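Swap the screw tins and take down the keyhole brackets

ROBOT

A 6-joint arm with a two-finger parallel gripper is mounted at the origin on the work surface. World frame = base frame: x ahead of the robot, y to its left, z up, the work surface at z = 0. Lengths are in m, angles in degrees, forces in N, time in s.
With the tool pointing down it reaches from about 0.375 to 0.975 m from the base axis. Payload 3.8 kg.
Tool frame: the origin (TCP) lies on the front face of the gripper's body, between the roots of the fingers; the fingertips stand 64 mm ahead of it and the grasp point (between the pads) lies 45 mm ahead of it; y points along the fingers, x is the direction in which the jaws open and shut, and the axes are right-handed (so a half turn about y gives the same grasp; the last joint's range is limited). The gripper opens to 88 mm and grips with 3 to 60 N. Pads are 18 mm wide; open, the fingers measure 123 mm over their backs; the gripper's body (75 mm by 187 mm) begins 45 mm behind the grasp point.
Start: joints at [-78.489, 15.12, 91.902, -0, 72.978, -2.114], TCP at [0.159, -0.656, 0.303] pointing down, gripper open.
Joint ranges: [-150.88, 150.88], [-54.13, 125.18], [17.81, 147.31], [-75.09, 255.09], [0, 152.58], [-146.25, 146.25]. Speed limits (degrees/s): [147.25, 147.25, 180, 180, 180, 180].

INTERFACE

Orientations are given as [roll, pitch, yaw] about the fixed x, y, z axes, in that order (R = Rz(yaw) Ry(pitch) Rx(roll)).
In Python, from bench import manip, snapshot, camera_info, close_job gives the robot as it stands.
- The arm moves only by the tool apply_moves, never from a script. Its argument "series" is a list of rows, each an object of numbers: "x", "y", "z": the shift along the tool's x, y, z in units of 0.4 m (1.0 is 0.4 m); "rx", "ry", "rz": the turn, a rotation vector about the tool's x, y, z in units of 30 degrees (1.0 is 30 degrees); "gripper": the gripper command: -1 is fully open, 1 is shut, values between are in proportion. A call has exactly 5 rows; each row is the pose to reach, as a shift and turn from the pose commanded when the call began, along the tool's axes at that moment; what a row does not reach only later rows make up. A row lasts 1/12 s, in which the tool goes at most 41.7 mm and 7.16 degrees, less where a joint would pass 70% of its speed; a pose out of reach is approached as far as the arm can. A call with a number of a shift or a turn outside -1 to 1 is refused whole. A call with a gripper value outside its range is refused whole. The fingers move at their own pace and stop on an object; "force" is the grip in N (left out, the last holds). Time passes only in rows, so rows that repeat a pose let the fingers close, or fill a call up. It gives the time, the measured TCP pose, the force and the opening at its end, in the units of the state.
- manip.read_state(): the state, without advancing time (a new reading comes with each control period).
- snapshot(name): name is "scene" or "side" or "wrist"; returns (picture, depth): 420x560x3 uint8, red, green, blue; 420x560 float32, m along the optical axis (not along the pixel's ray), 0 where there is no reading.
- camera_info(name): a dict with "fx", "fy", "cx", "cy" (pixels), "k1" (the pictures are not rectified: a ray, as slopes to the right and down, at radius r is drawn at 1 + k1 r^2 times it, then the intrinsics apply), "rvec" (rotation vector, rad) and "tvec" (3), from world to camera coordinates, as OpenCV has them; the wrist camera has in their place "tool_from_camera" (4x4, takes a point from camera to tool coordinates, whose origin is the TCP and whose axes are the tool frame's). Camera axes: x right, y down, z forward; pixel columns grow to the right and rows downward; lengths in m; the calibration is good to about 2 mm. A picture is of the moment at which its call begins: read the wrist's pose just before it. camera_info takes no time and is no camera call.
- close_job(): hands the job in, once; it reports no verdict.
The state is a dict: "time": time; "qpos": joint angles; "dq": joint speeds; "tau": joint torques, N m; "tool_pos": TCP position; "tcp_rot": TCP orientation; "ft_force": force on the tool from outside, world axes, zero at the start; "wrist_torque": the same for the moment, N m; "grip_width": opening from 0.0 (shut) to 1.0 (fully open).
Only numpy, scipy, OpenCV 4.12 (cv2) and the standard library are available. Lean on these libraries where they do the work, as an engineer would, in place of code of your own. Each camera call takes 0.05 s, during which the arm holds its last target.

TASK

The two screw tins stand on the wrong felt pads: first swap them, so that each stands upright within the circle where the other was. Then take every brass wall bracket down from the sloping rack (slide it up along its keyhole until the stud's head is in the wide end, then lift it off) and lay it flat on a pad, rib up, not on top of anything: the long brackets on the pad that now has the tall tin, the short ones on the pad that now has the squat tin. Leave the brass spandrel and the steel depthing tool alone.

Things in the scene. Friction and masses are not known exactly. Their poses are not given: they have to be found in the camera images.
- rack: Fixed dark wood rack; its board (420 mm wide, face 200 mm long) slopes 35 degrees, low edge (28 mm high) to the robot, high edge 142 mm. Origin: on the bench under the board's middle, whose face is at z = 85 mm; x: level, towards the high edge; y: along the width; z: up. Four studs, at y = -150, -50, 50, 150 mm, 40 mm upslope of the face's middle; 2 to 4 of them carry a bracket of either kind.
- rack_stud (a point): Top of the head of the stud at y = -150 mm; all four are alike: steel, square to the sloping face, shank 7 mm thick, head 18 mm across and 4 mm thick, its underside 8 mm and its top 12 mm above the face.
- long_1: Long brass wall bracket (may be absent): plate 120 x 56 x 5 mm with a keyhole, about 280 g. Origin: centre of the keyhole's wide end, on the back face; x: along the plate to the narrow part of the keyhole (upslope when hung), y: across, z: out of the front. Plate from x = -84 to 36, y = +-28 mm. Starts hung on any stud, lying on the slope.
- long_1_rib (a point): Middle of the top edge of the rib of long_1, the place to grip: brass, 40 mm long in x, 14 mm thick in y, 35 mm tall (z = 5 to 40 mm), centred at x = -39, y = 0 of the bracket.
- long_1_slot (a point): Where the stud sits in long_1 as it hangs: narrow part of the keyhole (10 mm wide, x = 12.5 to 27.5 mm), at x = 24 mm, back face. Wide end: 25 x 25 mm about the origin. Pushed 24 mm (21 to 27) upslope, along its own +x, the bracket has the stud's head in the wide end and lifts off along its own +z, square to the slope.
- long_2: Long brass wall bracket (may be absent): plate 120 x 56 x 5 mm with a keyhole, about 280 g. Origin: centre of the keyhole's wide end, on the back face; x: along the plate to the narrow part of the keyhole (upslope when hung), y: across, z: out of the front. Plate from x = -84 to 36, y = +-28 mm. Starts hung on any stud, lying on the slope.
- long_2_rib (a point): Middle of the top edge of the rib of long_2, the place to grip: brass, 40 mm long in x, 14 mm thick in y, 35 mm tall (z = 5 to 40 mm), centred at x = -39, y = 0 of the bracket.
- long_2_slot (a point): Where the stud sits in long_2 as it hangs: narrow part of the keyhole (10 mm wide, x = 12.5 to 27.5 mm), at x = 24 mm, back face. Wide end: 25 x 25 mm about the origin. Pushed 24 mm (21 to 27) upslope, along its own +x, the bracket has the stud's head in the wide end and lifts off along its own +z, square to the slope.
- short_1: Short brass wall bracket (may be absent): plate 86 x 56 x 5 mm with a keyhole, about 200 g. Origin: centre of the keyhole's wide end, on the back face; x: along the plate to the narrow part of the keyhole (upslope when hung), y: across, z: out of the front. Plate from x = -50 to 36, y = +-28 mm. Starts hung on any stud, lying on the slope.
- short_1_rib (a point): Middle of the top edge of the rib of short_1, the place to grip: brass, 28 mm long in x, 14 mm thick in y, 35 mm tall (z = 5 to 40 mm), centred at x = -33, y = 0 of the bracket.
- short_1_slot (a point): Where the stud sits in short_1 as it hangs: narrow part of the keyhole (10 mm wide, x = 12.5 to 27.5 mm), at x = 24 mm, back face. Wide end: 25 x 25 mm about the origin. Pushed 24 mm (21 to 27) upslope, along its own +x, the bracket has the stud's head in the wide end and lifts off along its own +z, square to the slope.
- short_2: Short brass wall bracket (may be absent): plate 86 x 56 x 5 mm with a keyhole, about 200 g. Origin: centre of the keyhole's wide end, on the back face; x: along the plate to the narrow part of the keyhole (upslope when hung), y: across, z: out of the front. Plate from x = -50 to 36, y = +-28 mm. Starts hung on any stud, lying on the slope.
- short_2_rib (a point): Middle of the top edge of the rib of short_2, the place to grip: brass, 28 mm long in x, 14 mm thick in y, 35 mm tall (z = 5 to 40 mm), centred at x = -33, y = 0 of the bracket.
- short_2_slot (a point): Where the stud sits in short_2 as it hangs: narrow part of the keyhole (10 mm wide, x = 12.5 to 27.5 mm), at x = 24 mm, back face. Wide end: 25 x 25 mm about the origin. Pushed 24 mm (21 to 27) upslope, along its own +x, the bracket has the stud's head in the wide end and lifts off along its own +z, square to the slope.
- pad_a: Fixed flat pad, no rim, grey felt on wood, 170 (x) x 250 (y) x 8 mm, nearer the robot than the rack: where the tall tin stands at the start and the squat tin and short brackets belong. Origin: centre of underside; x: roughly away from the robot; z: up. The felt at y below 35 mm is for brackets: two fit side by side, lengthwise in x, centred at y = -5 and -80 mm.
- pad_b: Fixed flat pad, no rim, grey felt on wood, 170 (x) x 250 (y) x 8 mm, nearer the robot than the rack: where the squat tin stands at the start and the tall tin and long brackets belong. Origin: centre of underside; x: roughly away from the robot; z: up. The felt at y below 35 mm is for brackets: two fit side by side, lengthwise in x, centred at y = -5 and -80 mm.
- pad_a_place (a point): Centre of the thin pale circle, 78 mm across, on the felt of pad_a (x = 0, y = 85, z = 8 mm of the pad): the tin's place. The bench midway between the pads (y about 0, x about 0.43 m) is free.
- pad_b_place (a point): Centre of the thin pale circle, 78 mm across, on the felt of pad_b (x = 0, y = 85, z = 8 mm of the pad): the tin's place. The bench midway between the pads (y about 0, x about 0.43 m) is free.
- tall_tin: Tall closed round screw tin of dark blued steel, 50 mm in diameter, 62 mm high, about 180 g, heaviest near its foot, loose. Origin: centre of its underside; z: its axis, up.
- squat_tin: Squat closed round screw tin of dark blued steel, 66 mm in diameter, 36 mm high, about 200 g, loose. Origin: centre of its underside; z: its axis, up.
- spandrel: Bystander: loose cast brass corner ornament (L-shaped, about 75 x 75 x 8 mm) lying on the bench left (+y) of the rack. Leave it alone. Origin: on the bench, near its corner.
- depthing_tool: Bystander: loose steel depthing tool, two parallel bars, about 110 x 90 x 23 mm, on the bench right (-y) of the rack. Leave it alone. Origin: centre of its underside.
Not all that is in view belongs to the job. What is shaped like the long_1 but green or purple is not meant.

How it is judged (in metres and radians):
On the way, in this order (a step that is already met when the one before it is completed fails the run):
1. the two tins have changed places: each upright in the other's circle, let go (horizontal distance between tall_tin and pad_b_place below 0.018 m and z of tall_tin in the frame of pad_b below 0.014 m and angle between each of tall_tin, squat_tin's own z axis and vertical below 0.12 rad and linear speed of each of tall_tin, squat_tin below 0.02 m/s and horizontal distance between squat_tin and pad_a_place below 0.018 m and z of squat_tin in the frame of pad_a below 0.014 m and contact force between each of tall_tin, squat_tin and the fingers below 0.2 N), for 0.2 s.
2. every bracket is off the rack and lies flat on the pad of its kind, let go (x of long_1_rib in the frame of pad_b between -0.085 and 0.085 m and y of long_1_rib in the frame of pad_b between -0.125 and 0.125 m and z of long_1 in the frame of pad_b between 0.003 and 0.014 m and angle between each of long_1, long_2, short_1, short_2's own z axis and vertical below 0.12 rad and linear speed of each of long_1, long_2, short_1, short_2 below 0.02 m/s and x of long_2_rib in the frame of pad_b between -0.085 and 0.085 m and y of long_2_rib in the frame of pad_b between -0.125 and 0.125 m and z of long_2 in the frame of pad_b between 0.003 and 0.014 m and x of short_1_rib in the frame of pad_a between -0.085 and 0.085 m and y of short_1_rib in the frame of pad_a between -0.125 and 0.125 m and z of short_1 in the frame of pad_a between 0.003 and 0.014 m and x of short_2_rib in the frame of pad_a between -0.085 and 0.085 m and y of short_2_rib in the frame of pad_a between -0.125 and 0.125 m and z of short_2 in the frame of pad_a between 0.003 and 0.014 m and contact force between each of long_1, long_2, short_1, short_2 and the fingers below 0.2 N), for 0.2 s.
At the end, for the whole second after the job is handed in: Tall tin upright on pad_b, squat tin on pad_a, each within 18 mm of its circle's centre; every long bracket flat, rib up (within 7 degrees) on the felt of pad_b, every short one on pad_a, its rib over the pad; all at rest and let go (all of step 1 and all of step 2); the robot touches nothing.
It fails at once if the spandrel is pushed more than 15 mm (distance of spandrel from where it was at the start of the episode above 0.015 m).
It fails at once if the depthing tool is pushed more than 15 mm (distance of depthing_tool from where it was at the start of the episode above 0.015 m).
Of long_1, long_2, short_1, short_2 only 2 to 4 are there at a start; the rules pass over those that are not, and their reading is None.
At some moment in a run one of tall_tin, squat_tin may be knocked a few centimetres aside while the robot is not near it.
It also fails if it takes over 210 s, if anything falls off the work surface, if the arm or the gripper's body presses on something with over 40 N, if the wrist force passes 120 N, or if a joint passes its speed limit or range.

## Working session

There is one attempt and no reset: what is moved stays moved. The work goes in short steps, Python scripts to look and compute and a tool call to move; the robot and the scene stay as the last step left them, time stands still between calls to the robot, and variables do not carry over. Pictures are saved under pics/ and viewed, and the job is handed in when it is done.

Besides the shell and the picture viewer there is one more tool, called after "Request:" by a JSON object that holds its "api" and its "payload", one argument or row to a line. apply_moves: Moves the arm, as the interface text tells. Its arguments: {"type":"object","properties":{"series":{"type":"array","items":{"type":"object","properties":{"x":{"type":"number","minimum":-1,"maximum":1},"y":{"type":"number","minimum":-1,"maximum":1},"z":{"type":"number","minimum":-1,"maximum":1},"rx":{"type":"number","minimum":-1,"maximum":1},"ry":{"type":"number","minimum":-1,"maximum":1},"rz":{"type":"number","minimum":-1,"maximum":1},"gripper":{"type":"number"}}}},"force":{"type":"number"}},"required":["series"]}

```bash
ls; mkdir -p pics; python3 - <<'E'
from bench import manip, snapshot, camera_info
import cv2,numpy as np
print(manip.read_state())
for n in ["scene","side","wrist"]:
    p,d=snapshot(n); cv2.imwrite(f"pics/{n}0.png",p[:,:,::-1]); np.save(f"pics/{n}0.npy",d); print(n,camera_info(n))
E
```

```text
pics
{'time': 0.0, 'qpos': array([-7.84874254e+01,  1.51653659e+01,  9.19782673e+01,  4.68253677e-04,
        7.29759659e+01, -2.11561772e+00]), 'dq': array([-0.06999761, -0.09256517,  0.02814842,  0.00695283, -0.07567112,
        0.10404858]), 'tau': array([ 1.99596885e-03, -5.02109742e+01, -3.56874168e+01,  7.29367160e-02,
        2.94498098e-02, -1.85808649e-04]), 'tool_pos': array([ 0.15891926, -0.65546564,  0.3014606 ]), 'tcp_rot': array([-89.99513772,   0.11950094, -76.37194021]), 'ft_force': array([-0.95256248, -0.06855821, -0.05432829]), 'wrist_torque': array([-0.01377021, -0.01242904,  0.01157033]), 'grip_width': 1.0029737253872932}
scene {'fx': 457.5575465200881, 'fy': 457.5575465200881, 'cx': 273.54554307605537, 'cy': 203.94996378547074, 'k1': 0.04726948552595636, 'rvec': array([ 1.53795532,  2.31794971, -0.60995645]), 'tvec': array([ 0.25928638, -0.42965366,  1.74800243])}
side {'fx': 427.61424051406766, 'fy': 427.61424051406766, 'cx': 275.09025805385437, 'cy': 209.3699098470405, 'k1': 0.010664074403705062, 'rvec': array([ 0.62568835, -2.7185649 ,  1.05613725]), 'tvec': array([0.53065574, 0.30985314, 1.11108186])}
wrist {'fx': 289.8754939248916, 'fy': 289.8754939248916, 'cx': 284.7860289519316, 'cy': 208.7780211256686, 'k1': 0.007119386187980663, 'tool_from_camera': array([[ 9.99999890e-01, -8.24539033e-05, -4.61032688e-04,
         1.76832499e-04],
       [ 4.14789384e-04, -3.01192502e-01,  9.53563267e-01,
        -8.22460183e-02],
       [-2.17484602e-04, -9.53563354e-01, -3.01192434e-01,
         7.66476663e-02],
       [ 0.00000000e+00,  0.00000000e+00,  0.00000000e+00,
         1.00000000e+00]])}
```

View pics/scene0.png

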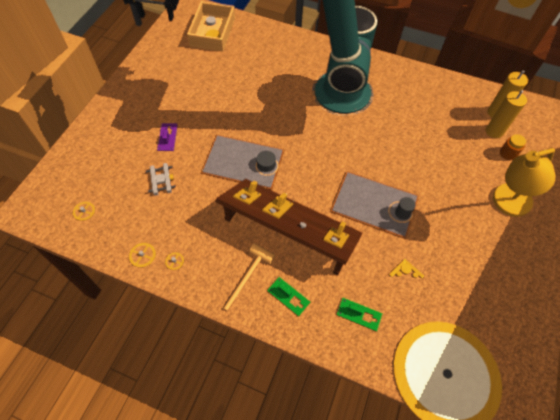

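View pics/side0.png

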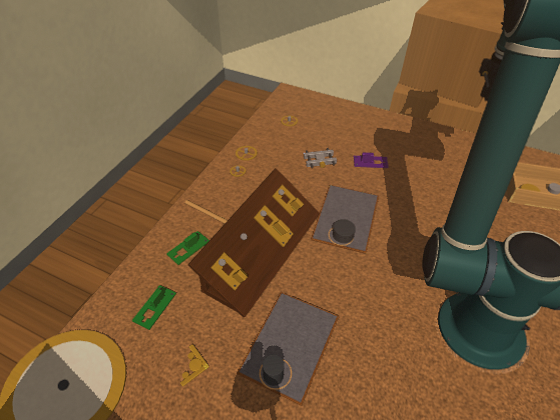

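View pics/wrist0.png

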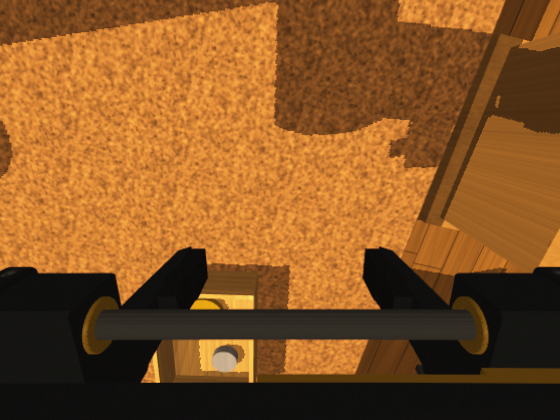

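The scene shows three brass brackets: (247,193), (279,206) and (338,236), with the stud at (303,225) empty. The tall tin is on pad_a at (405,208) and the squat tin on pad_b at (266,162). Next I'll measure them from depth.

```bash
cat > h.py <<'E'
import numpy as np, cv2
from scipy.spatial.transform import Rotation as R
from bench import manip, snapshot, camera_info
def pose(s=None):
    s=s or manip.read_state()
    T=np.eye(4);T[:3,:3]=R.from_euler('xyz',s['tcp_rot'],degrees=True).as_matrix();T[:3,3]=s['tool_pos'];return T
def cam(n,T=None):
    i=camera_info(n)
    if n=='wrist': M=(pose() if T is None else T)@i['tool_from_camera']
    else:
        W=np.eye(4);W[:3,:3]=cv2.Rodrigues(i['rvec'])[0];W[:3,3]=i['tvec'];M=np.linalg.inv(W)
    K=np.array([[i['fx'],0,i['cx']],[0,i['fy'],i['cy']],[0,0,1]]);return K,np.array([i['k1'],0,0,0,0.]),M
def rays(uv,c):
    K,d,M=c;p=cv2.undistortPoints(np.asarray(uv,float).reshape(-1,1,2),K,d).reshape(-1,2)
    return np.c_[p,np.ones(len(p))]
def plane(uv,c,z):
    r=rays(uv,c)@c[2][:3,:3].T;o=c[2][:3,3];t=(z-o[2])/r[:,2];return o+r*t[:,None]
def cloud(depth,c):
    h,w=depth.shape;v,u=np.mgrid[:h,:w];r=rays(np.c_[u.ravel(),v.ravel()],c)*depth.reshape(-1,1)
    P=r@c[2][:3,:3].T+c[2][:3,3];P[depth.ravel()==0]=np.nan;return P.reshape(h,w,3)
def proj(P,c):
    W=np.linalg.inv(c[2]);return cv2.projectPoints(np.asarray(P,float).reshape(-1,1,3),cv2.Rodrigues(W[:3,:3])[0],W[:3,3],c[0],c[1])[0].reshape(-1,2)
def snap(n,name):
    T=pose();p,d=snapshot(n);cv2.imwrite(f'pics/{name}.png',p[:,:,::-1]);np.save(f'pics/{name}.npy',d);return p,d,cam(n,T)
def ortho(p,P,x0,x1,y0,y1,res=0.002):
    # top view: rows x decreasing, cols y decreasing; highest point wins
    H=int((x1-x0)/res);W=int((y1-y0)/res);Q=P.reshape(-1,3);C=p.reshape(-1,3);o=np.argsort(np.nan_to_num(Q[:,2],nan=-9));Q=Q[o];C=C[o]
    m=np.isfinite(Q[:,2]);Q=Q[m];C=C[m];r=((x1-Q[:,0])/res).astype(int);k=((y1-Q[:,1])/res).astype(int);g=(r>=0)&(r<H)&(k>=0)&(k<W)
    im=np.zeros((H,W,3),np.uint8);im[r[g],k[g]]=C[g];return im
E
python3 - <<'E'
from h import *
for n in ['scene','side']:
    p=cv2.imread(f'pics/{n}0.png')[:,:,::-1];d=np.load(f'pics/{n}0.npy');c=cam(n);P=cloud(d,c)
    hsv=cv2.cvtColor(np.ascontiguousarray(p),cv2.COLOR_RGB2HSV)
    x,y,z=P[...,0],P[...,1],P[...,2]
    work=(x>.3)&(x<.85)&(abs(y)<.45)
    # felt: low saturation
    print(n,'bench z',np.nanmedian(z[work]))
    # felt mask
    m=(work&(hsv[...,1]<90)&(z>.0)&(z<.02)).astype(np.uint8)
    m=cv2.morphologyEx(m,cv2.MORPH_OPEN,np.ones((3,3)))
    N,L,S,_=cv2.connectedComponentsWithStats(m)
    for i in range(1,N):
        if S[i,4]<400: continue
        q=P[L==i]; r=cv2.minAreaRect((q[:,:2]*1000).astype(np.float32)); print('felt',S[i],r, np.median(q[:,2]))
    # tins : z above 0.025, dark
    m=(work&(hsv[...,2]<110)&(hsv[...,1]<110)&(z>.025)&(z<.09)&(x<.6)).astype(np.uint8)
    N,L,S,_=cv2.connectedComponentsWithStats(m)
    for i in range(1,N):
        if S[i,4]<60: continue
        q=P[L==i]; zt=np.percentile(q[:,2],95); t=q[q[:,2]>zt-.006]; print('tin',S[i],'ztop',zt,cv2.minEnclosingCircle((t[:,:2]*1000).astype(np.float32)))
    o=ortho(p,P,.3,.85,-.5,.5); cv2.imwrite(f'pics/o_{n}.png',cv2.resize(o[:,:,::-1],None,fx=1.5,fy=1.5))
E
```

```text
scene bench z 0.00072755456475182
felt [ 204  137   70   49 1903] ((442.942626953125, -210.50486755371094), (160.13632202148438, 237.32449340820312), 7.6692728996276855) 0.007403875919920866
felt [ 334  174   82   61 2436] ((428.938720703125, 255.7989501953125), (160.8325653076172, 236.04148864746094), 0.15641970932483673) 0.007360795377759799
tin [256 151  20  18 272] ztop 0.04754963334977703 ((429.0218200683594, -130.12159729003906), 32.69526672363281)
tin [396 197  19  21 277] ztop 0.07283510026795899 ((433.90582275390625, 346.2043762207031), 25.17664337158203)
side bench z 0.003515813215000607
felt [ 314  186   63   64 2246] ((441.98272705078125, -214.4196014404297), (159.75955200195312, 246.56268310546875), 8.128776550292969) 0.009002296476710692
felt [ 241  294   95  107 4878] ((426.55364990234375, 253.1097869873047), (160.93698120117188, 242.2036590576172), 0.1601952165365219) 0.009175027953390535
tin [333 219  23  21 368] ztop 0.04814973389278301 ((423.55889892578125, -133.8233642578125), 34.245182037353516)
tin [263 354  22  29 512] ztop 0.07377981497958183 ((427.5981750488281, 344.8160095214844), 25.002456665039062)
```

```bash
python3 - <<'E'
import cv2
a=cv2.imread('pics/scene0.png');cv2.imwrite('pics/s0a.png',cv2.resize(a[130:290,195:455],None,fx=3,fy=3,interpolation=cv2.INTER_CUBIC))
a=cv2.imread('pics/side0.png');cv2.imwrite('pics/s0b.png',cv2.resize(a[160:410,180:400],None,fx=2.4,fy=2.4,interpolation=cv2.INTER_CUBIC))
E
```

```text
(no output)
```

View pics/s0a.png

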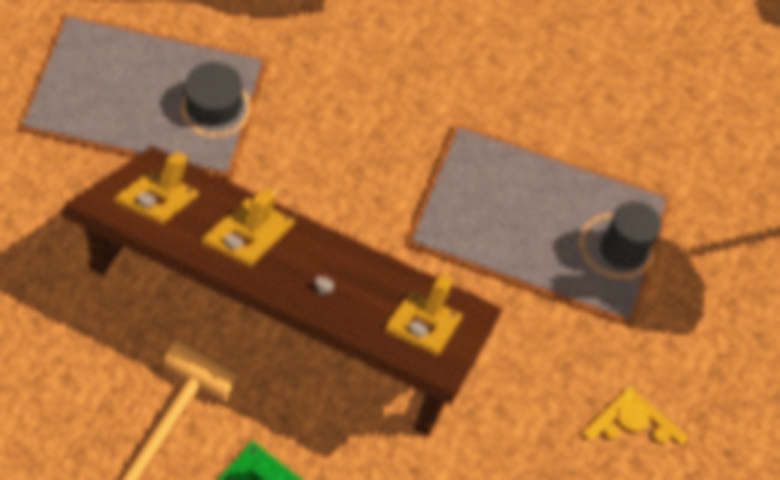

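View pics/s0b.png

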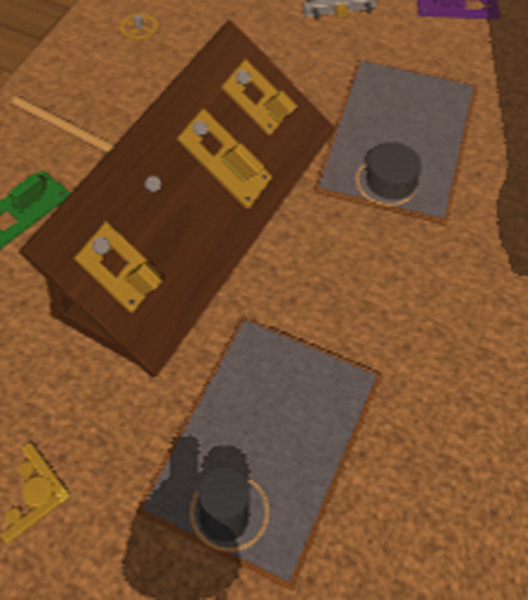

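```bash
python3 - <<'E'
from h import *
for n in ['scene','side']:
    p=cv2.imread(f'pics/{n}0.png')[:,:,::-1];d=np.load(f'pics/{n}0.npy');c=cam(n);P=cloud(d,c)
    hsv=cv2.cvtColor(np.ascontiguousarray(p),cv2.COLOR_RGB2HSV)
    x,y,z=P[...,0],P[...,1],P[...,2]
    work=(x>.45)&(x<.9)&(abs(y)<.4)
    b=work&(hsv[...,2]<110)&(hsv[...,1]>110)&(hsv[...,0]<15)&(z>.022)&(z<.15)
    q=P[b]
    for _ in range(6):
        A=np.c_[q[:,:2],np.ones(len(q))];co=np.linalg.lstsq(A,q[:,2],rcond=None)[0];r=abs(A@co-q[:,2]);q=q[r<max(.006,np.percentile(r,90)) if _<4 else r<.006]
    g=co[:2];print(n,len(q),'slope',np.degrees(np.arctan(np.hypot(*g))),'yaw',np.degrees(np.arctan2(g[1],g[0])))
    print(cv2.minAreaRect((q[:,:2]*1000).astype(np.float32)),'center z there',co@np.r_[np.array(cv2.minAreaRect((q[:,:2]).astype(np.float32))[0]),1])
    m=(work&(hsv[...,0]>15)&(hsv[...,0]<32)&(hsv[...,1]>150)&(z>.03)&(z<.2)).astype(np.uint8)
    N,L,S,_=cv2.connectedComponentsWithStats(m,connectivity=4)
    for i in range(1,N):
        if S[i,4]<60: continue
        q=P[L==i];print('brass',S[i],q[:,:].mean(0),cv2.minAreaRect((q[:,:2]*1000).astype(np.float32)))
        h=q[:,2]-np.c_[q[:,:2],np.ones(len(q))]@co; h=h*np.cos(np.radians(35)); t=q[h>.03]; print('  rib',len(t),t.mean(0) if len(t) else None,'hmax',h.max())
    # pale circle
    fel=(x>.34)&(x<.53)&(z<.02)&(((y>.28)&(y<.4))|((y<-.07)&(y>-.2)))
    m=fel&(hsv[...,0]<25)&(hsv[...,1]>55)&(hsv[...,2]>110)
    for nm,(cx,cy) in dict(a=(.428,.339),b=(.431,-.128)).items():
        mm=m&(np.hypot(x-cx,y-cy)<.05)
        q=P[mm]; A=np.c_[2*q[:,:2],np.ones(len(q))]
        s=np.linalg.lstsq(A,(q[:,:2]**2).sum(1),rcond=None)[0] if len(q)>5 else None; print('circle',nm,len(q),s[:2] if s is not None else None, np.sqrt(s[2]+s[0]**2+s[1]**2) if s is not None else None)
E
```

```text
scene 2786 slope 34.446313453874765 yaw -5.866266795482471
((622.5302124023438, 33.636322021484375), (416.6104431152344, 166.63790893554688), 84.70894622802734) center z there 0.08791226597166246
brass [233 181  28  24 307] [ 0.60579219 -0.11259896  0.09782643] ((594.7767333984375, -115.59884643554688), (64.34056854248047, 103.52577209472656), 82.89562225341797)
  rib 29 [ 0.57335392 -0.1098997   0.10928777] hmax 0.04141095673560375
brass [262 192  31  27 401] [ 0.60621153 -0.01204034  0.09189944] ((597.2352294921875, -15.220760345458984), (62.29457092285156, 122.28208923339844), 84.00624084472656)
  rib 45 [ 0.57758879 -0.01078199  0.10593464] hmax 0.04214586716007107
brass [324 221  25  27 339] [0.63465282 0.1846438  0.09741493] ((616.169921875, 185.09573364257812), (58.6822395324707, 124.77055358886719), 83.88201904296875)
  rib 33 [0.60109438 0.18696256 0.10922772] hmax 0.043640726030213725
circle a 113 [0.42617839 0.342909  ] 0.040227446511782346
circle b 170 [ 0.4321862  -0.12439147] 0.038766874922460684
side 6550 slope 34.72773896592105 yaw -5.741806507562958
((617.34564208984
[... 242 characters left out ...]
312, 89.99210357666016), 81.85619354248047)
  rib 51 [ 0.56658186 -0.11155983  0.10843556] hmax 0.044299781162578766
brass [254 205  40  42 656] [ 0.59770096 -0.01140196  0.08875503] ((604.1050415039062, -17.34152603149414), (60.84827423095703, 105.06389617919922), 83.72396087646484)
  rib 82 [ 0.57116265 -0.01214868  0.10461331] hmax 0.04431188260664982
brass [211 252  37  38 582] [0.6311175  0.18471541 0.09815424] ((628.1572265625, 179.67306518554688), (62.18192672729492, 91.91188049316406), 84.45551300048828)
  rib 75 [0.59535923 0.18645285 0.10774165] hmax 0.04336750608385395
circle a 84 [0.42401307 0.33756927] 0.036030541224073696
circle b 153 [ 0.4304296 -0.1203863] 0.03517045939161717
```

```bash
cat > go.py <<'E'
import sys
from h import *
# usage: go.py gx gy gz yaw tilt  (grasp point target; yaw=tool yaw deg; tilt=lean, approach tips towards +x' )
def Rt(yaw,tilt=0): # tool-down R; tilt rotates about tool x so that approach leans away from robot
    return R.from_euler('xyz',[-90,0,yaw],degrees=True).as_matrix()@R.from_rotvec([np.radians(tilt),0,0]).as_matrix()
def plan(g,yaw,tilt=0):
    T=pose();Rg=Rt(yaw,tilt);p=np.array(g)-Rg[:,1]*.045
    d=T[:3,:3].T@(p-T[:3,3]);rv=R.from_matrix(T[:3,:3].T@Rg).as_rotvec(degrees=True)
    print('dist %.3f turn %.1f'%(np.linalg.norm(d),np.linalg.norm(rv)),'xyz',np.round(d/.4,4),'rxyz',np.round(rv/30,4))
def now():
    s=manip.read_state();T=pose(s);print('t %.2f grasp'%s['time'],np.round(T[:3,3]+.045*T[:3,1],4),'appr',np.round(T[:3,1],3),'rot',np.round(s['tcp_rot'],2),'w %.3f'%s['grip_width'],'F',np.round(s['ft_force'],1),'q',np.round(s['qpos'],0))
if __name__=='__main__':
    now()
    a=[float(v) for v in sys.argv[1:]]
    if a: plan(a[:3],a[3],a[4] if len(a)>4 else 0)
E
python3 go.py .43 -.13 .20 -90
```

```text
t 0.15 grasp [ 0.1589 -0.6555  0.2567] appr [-0.     0.002 -1.   ] rot [-90.     0.1  -76.37] w 0.999 F [-0.1  1.3 -0.8] q [-78.  15.  92.   0.  73.  -2.]
dist 0.594 turn 13.6 xyz [-1.1171  0.1438  0.9681] rxyz [ 3.000e-04  4.542e-01 -3.300e-03]
```

Request:
{"api": "apply_moves", "payload": {
  "series": [
    {"x": -0.37,"y": 0.05,"z": 0.32,"ry": 0.45,"gripper": -1},
    {"x": -0.37,"y": 0.05,"z": 0.32,"ry": 0.45,"gripper": -1},
    {"x": -0.37,"y": 0.05,"z": 0.32,"ry": 0.45,"gripper": -1},
    {"x": -0.37,"y": 0.05,"z": 0.32,"ry": 0.45,"gripper": -1},
    {"x": -0.37,"y": 0.05,"z": 0.32,"ry": 0.45,"gripper": -1}
  ]
}}

```text
$.series[0]: bad value
```

```bash
python3 go.py .43 -.13 .20 -90
```

```text
t 0.15 grasp [ 0.1589 -0.6555  0.2567] appr [-0.     0.002 -1.   ] rot [-90.     0.1  -76.37] w 0.999 F [-0.1  1.3 -0.8] q [-78.  15.  92.   0.  73.  -2.]
dist 0.594 turn 13.6 xyz [-1.1171  0.1438  0.9681] rxyz [ 3.000e-04  4.542e-01 -3.300e-03]
```

Request:
{"api": "apply_moves", "payload": {
  "series": [
    {"x": -0.37,"y": 0.05,"z": 0.32,"rx": 0,"ry": 0.45,"rz": 0,"gripper": -1},
    {"x": -0.37,"y": 0.05,"z": 0.32,"rx": 0,"ry": 0.45,"rz": 0,"gripper": -1},
    {"x": -0.37,"y": 0.05,"z": 0.32,"rx": 0,"ry": 0.45,"rz": 0,"gripper": -1},
    {"x": -0.37,"y": 0.05,"z": 0.32,"rx": 0,"ry": 0.45,"rz": 0,"gripper": -1},
    {"x": -0.37,"y": 0.05,"z": 0.32,"rx": 0,"ry": 0.45,"rz": 0,"gripper": -1}
  ]
}}

```text
time: 0.57
tool_pos: [0.2492, -0.4789, 0.2816]
tcp_rot: [-90.0, 0.1, -89.9]
ft_force: [-0.5, 0.2, 0.2]
grip_width: 0.998
```

```bash
python3 go.py .43 -.13 .20 -90
```

```text
t 0.57 grasp [ 0.2492 -0.4787  0.2366] appr [-0.     0.002 -1.   ] rot [-90.01   0.14 -89.86] w 0.998 F [-0.5  0.2  0.2] q [-65.   1. 110.   0.  69.  25.]
dist 0.395 turn 0.2 xyz [-0.8708  0.0935  0.4542] rxyz [ 0.0004  0.0047 -0.0045]
```

Request:
{"api": "apply_moves", "payload": {
  "series": [
    {"x": -0.43,"y": 0.05,"z": 0.22,"rx": 0,"ry": 0,"rz": 0,"gripper": -1},
    {"x": -0.43,"y": 0.05,"z": 0.22,"rx": 0,"ry": 0,"rz": 0,"gripper": -1},
    {"x": -0.43,"y": 0.05,"z": 0.22,"rx": 0,"ry": 0,"rz": 0,"gripper": -1},
    {"x": -0.43,"y": 0.05,"z": 0.22,"rx": 0,"ry": 0,"rz": 0,"gripper": -1},
    {"x": -0.43,"y": 0.05,"z": 0.22,"rx": 0,"ry": 0,"rz": 0,"gripper": -1}
  ]
}}

```text
time: 0.98
tool_pos: [0.3366, -0.3066, 0.262]
tcp_rot: [-90.0, 0.1, -89.8]
ft_force: [-0.1, -0.5, -0.8]
grip_width: 1.002
```

Request:
{"api": "apply_moves", "payload": {
  "series": [
    {"x": -0.43,"y": 0.05,"z": 0.22,"rx": 0,"ry": 0,"rz": 0,"gripper": -1},
    {"x": -0.43,"y": 0.05,"z": 0.22,"rx": 0,"ry": 0,"rz": 0,"gripper": -1},
    {"x": -0.43,"y": 0.05,"z": 0.22,"rx": 0,"ry": 0,"rz": 0,"gripper": -1},
    {"x": -0.43,"y": 0.05,"z": 0.22,"rx": 0,"ry": 0,"rz": 0,"gripper": -1},
    {"x": -0.43,"y": 0.05,"z": 0.22,"rx": 0,"ry": 0,"rz": 0,"gripper": -1}
  ]
}}

```text
time: 1.4
tool_pos: [0.4243, -0.1346, 0.2423]
tcp_rot: [-90.0, 0.1, -89.8]
ft_force: [0.3, -0.8, 0.5]
grip_width: 0.995
```

```bash
cat > look.py <<'E'
import sys
from h import *
from go import now
now()
p,d,c=snap('wrist',sys.argv[1]);P=cloud(d,c)
np.save('pics/last_P.npy',P)
hsv=cv2.cvtColor(p,cv2.COLOR_RGB2HSV);x,y,z=P[...,0],P[...,1],P[...,2]
m=((hsv[...,2]<120)&(hsv[...,1]<110)&(z>.025)&(z<.09)&(x<.6)&(x>.3)).astype(np.uint8)
N,L,S,_=cv2.connectedComponentsWithStats(m)
for i in range(1,N):
    if S[i,4]<150: continue
    q=P[L==i]; zt=np.percentile(q[:,2],90); t=q[abs(q[:,2]-zt)<.005]; print('dark',S[i],'ztop %.4f'%zt,cv2.minEnclosingCircle((t[:,:2]*1000).astype(np.float32)))
E
python3 look.py w1
```

```text
t 1.40 grasp [ 0.4243 -0.1345  0.1973] appr [ 0.     0.001 -1.   ] rot [-8.999e+01  6.000e-02 -8.980e+01] w 0.995 F [ 0.3 -0.8  0.5] q [-21.  -8. 123.   0.  65.  69.]
dark [ 252  163   65   65 3276] ztop 0.0451 ((424.6163635253906, -133.67860412597656), 32.7929573059082)
```

View pics/w1.png

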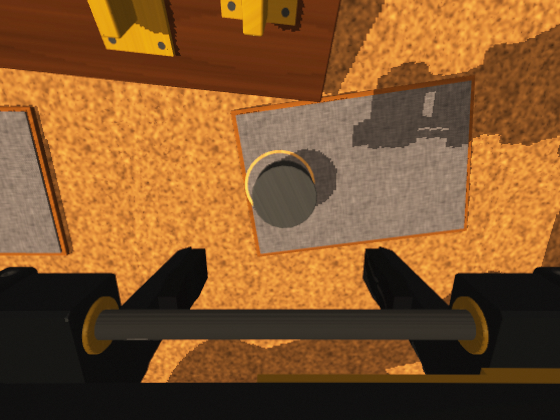

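```bash
cat > circ.py <<'E'
import sys
from h import *
def circ(name,cx,cy):
    p=cv2.imread(f'pics/{name}.png');P=np.load('pics/last_P.npy');hsv=cv2.cvtColor(p,cv2.COLOR_BGR2HSV)
    r=np.hypot(P[...,0]-cx,P[...,1]-cy)
    m=(r>.028)&(r<.05)&(P[...,2]<.02)&(P[...,2]>.003)&(hsv[...,1]>110)&(hsv[...,2]>120)
    q=P[m]
    for _ in range(4):
        A=np.c_[2*q[:,:2],np.ones(len(q))];s=np.linalg.lstsq(A,(q[:,:2]**2).sum(1),rcond=None)[0];rr=np.sqrt(s[2]+s[0]**2+s[1]**2);e=abs(np.hypot(*(q[:,:2]-s[:2]).T)-rr);q=q[e<.003]
    print('circle',len(q),np.round(s[:2],4),rr,np.median(q[:,2]))
circ(sys.argv[1],float(sys.argv[2]),float(sys.argv[3]))
E
python3 circ.py w1 .431 -.126; python3 go.py .4246 -.1337 .034 -90
```

```text
circle 353 [ 0.4269 -0.1275] 0.03952662473390954 0.008166610624309512
t 1.45 grasp [ 0.4254 -0.1319  0.1968] appr [ 0.001  0.004 -1.   ] rot [-89.97   0.21 -89.71] w 1.000 F [0.4 2.6 0.6] q [-21.  -8. 123.   0.  65.  69.]
dist 0.163 turn 0.4 xyz [ 0.0057  0.4071 -0.0022] rxyz [-0.0011  0.0097 -0.0071]
```

Request:
{"api": "apply_moves", "payload": {
  "series": [
    {"x": 0.005,"y": 0.1,"z": 0,"rx": 0,"ry": 0.01,"rz": 0,"gripper": -1},
    {"x": 0.005,"y": 0.2,"z": 0,"rx": 0,"ry": 0.01,"rz": 0,"gripper": -1},
    {"x": 0.005,"y": 0.3,"z": 0,"rx": 0,"ry": 0.01,"rz": 0,"gripper": -1},
    {"x": 0.005,"y": 0.38,"z": 0,"rx": 0,"ry": 0.01,"rz": 0,"gripper": -1},
    {"x": 0.005,"y": 0.407,"z": 0,"rx": 0,"ry": 0.01,"rz": 0,"gripper": -1}
  ]
}}

```text
time: 1.87
tool_pos: [0.4199, -0.1382, 0.0752]
tcp_rot: [-90.5, 0.2, -90.2]
ft_force: [-0.6, 0.6, -0.6]
grip_width: 1.0
```

```bash
python3 go.py .4246 -.1337 .034 -90
```

```text
t 1.87 grasp [ 0.4195 -0.1381  0.0302] appr [-0.008  0.003 -1.   ] rot [-90.48   0.18 -90.16] w 1.000 F [-0.6  0.6 -0.6] q [-21.   6. 130.  -0.  44.  69.]
dist 0.008 turn 0.5 xyz [-0.0113 -0.0094  0.0116] rxyz [ 0.016  -0.0053 -0.0061]
```

Request:
{"api": "apply_moves", "payload": {
  "series": [
    {"x": 0,"y": 0,"z": 0,"rx": 0,"ry": 0,"rz": 0,"gripper": -1},
    {"x": 0,"y": 0,"z": 0,"rx": 0,"ry": 0,"rz": 0,"gripper": -1},
    {"x": 0,"y": 0,"z": 0,"rx": 0,"ry": 0,"rz": 0,"gripper": -1},
    {"x": 0,"y": 0,"z": 0,"rx": 0,"ry": 0,"rz": 0,"gripper": -1},
    {"x": 0,"y": 0,"z": 0,"rx": 0,"ry": 0,"rz": 0,"gripper": -1}
  ],
  "force": 20
}}

```text
time: 2.28
tool_pos: [0.4255, -0.1404, 0.082]
tcp_rot: [-89.8, -0.1, -90.2]
ft_force: [-0.4, 0.2, 0.2]
grip_width: 0.995
```

```bash
python3 go.py .4246 -.1337 .034 -90
```

```text
t 2.28 grasp [ 0.4256 -0.1404  0.037 ] appr [ 0.004 -0.002 -1.   ] rot [-8.977e+01 -9.000e-02 -9.018e+01] w 0.995 F [-0.4  0.2  0.2] q [-21.   5. 130.   0.  44.  69.]
dist 0.007 turn 0.3 xyz [-0.0167  0.0075 -0.0022] rxyz [-0.0077 -0.0061  0.003 ]
```

Request:
{"api": "apply_moves", "payload": {
  "series": [
    {"x": -0.012,"y": 0.006,"z": 0,"rx": 0,"ry": 0,"rz": 0,"gripper": -1},
    {"x": -0.012,"y": 0.006,"z": 0,"rx": 0,"ry": 0,"rz": 0,"gripper": -1},
    {"x": -0.012,"y": 0.006,"z": 0,"rx": 0,"ry": 0,"rz": 0,"gripper": -1},
    {"x": -0.012,"y": 0.006,"z": 0,"rx": 0,"ry": 0,"rz": 0,"gripper": -1},
    {"x": -0.012,"y": 0.006,"z": 0,"rx": 0,"ry": 0,"rz": 0,"gripper": -1}
  ],
  "force": 20
}}

```text
time: 2.7
tool_pos: [0.4238, -0.1347, 0.0776]
tcp_rot: [-90.0, -0.0, -90.2]
ft_force: [-0.7, -0.3, -0.3]
grip_width: 1.001
```

```bash
python3 go.py .4246 -.1337 .034 -90
```

```text
t 2.70 grasp [ 0.4238 -0.1347  0.0326] appr [ 0. -0. -1.] rot [-90.    -0.   -90.17] w 1.001 F [-0.7 -0.3 -0.3] q [-21.   6. 130.  -0.  44.  69.]
dist 0.002 turn 0.2 xyz [-0.0026 -0.0036  0.002 ] rxyz [-0.0001 -0.0055  0.    ]
```

Request:
{"api": "apply_moves", "payload": {
  "series": [
    {"x": 0,"y": 0,"z": 0,"rx": 0,"ry": 0,"rz": 0,"gripper": 1},
    {"x": 0,"y": 0,"z": 0,"rx": 0,"ry": 0,"rz": 0,"gripper": 1},
    {"x": 0,"y": 0,"z": 0,"rx": 0,"ry": 0,"rz": 0,"gripper": 1},
    {"x": 0,"y": 0,"z": 0,"rx": 0,"ry": 0,"rz": 0,"gripper": 1},
    {"x": 0,"y": 0,"z": 0,"rx": 0,"ry": 0,"rz": 0,"gripper": 1}
  ],
  "force": 25
}}

```text
time: 3.12
tool_pos: [0.4237, -0.1348, 0.0774]
tcp_rot: [-90.0, 0.0, -90.2]
ft_force: [-0.0, -0.7, -0.2]
grip_width: 0.743
```

```bash
python3 go.py .43 0 .08 -90
```

```text
t 3.12 grasp [ 0.4237 -0.1348  0.0324] appr [-0.  0. -1.] rot [-9.001e+01  1.000e-02 -9.019e+01] w 0.743 F [-0.  -0.7 -0.2] q [-21.   6. 130.   0.  44.  69.]
dist 0.143 turn 0.2 xyz [-0.3371 -0.1189  0.0145] rxyz [ 0.0004 -0.0062 -0.0004]
```

Request:
{"api": "apply_moves", "payload": {
  "series": [
    {"x": 0,"y": -0.05,"z": 0,"rx": 0,"ry": 0,"rz": 0,"gripper": 1},
    {"x": 0,"y": -0.1,"z": 0,"rx": 0,"ry": 0,"rz": 0,"gripper": 1},
    {"x": -0.06,"y": -0.12,"z": 0.005,"rx": 0,"ry": 0,"rz": 0,"gripper": 1},
    {"x": -0.14,"y": -0.12,"z": 0.01,"rx": 0,"ry": 0,"rz": 0,"gripper": 1},
    {"x": -0.22,"y": -0.12,"z": 0.015,"rx": 0,"ry": 0,"rz": 0,"gripper": 1}
  ]
}}

```text
time: 3.53
tool_pos: [0.4307, -0.0466, 0.1264]
tcp_rot: [-89.9, -0.0, -90.3]
ft_force: [0.2, 0.9, -1.4]
grip_width: 0.746
```

Request:
{"api": "apply_moves", "payload": {
  "series": [
    {"x": -0.08,"y": 0,"z": 0,"rx": 0,"ry": 0,"rz": 0,"gripper": 1},
    {"x": -0.13,"y": 0,"z": 0,"rx": 0,"ry": 0,"rz": 0,"gripper": 1},
    {"x": -0.16,"y": 0.03,"z": 0,"rx": 0,"ry": 0,"rz": 0,"gripper": 1},
    {"x": -0.165,"y": 0.05,"z": 0,"rx": 0,"ry": 0,"rz": 0,"gripper": 1},
    {"x": -0.165,"y": 0.07,"z": 0,"rx": 0,"ry": 0,"rz": 0,"gripper": 1}
  ]
}}

```text
time: 3.95
tool_pos: [0.4298, 0.0197, 0.0967]
tcp_rot: [-90.0, -0.0, -90.1]
ft_force: [0.1, -0.2, -0.8]
grip_width: 0.742
```

Request:
{"api": "apply_moves", "payload": {
  "series": [
    {"x": 0,"y": 0,"z": 0,"rx": 0,"ry": 0,"rz": 0,"gripper": 1},
    {"x": 0,"y": 0,"z": 0,"rx": 0,"ry": 0,"rz": 0,"gripper": 1},
    {"x": 0,"y": 0,"z": 0,"rx": 0,"ry": 0,"rz": 0,"gripper": 1},
    {"x": 0,"y": 0,"z": 0,"rx": 0,"ry": 0,"rz": 0,"gripper": 1},
    {"x": 0,"y": 0,"z": 0,"rx": 0,"ry": 0,"rz": 0,"gripper": 1}
  ]
}}

```text
time: 4.37
tool_pos: [0.4307, 0.0186, 0.0979]
tcp_rot: [-89.9, -0.0, -90.2]
ft_force: [0.5, 0.4, -0.9]
grip_width: 0.746
```

```bash
python3 go.py .43 0.02 .0255 -90
```

```text
t 4.37 grasp [0.4308 0.0186 0.0529] appr [ 0.001 -0.    -1.   ] rot [-89.95  -0.   -90.24] w 0.746 F [ 0.5  0.4 -0.9] q [ -1.   2. 131.  -0.  47.  89.]
dist 0.027 turn 0.2 xyz [-0.0036  0.0686 -0.0019] rxyz [-0.0017 -0.008   0.0001]
```

Request:
{"api": "apply_moves", "payload": {
  "series": [
    {"x": 0,"y": 0.02,"z": 0,"rx": 0,"ry": 0,"rz": 0,"gripper": 1},
    {"x": 0,"y": 0.04,"z": 0,"rx": 0,"ry": 0,"rz": 0,"gripper": 1},
    {"x": 0,"y": 0.055,"z": 0,"rx": 0,"ry": 0,"rz": 0,"gripper": 1},
    {"x": 0,"y": 0.066,"z": 0,"rx": 0,"ry": 0,"rz": 0,"gripper": 1},
    {"x": 0,"y": 0.07,"z": 0,"rx": 0,"ry": 0,"rz": 0,"gripper": 1}
  ]
}}

```text
time: 4.78
tool_pos: [0.4296, 0.0191, 0.0693]
tcp_rot: [-90.2, -0.0, -90.2]
ft_force: [-9.3, 0.7, 23.3]
grip_width: 0.74
```

Request:
{"api": "apply_moves", "payload": {
  "series": [
    {"x": 0,"y": 0,"z": 0,"rx": 0,"ry": 0,"rz": 0,"gripper": 1},
    {"x": 0,"y": 0,"z": 0,"rx": 0,"ry": 0,"rz": 0,"gripper": 1},
    {"x": 0,"y": 0,"z": 0,"rx": 0,"ry": 0,"rz": 0,"gripper": -1},
    {"x": 0,"y": 0,"z": 0,"rx": 0,"ry": 0,"rz": 0,"gripper": -1},
    {"x": 0,"y": 0,"z": 0,"rx": 0,"ry": 0,"rz": 0,"gripper": -1}
  ]
}}

```text
time: 5.2
tool_pos: [0.4305, 0.0192, 0.0694]
tcp_rot: [-90.0, 0.0, -90.2]
ft_force: [-0.7, -0.3, 0.0]
grip_width: 0.946
```

```bash
python3 go.py .43 0.34 .20 -90
```

```text
t 5.20 grasp [0.4305 0.0192 0.0244] appr [ 0.  0. -1.] rot [-89.98   0.   -90.17] w 0.946 F [-0.7 -0.3  0. ] q [ -1.   5. 132.   0.  43.  89.]
dist 0.366 turn 0.2 xyz [-0.802  -0.439  -0.0034] rxyz [-0.0007 -0.0056 -0.    ]
```

Request:
{"api": "apply_moves", "payload": {
  "series": [
    {"x": 0,"y": -0.08,"z": 0,"rx": 0,"ry": 0,"rz": 0,"gripper": -1},
    {"x": 0,"y": -0.18,"z": 0,"rx": 0,"ry": 0,"rz": 0,"gripper": -1},
    {"x": 0,"y": -0.28,"z": 0,"rx": 0,"ry": 0,"rz": 0,"gripper": -1},
    {"x": 0,"y": -0.38,"z": 0,"rx": 0,"ry": 0,"rz": 0,"gripper": -1},
    {"x": -0.06,"y": -0.43,"z": 0,"rx": 0,"ry": 0,"rz": 0,"gripper": -1}
  ]
}}

```text
time: 5.62
tool_pos: [0.4327, 0.0414, 0.2468]
tcp_rot: [-89.5, -0.1, -90.3]
ft_force: [1.6, 0.6, 0.5]
grip_width: 0.997
```

Request:
{"api": "apply_moves", "payload": {
  "series": [
    {"x": -0.1,"y": 0,"z": 0,"rx": 0,"ry": 0,"rz": 0,"gripper": -1},
    {"x": -0.2,"y": 0,"z": 0,"rx": 0,"ry": 0,"rz": 0,"gripper": -1},
    {"x": -0.3,"y": 0,"z": 0,"rx": 0,"ry": 0,"rz": 0,"gripper": -1},
    {"x": -0.4,"y": 0,"z": 0,"rx": 0,"ry": 0,"rz": 0,"gripper": -1},
    {"x": -0.48,"y": 0,"z": 0,"rx": 0,"ry": 0,"rz": 0,"gripper": -1}
  ]
}}

```text
time: 6.03
tool_pos: [0.4307, 0.2378, 0.2418]
tcp_rot: [-89.9, 0.1, -90.1]
ft_force: [0.0, -0.3, 0.3]
grip_width: 0.999
```

Request:
{"api": "apply_moves", "payload": {
  "series": [
    {"x": -0.1,"y": 0,"z": 0,"rx": 0,"ry": 0,"rz": 0,"gripper": -1},
    {"x": -0.18,"y": 0,"z": 0,"rx": 0,"ry": 0,"rz": 0,"gripper": -1},
    {"x": -0.24,"y": 0,"z": 0,"rx": 0,"ry": 0,"rz": 0,"gripper": -1},
    {"x": -0.26,"y": 0,"z": 0,"rx": 0,"ry": 0,"rz": 0,"gripper": -1},
    {"x": -0.26,"y": 0,"z": 0,"rx": 0,"ry": 0,"rz": 0,"gripper": -1}
  ]
}}

```text
time: 6.45
tool_pos: [0.4311, 0.3408, 0.2412]
tcp_rot: [-90.0, 0.0, -90.0]
ft_force: [0.4, -0.5, -0.3]
grip_width: 1.003
```

```bash
python3 look.py w2;  python3 circ.py w2 .426 .34; python3 go.py .43 0.34 .20 -90
```

```text
t 6.45 grasp [0.4311 0.3408 0.1962] appr [-0.  0. -1.] rot [-90.01   0.   -90.02] w 1.003 F [ 0.4 -0.5 -0.3] q [ 36.   4. 111.   0.  65. 126.]
dark [ 253  174   53   60 2479] ztop 0.0709 ((428.0093078613281, 345.777587890625), 24.800107955932617)
circle 442 [0.4247 0.339 ] 0.0377092834862777 0.008441940773361717
t 6.50 grasp [0.431  0.3394 0.1961] appr [-0.001 -0.001 -1.   ] rot [-9.003e+01 -5.000e-02 -9.007e+01] w 0.999 F [-0.3 -1.1 -0.6] q [ 36.   4. 111.  -0.  65. 126.]
dist 0.004 turn 0.1 xyz [-0.0015 -0.0098 -0.0026] rxyz [ 0.001  -0.0024  0.0018]
```

View pics/w2.png

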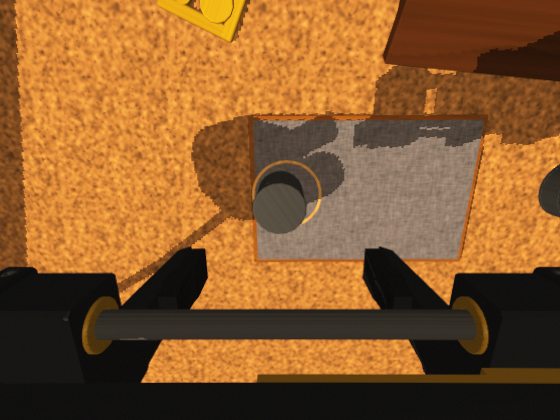

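Request:
{"api": "apply_moves", "payload": {
  "series": [
    {"x": -0.014,"y": 0.09,"z": -0.007,"rx": 0,"ry": 0,"rz": 0,"gripper": -1},
    {"x": -0.014,"y": 0.18,"z": -0.007,"rx": 0,"ry": 0,"rz": 0,"gripper": -1},
    {"x": -0.014,"y": 0.26,"z": -0.007,"rx": 0,"ry": 0,"rz": 0,"gripper": -1},
    {"x": -0.014,"y": 0.33,"z": -0.007,"rx": 0,"ry": 0,"rz": 0,"gripper": -1},
    {"x": -0.014,"y": 0.37,"z": -0.007,"rx": 0,"ry": 0,"rz": 0,"gripper": -1}
  ]
}}

```text
time: 6.92
tool_pos: [0.4267, 0.3414, 0.09]
tcp_rot: [-90.3, -0.2, -90.3]
ft_force: [-0.1, -0.2, -0.2]
grip_width: 1.0
```

Request:
{"api": "apply_moves", "payload": {
  "series": [
    {"x": 0,"y": 0,"z": 0,"rx": 0,"ry": 0,"rz": 0,"gripper": -1},
    {"x": 0,"y": 0,"z": 0,"rx": 0,"ry": 0,"rz": 0,"gripper": -1},
    {"x": 0,"y": 0,"z": 0,"rx": 0,"ry": 0,"rz": 0,"gripper": -1},
    {"x": 0,"y": 0,"z": 0,"rx": 0,"ry": 0,"rz": 0,"gripper": -1},
    {"x": 0,"y": 0,"z": 0,"rx": 0,"ry": 0,"rz": 0,"gripper": -1}
  ]
}}

```text
time: 7.33
tool_pos: [0.4297, 0.3453, 0.0955]
tcp_rot: [-89.8, 0.1, -90.2]
ft_force: [0.7, -0.2, -0.8]
grip_width: 1.002
```

```bash
python3 go.py .428 0.3458 .045 -90
```

```text
t 7.33 grasp [0.4299 0.3454 0.0505] appr [ 0.003  0.002 -1.   ] rot [-89.83   0.12 -90.2 ] w 1.002 F [ 0.7 -0.2 -0.8] q [ 36.  14. 117.  -0.  48. 126.]
dist 0.006 turn 0.3 xyz [-0.0012  0.0138 -0.0044] rxyz [-0.0056 -0.0065 -0.0041]
```

Request:
{"api": "apply_moves", "payload": {
  "series": [
    {"x": 0,"y": 0.005,"z": -0.004,"rx": 0,"ry": 0,"rz": 0,"gripper": -1},
    {"x": 0,"y": 0.008,"z": -0.004,"rx": 0,"ry": 0,"rz": 0,"gripper": 1},
    {"x": 0,"y": 0.008,"z": -0.004,"rx": 0,"ry": 0,"rz": 0,"gripper": 1},
    {"x": 0,"y": 0.008,"z": -0.004,"rx": 0,"ry": 0,"rz": 0,"gripper": 1},
    {"x": 0,"y": 0.008,"z": -0.004,"rx": 0,"ry": 0,"rz": 0,"gripper": 1}
  ]
}}

```text
time: 7.75
tool_pos: [0.4268, 0.3448, 0.0903]
tcp_rot: [-90.0, -0.0, -90.2]
ft_force: [0.0, 0.1, -0.1]
grip_width: 0.721
```

Request:
{"api": "apply_moves", "payload": {
  "series": [
    {"x": 0,"y": 0,"z": 0,"rx": 0,"ry": 0,"rz": 0,"gripper": 1},
    {"x": 0,"y": 0,"z": 0,"rx": 0,"ry": 0,"rz": 0,"gripper": 1},
    {"x": 0,"y": 0,"z": 0,"rx": 0,"ry": 0,"rz": 0,"gripper": 1},
    {"x": 0,"y": 0,"z": 0,"rx": 0,"ry": 0,"rz": 0,"gripper": 1},
    {"x": 0,"y": 0,"z": 0,"rx": 0,"ry": 0,"rz": 0,"gripper": 1}
  ]
}}

```text
time: 8.17
tool_pos: [0.4269, 0.3449, 0.0903]
tcp_rot: [-90.0, 0.0, -90.2]
ft_force: [-0.1, 1.8, 0.2]
grip_width: 0.56
```

```bash
python3 go.py .427 -0.1275 .11 -90
```

```text
t 8.17 grasp [0.4269 0.3449 0.0453] appr [ 0.  0. -1.] rot [-9.000e+01  2.000e-02 -9.018e+01] w 0.560 F [-0.1  1.8  0.2] q [ 36.  15. 118.   0.  48. 126.]
dist 0.477 turn 0.2 xyz [ 1.181  -0.162   0.0039] rxyz [-0.0001 -0.006  -0.0005]
```

Request:
{"api": "apply_moves", "payload": {
  "series": [
    {"x": 0,"y": -0.04,"z": 0,"rx": 0,"ry": 0,"rz": 0,"gripper": 1},
    {"x": 0,"y": -0.1,"z": 0,"rx": 0,"ry": 0,"rz": 0,"gripper": 1},
    {"x": 0,"y": -0.17,"z": 0,"rx": 0,"ry": 0,"rz": 0,"gripper": 1},
    {"x": 0.05,"y": -0.2,"z": 0,"rx": 0,"ry": 0,"rz": 0,"gripper": 1},
    {"x": 0.12,"y": -0.22,"z": 0,"rx": 0,"ry": 0,"rz": 0,"gripper": 1}
  ]
}}

```text
time: 8.58
tool_pos: [0.428, 0.2983, 0.1808]
tcp_rot: [-89.8, 0.2, -90.0]
ft_force: [0.9, -0.3, -2.0]
grip_width: 0.562
```

Request:
{"api": "apply_moves", "payload": {
  "series": [
    {"x": 0.08,"y": 0,"z": 0,"rx": 0,"ry": 0,"rz": 0,"gripper": 1},
    {"x": 0.17,"y": 0,"z": 0,"rx": 0,"ry": 0,"rz": 0,"gripper": 1},
    {"x": 0.26,"y": 0,"z": 0,"rx": 0,"ry": 0,"rz": 0,"gripper": 1},
    {"x": 0.35,"y": 0,"z": 0,"rx": 0,"ry": 0,"rz": 0,"gripper": 1},
    {"x": 0.44,"y": 0,"z": 0,"rx": 0,"ry": 0,"rz": 0,"gripper": 1}
  ]
}}

```text
time: 9.0
tool_pos: [0.4252, 0.1191, 0.1779]
tcp_rot: [-90.0, -0.0, -90.1]
ft_force: [0.6, -0.0, -1.3]
grip_width: 0.562
```

Request:
{"api": "apply_moves", "payload": {
  "series": [
    {"x": 0.09,"y": 0,"z": 0,"rx": 0,"ry": 0,"rz": 0,"gripper": 1},
    {"x": 0.18,"y": 0,"z": 0,"rx": 0,"ry": 0,"rz": 0,"gripper": 1},
    {"x": 0.27,"y": 0,"z": 0,"rx": 0,"ry": 0,"rz": 0,"gripper": 1},
    {"x": 0.35,"y": 0,"z": 0,"rx": 0,"ry": 0,"rz": 0,"gripper": 1},
    {"x": 0.42,"y": 0,"z": 0,"rx": 0,"ry": 0,"rz": 0,"gripper": 1}
  ]
}}

```text
time: 9.42
tool_pos: [0.4248, -0.0493, 0.178]
tcp_rot: [-90.0, -0.0, -90.2]
ft_force: [1.1, 0.2, -1.8]
grip_width: 0.559
```

```bash
python3 go.py .427 -0.1275 .085 -90
```

```text
t 9.42 grasp [ 0.4247 -0.0493  0.133 ] appr [-0.001 -0.    -1.   ] rot [-9.004e+01 -2.000e-02 -9.022e+01] w 0.559 F [ 1.1  0.2 -1.8] q [-10.  -5. 128.  -0.  57.  80.]
dist 0.092 turn 0.2 xyz [0.1955 0.1201 0.0064] rxyz [ 0.0013 -0.0073  0.0007]
```

Request:
{"api": "apply_moves", "payload": {
  "series": [
    {"x": 0.08,"y": 0.01,"z": 0.005,"rx": 0,"ry": 0,"rz": 0,"gripper": 1},
    {"x": 0.14,"y": 0.05,"z": 0.005,"rx": 0,"ry": 0,"rz": 0,"gripper": 1},
    {"x": 0.175,"y": 0.1,"z": 0.005,"rx": 0,"ry": 0,"rz": 0,"gripper": 1},
    {"x": 0.192,"y": 0.14,"z": 0.005,"rx": 0,"ry": 0,"rz": 0,"gripper": 1},
    {"x": 0.195,"y": 0.18,"z": 0.005,"rx": 0,"ry": 0,"rz": 0,"gripper": 1}
  ]
}}

```text
time: 9.83
tool_pos: [0.4268, -0.1267, 0.1053]
tcp_rot: [-90.0, -0.0, -90.3]
ft_force: [0.0, -0.3, -1.4]
grip_width: 0.561
```

Request:
{"api": "apply_moves", "payload": {
  "series": [
    {"x": 0,"y": 0,"z": 0,"rx": 0,"ry": 0,"rz": 0,"gripper": 1},
    {"x": 0,"y": 0,"z": 0,"rx": 0,"ry": 0,"rz": 0,"gripper": 1},
    {"x": 0,"y": 0,"z": 0,"rx": 0,"ry": 0,"rz": 0,"gripper": 1},
    {"x": 0,"y": 0,"z": 0,"rx": 0,"ry": 0,"rz": 0,"gripper": 1},
    {"x": 0,"y": 0,"z": 0,"rx": 0,"ry": 0,"rz": 0,"gripper": 1}
  ]
}}

```text
time: 10.25
tool_pos: [0.4283, -0.1252, 0.1075]
tcp_rot: [-89.9, -0.0, -90.1]
ft_force: [-1.1, 0.7, -1.9]
grip_width: 0.564
```

```bash
python3 go.py .427 -0.1275 .046 -90
```

```text
t 10.25 grasp [ 0.4284 -0.1252  0.0625] appr [ 0.002 -0.001 -1.   ] rot [-8.988e+01 -4.000e-02 -9.013e+01] w 0.564 F [-1.1  0.7 -1.9] q [-19.   3. 129.   0.  48.  71.]
dist 0.017 turn 0.2 xyz [ 0.0058  0.0412 -0.0034] rxyz [-0.0041 -0.0045  0.0014]
```

Request:
{"api": "apply_moves", "payload": {
  "series": [
    {"x": 0.005,"y": 0.012,"z": -0.003,"rx": 0,"ry": 0,"rz": 0,"gripper": 1},
    {"x": 0.005,"y": 0.024,"z": -0.003,"rx": 0,"ry": 0,"rz": 0,"gripper": 1},
    {"x": 0.005,"y": 0.033,"z": -0.003,"rx": 0,"ry": 0,"rz": 0,"gripper": 1},
    {"x": 0.005,"y": 0.038,"z": -0.003,"rx": 0,"ry": 0,"rz": 0,"gripper": 1},
    {"x": 0.005,"y": 0.04,"z": -0.003,"rx": 0,"ry": 0,"rz": 0,"gripper": 1}
  ]
}}

```text
time: 10.67
tool_pos: [0.4258, -0.1271, 0.0903]
tcp_rot: [-90.1, 0.0, -90.2]
ft_force: [-4.7, 2.7, 9.9]
grip_width: 0.562
```

Request:
{"api": "apply_moves", "payload": {
  "series": [
    {"x": 0,"y": 0,"z": 0,"rx": 0,"ry": 0,"rz": 0,"gripper": 1},
    {"x": 0,"y": 0,"z": 0,"rx": 0,"ry": 0,"rz": 0,"gripper": 1},
    {"x": 0,"y": 0,"z": 0,"rx": 0,"ry": 0,"rz": 0,"gripper": 1},
    {"x": 0,"y": 0,"z": 0,"rx": 0,"ry": 0,"rz": 0,"gripper": 1},
    {"x": 0,"y": 0,"z": 0,"rx": 0,"ry": 0,"rz": 0,"gripper": 1}
  ]
}}

```text
time: 11.08
tool_pos: [0.4258, -0.127, 0.0903]
tcp_rot: [-90.1, 0.0, -90.2]
ft_force: [-4.3, 1.1, 5.6]
grip_width: 0.561
```

```bash
python3 go.py .427 -0.1275 .046 -90
```

```text
t 11.08 grasp [ 0.4258 -0.127   0.0453] appr [-0.001  0.    -1.   ] rot [-9.006e+01  3.000e-02 -9.018e+01] w 0.561 F [-4.3  1.1  5.6] q [-20.   4. 130.   0.  46.  70.]
dist 0.001 turn 0.2 xyz [ 0.0011 -0.0018  0.003 ] rxyz [ 0.002  -0.0059 -0.0009]
```

Landed. I'll open, rise, and go to the squat tin.

Request:
{"api": "apply_moves", "payload": {
  "series": [
    {"x": 0,"y": 0,"z": 0,"rx": 0,"ry": 0,"rz": 0,"gripper": -1},
    {"x": 0,"y": 0,"z": 0,"rx": 0,"ry": 0,"rz": 0,"gripper": -1},
    {"x": 0,"y": 0,"z": 0,"rx": 0,"ry": 0,"rz": 0,"gripper": -1},
    {"x": 0,"y": 0,"z": 0,"rx": 0,"ry": 0,"rz": 0,"gripper": -1},
    {"x": 0,"y": 0,"z": 0,"rx": 0,"ry": 0,"rz": 0,"gripper": -1}
  ]
}}

```text
time: 11.5
tool_pos: [0.4266, -0.1274, 0.0904]
tcp_rot: [-90.0, -0.0, -90.2]
ft_force: [0.0, 0.0, 0.4]
grip_width: 0.915
```

Request:
{"api": "apply_moves", "payload": {
  "series": [
    {"x": 0,"y": -0.08,"z": 0,"rx": 0,"ry": 0,"rz": 0,"gripper": -1},
    {"x": 0,"y": -0.18,"z": 0,"rx": 0,"ry": 0,"rz": 0,"gripper": -1},
    {"x": -0.05,"y": -0.27,"z": 0,"rx": 0,"ry": 0,"rz": 0,"gripper": -1},
    {"x": -0.13,"y": -0.34,"z": 0,"rx": 0,"ry": 0,"rz": 0,"gripper": -1},
    {"x": -0.22,"y": -0.37,"z": 0,"rx": 0,"ry": 0,"rz": 0,"gripper": -1}
  ]
}}

```text
time: 11.92
tool_pos: [0.4289, -0.0396, 0.2432]
tcp_rot: [-89.5, -0.1, -90.4]
ft_force: [1.7, -0.4, -0.1]
grip_width: 0.997
```

Request:
{"api": "apply_moves", "payload": {
  "series": [
    {"x": -0.08,"y": 0,"z": 0,"rx": 0,"ry": 0,"rz": 0,"gripper": -1},
    {"x": -0.13,"y": 0,"z": 0,"rx": 0,"ry": 0,"rz": 0,"gripper": -1},
    {"x": -0.14,"y": 0,"z": 0,"rx": 0,"ry": 0,"rz": 0,"gripper": -1},
    {"x": -0.14,"y": 0,"z": 0,"rx": 0,"ry": 0,"rz": 0,"gripper": -1},
    {"x": -0.14,"y": 0,"z": 0,"rx": 0,"ry": 0,"rz": 0,"gripper": -1}
  ]
}}

```text
time: 12.33
tool_pos: [0.4266, 0.0165, 0.2381]
tcp_rot: [-90.0, -0.0, -90.1]
ft_force: [0.4, -0.3, -0.4]
grip_width: 1.001
```

```bash
python3 look.py w3;  python3 circ.py w3 .427 -.1275; python3 go.py .43 0.019 .030 -90
```

```text
t 12.33 grasp [0.4266 0.0164 0.1931] appr [-0.    -0.001 -1.   ] rot [-9.002e+01 -3.000e-02 -9.012e+01] w 1.001 F [ 0.4 -0.3 -0.4] q [ -1. -10. 125.  -0.  65.  89.]
dark [ 251  160   63   63 3146] ztop 0.0371 ((430.5118103027344, 18.489084243774414), 32.687408447265625)
dark [ 398  171   74   60 3277] ztop 0.0708 ((426.43499755859375, -126.9782943725586), 25.657119750976562)
circle 474 [ 0.4283 -0.1273] 0.03827142278162098 0.008174920888142173
t 12.38 grasp [0.4266 0.016  0.193 ] appr [-0.001 -0.001 -1.   ] rot [-9.003e+01 -3.000e-02 -9.019e+01] w 1.003 F [ 0.1 -0.6 -0.3] q [ -1. -10. 125.  -0.  65.  89.]
dist 0.163 turn 0.2 xyz [-0.0076  0.4075  0.0087] rxyz [ 0.001  -0.0062  0.001 ]
```

View pics/w3.png

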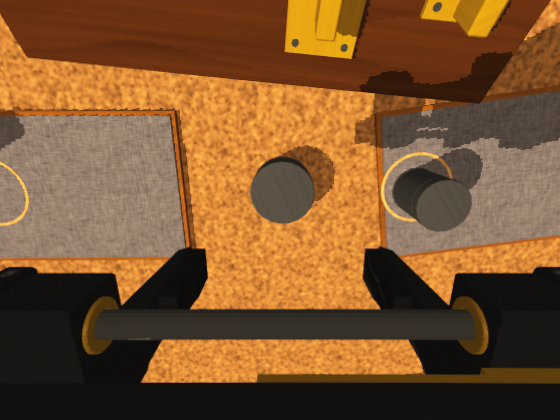

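Request:
{"api": "apply_moves", "payload": {
  "series": [
    {"x": -0.006,"y": 0.1,"z": 0.008,"rx": 0,"ry": 0,"rz": 0,"gripper": -1},
    {"x": -0.006,"y": 0.2,"z": 0.008,"rx": 0,"ry": 0,"rz": 0,"gripper": -1},
    {"x": -0.006,"y": 0.29,"z": 0.008,"rx": 0,"ry": 0,"rz": 0,"gripper": -1},
    {"x": -0.006,"y": 0.36,"z": 0.008,"rx": 0,"ry": 0,"rz": 0,"gripper": -1},
    {"x": -0.006,"y": 0.4,"z": 0.008,"rx": 0,"ry": 0,"rz": 0,"gripper": -1}
  ]
}}

```text
time: 12.8
tool_pos: [0.4272, 0.0178, 0.0746]
tcp_rot: [-90.3, -0.0, -90.3]
ft_force: [0.3, -0.3, 0.5]
grip_width: 1.005
```

Request:
{"api": "apply_moves", "payload": {
  "series": [
    {"x": 0,"y": 0,"z": 0,"rx": 0,"ry": 0,"rz": 0,"gripper": -1},
    {"x": 0,"y": 0,"z": 0,"rx": 0,"ry": 0,"rz": 0,"gripper": -1},
    {"x": 0,"y": 0,"z": 0,"rx": 0,"ry": 0,"rz": 0,"gripper": -1},
    {"x": 0,"y": 0,"z": 0,"rx": 0,"ry": 0,"rz": 0,"gripper": 1},
    {"x": 0,"y": 0,"z": 0,"rx": 0,"ry": 0,"rz": 0,"gripper": 1}
  ]
}}

```text
time: 13.22
tool_pos: [0.4313, 0.0189, 0.0799]
tcp_rot: [-89.8, -0.0, -90.2]
ft_force: [-0.3, -0.5, -0.2]
grip_width: 0.871
```

Request:
{"api": "apply_moves", "payload": {
  "series": [
    {"x": 0,"y": 0,"z": 0,"rx": 0,"ry": 0,"rz": 0,"gripper": 1},
    {"x": 0,"y": 0,"z": 0,"rx": 0,"ry": 0,"rz": 0,"gripper": 1},
    {"x": 0,"y": 0,"z": 0,"rx": 0,"ry": 0,"rz": 0,"gripper": 1},
    {"x": 0,"y": 0,"z": 0,"rx": 0,"ry": 0,"rz": 0,"gripper": 1},
    {"x": 0,"y": 0,"z": 0,"rx": 0,"ry": 0,"rz": 0,"gripper": 1}
  ]
}}

```text
time: 13.63
tool_pos: [0.4308, 0.0191, 0.0794]
tcp_rot: [-89.9, -0.0, -90.2]
ft_force: [-0.7, -0.8, 7.6]
grip_width: 0.742
```

```bash
python3 go.py .427 0.339 .06 -90
```

```text
t 13.63 grasp [0.4309 0.0191 0.0344] appr [ 0.002 -0.    -1.   ] rot [-8.989e+01 -1.000e-02 -9.017e+01] w 0.742 F [-0.7 -0.8  7.6] q [ -1.   4. 132.  -0.  44.  89.]
dist 0.321 turn 0.2 xyz [-0.7996 -0.0642 -0.0116] rxyz [-0.0035 -0.0055  0.0003]
```

Request:
{"api": "apply_moves", "payload": {
  "series": [
    {"x": 0,"y": -0.04,"z": 0,"rx": 0,"ry": 0,"rz": 0,"gripper": 1},
    {"x": 0,"y": -0.1,"z": 0,"rx": 0,"ry": 0,"rz": 0,"gripper": 1},
    {"x": -0.05,"y": -0.14,"z": 0,"rx": 0,"ry": 0,"rz": 0,"gripper": 1},
    {"x": -0.13,"y": -0.14,"z": 0,"rx": 0,"ry": 0,"rz": 0,"gripper": 1},
    {"x": -0.22,"y": -0.14,"z": 0,"rx": 0,"ry": 0,"rz": 0,"gripper": 1}
  ]
}}

```text
time: 14.05
tool_pos: [0.431, 0.1075, 0.1358]
tcp_rot: [-89.8, 0.0, -90.3]
ft_force: [0.7, 0.6, -1.8]
grip_width: 0.743
```

Request:
{"api": "apply_moves", "payload": {
  "series": [
    {"x": -0.09,"y": 0,"z": 0,"rx": 0,"ry": 0,"rz": 0,"gripper": 1},
    {"x": -0.18,"y": 0,"z": 0,"rx": 0,"ry": 0,"rz": 0,"gripper": 1},
    {"x": -0.27,"y": 0,"z": 0,"rx": 0,"ry": 0,"rz": 0,"gripper": 1},
    {"x": -0.35,"y": 0,"z": 0,"rx": 0,"ry": 0,"rz": 0,"gripper": 1},
    {"x": -0.42,"y": 0,"z": 0,"rx": 0,"ry": 0,"rz": 0,"gripper": 1}
  ]
}}

```text
time: 14.47
tool_pos: [0.4299, 0.2773, 0.1341]
tcp_rot: [-90.0, 0.0, -90.1]
ft_force: [1.6, -1.0, -0.9]
grip_width: 0.744
```

Request:
{"api": "apply_moves", "payload": {
  "series": [
    {"x": -0.06,"y": 0.01,"z": -0.01,"rx": 0,"ry": 0,"rz": 0,"gripper": 1},
    {"x": -0.11,"y": 0.03,"z": -0.01,"rx": 0,"ry": 0,"rz": 0,"gripper": 1},
    {"x": -0.14,"y": 0.05,"z": -0.01,"rx": 0,"ry": 0,"rz": 0,"gripper": 1},
    {"x": -0.155,"y": 0.065,"z": -0.01,"rx": 0,"ry": 0,"rz": 0,"gripper": 1},
    {"x": -0.16,"y": 0.08,"z": -0.01,"rx": 0,"ry": 0,"rz": 0,"gripper": 1}
  ]
}}

```text
time: 14.88
tool_pos: [0.4264, 0.3395, 0.1013]
tcp_rot: [-90.1, -0.0, -90.1]
ft_force: [-0.4, -0.2, -2.3]
grip_width: 0.742
```

Request:
{"api": "apply_moves", "payload": {
  "series": [
    {"x": 0,"y": 0,"z": 0,"rx": 0,"ry": 0,"rz": 0,"gripper": 1},
    {"x": 0,"y": 0,"z": 0,"rx": 0,"ry": 0,"rz": 0,"gripper": 1},
    {"x": 0,"y": 0,"z": 0,"rx": 0,"ry": 0,"rz": 0,"gripper": 1},
    {"x": 0,"y": 0,"z": 0,"rx": 0,"ry": 0,"rz": 0,"gripper": 1},
    {"x": 0,"y": 0,"z": 0,"rx": 0,"ry": 0,"rz": 0,"gripper": 1}
  ]
}}

```text
time: 15.3
tool_pos: [0.4273, 0.3387, 0.1028]
tcp_rot: [-90.0, 0.0, -90.2]
ft_force: [0.4, -0.9, -1.7]
grip_width: 0.741
```

```bash
python3 go.py .427 0.339 .043 -90
```

```text
t 15.30 grasp [0.4273 0.3387 0.0578] appr [ 0.001  0.    -1.   ] rot [-8.996e+01  2.000e-02 -9.024e+01] w 0.741 F [ 0.4 -0.9 -1.7] q [ 36.  13. 118.  -0.  49. 126.]
dist 0.015 turn 0.2 xyz [-0.0008  0.0371 -0.0008] rxyz [-0.0013 -0.0078 -0.0008]
```

Request:
{"api": "apply_moves", "payload": {
  "series": [
    {"x": 0,"y": 0.012,"z": 0,"rx": 0,"ry": 0,"rz": 0,"gripper": 1},
    {"x": 0,"y": 0.024,"z": 0,"rx": 0,"ry": 0,"rz": 0,"gripper": 1},
    {"x": 0,"y": 0.032,"z": 0,"rx": 0,"ry": 0,"rz": 0,"gripper": 1},
    {"x": 0,"y": 0.036,"z": 0,"rx": 0,"ry": 0,"rz": 0,"gripper": 1},
    {"x": 0,"y": 0.038,"z": 0,"rx": 0,"ry": 0,"rz": 0,"gripper": 1}
  ]
}}

```text
time: 15.72
tool_pos: [0.4264, 0.3388, 0.0874]
tcp_rot: [-90.1, -0.1, -90.2]
ft_force: [-5.3, -3.7, 11.5]
grip_width: 0.743
```

Request:
{"api": "apply_moves", "payload": {
  "series": [
    {"x": 0,"y": 0,"z": 0,"rx": 0,"ry": 0,"rz": 0,"gripper": 1},
    {"x": 0,"y": 0,"z": 0,"rx": 0,"ry": 0,"rz": 0,"gripper": -1},
    {"x": 0,"y": 0,"z": 0,"rx": 0,"ry": 0,"rz": 0,"gripper": -1},
    {"x": 0,"y": 0,"z": 0,"rx": 0,"ry": 0,"rz": 0,"gripper": -1},
    {"x": 0,"y": 0,"z": 0,"rx": 0,"ry": 0,"rz": 0,"gripper": -1}
  ]
}}

```text
time: 16.13
tool_pos: [0.427, 0.3393, 0.0871]
tcp_rot: [-90.0, 0.0, -90.2]
ft_force: [0.3, -0.1, -0.1]
grip_width: 0.993
```

Request:
{"api": "apply_moves", "payload": {
  "series": [
    {"x": 0,"y": -0.06,"z": 0,"rx": 0,"ry": 0,"rz": 0,"gripper": -1},
    {"x": 0,"y": -0.15,"z": 0,"rx": 0,"ry": 0,"rz": 0,"gripper": -1},
    {"x": 0,"y": -0.24,"z": 0,"rx": 0,"ry": 0,"rz": 0,"gripper": -1},
    {"x": 0,"y": -0.32,"z": 0,"rx": 0,"ry": 0,"rz": 0,"gripper": -1},
    {"x": 0,"y": -0.36,"z": 0,"rx": 0,"ry": 0,"rz": 0,"gripper": -1}
  ]
}}

```text
time: 16.55
tool_pos: [0.4285, 0.3404, 0.236]
tcp_rot: [-89.7, 0.2, -90.2]
ft_force: [0.4, 1.2, 0.1]
grip_width: 1.0
```

```bash
python3 look.py w4;  python3 circ.py w4 .427 .339; python3 - <<'E'
from h import *
for n in ['scene','side']: snap(n,n+'1')
E
```

```text
t 16.55 grasp [0.4288 0.3406 0.191 ] appr [ 0.006  0.004 -1.   ] rot [-89.68   0.23 -90.17] w 1.000 F [0.4 1.2 0.1] q [ 36.   4. 112.   0.  64. 126.]
dark [ 255  168   65   66 3377] ztop 0.0451 ((425.9897155761719, 338.41326904296875), 32.723716735839844)
circle 362 [0.4245 0.3389] 0.03780948863179956 0.008398586874126146
```

View pics/w4.png

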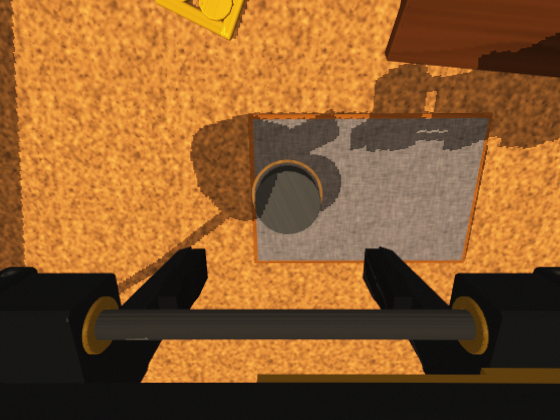

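View pics/scene1.png

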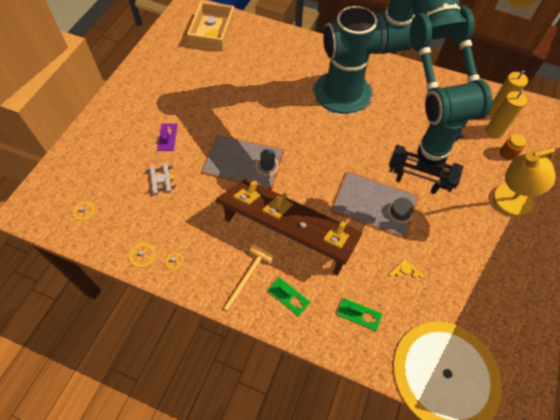

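Both tins are swapped: the squat tin is 1 mm from its circle's centre and the tall one 2 mm. Now the short bracket on the y=+150 stud, at (338,236) in the scene picture.

```bash
python3 go.py .547 .192 .182 -95.6 35; python3 go.py .49 .26 .19 -92.5 17
```

```text
t 16.70 grasp [0.4279 0.34   0.1879] appr [ 0.003  0.002 -1.   ] rot [-89.8    0.14 -90.17] w 0.998 F [-0.4  0.2 -0.1] q [ 36.   4. 112.   0.  63. 126.]
dist 0.173 turn 35.2 xyz [0.3627 0.0349 0.2348] rxyz [ 1.1594  0.1736 -0.0602]
t 16.70 grasp [0.4279 0.34   0.1879] appr [ 0.003  0.002 -1.   ] rot [-89.8    0.14 -90.17] w 0.998 F [-0.4  0.2 -0.1] q [ 36.   4. 112.   0.  63. 126.]
dist 0.093 turn 17.0 xyz [ 0.1978 -0.0005  0.1233] rxyz [ 0.5601  0.0762 -0.0164]
```

Request:
{"api": "apply_moves", "payload": {
  "series": [
    {"x": 0.05,"y": 0,"z": 0.03,"rx": 0.15,"ry": 0.02,"rz": 0,"gripper": -1},
    {"x": 0.1,"y": 0,"z": 0.06,"rx": 0.3,"ry": 0.04,"rz": 0,"gripper": -1},
    {"x": 0.15,"y": 0,"z": 0.09,"rx": 0.45,"ry": 0.06,"rz": 0,"gripper": -1},
    {"x": 0.2,"y": 0,"z": 0.12,"rx": 0.56,"ry": 0.08,"rz": -0.01,"gripper": -1},
    {"x": 0.2,"y": 0,"z": 0.12,"rx": 0.56,"ry": 0.08,"rz": -0.01,"gripper": -1}
  ]
}}

```text
time: 17.12
tool_pos: [0.4729, 0.2557, 0.2274]
tcp_rot: [-73.4, -0.2, -92.7]
ft_force: [-0.3, -0.1, 0.1]
grip_width: 1.002
```

```bash
python3 go.py .547 .192 .182 -95.6 35
```

```text
t 17.12 grasp [0.4857 0.255  0.1843] appr [ 0.286 -0.017 -0.958] rot [-73.36  -0.2  -92.66] w 1.002 F [-0.3 -0.1  0.1] q [ 30.  -3. 121. -12.  48. 130.]
dist 0.079 turn 18.6 xyz [0.1472 0.0577 0.1165] rxyz [ 0.6116  0.0913 -0.0368]
```

Request:
{"api": "apply_moves", "payload": {
  "series": [
    {"x": 0.04,"y": 0.01,"z": 0.03,"rx": 0.15,"ry": 0.02,"rz": -0.01,"gripper": -1},
    {"x": 0.08,"y": 0.03,"z": 0.06,"rx": 0.35,"ry": 0.04,"rz": -0.02,"gripper": -1},
    {"x": 0.12,"y": 0.05,"z": 0.09,"rx": 0.5,"ry": 0.07,"rz": -0.03,"gripper": -1},
    {"x": 0.147,"y": 0.058,"z": 0.116,"rx": 0.61,"ry": 0.09,"rz": -0.037,"gripper": -1},
    {"x": 0.147,"y": 0.058,"z": 0.116,"rx": 0.61,"ry": 0.09,"rz": -0.037,"gripper": -1}
  ]
}}

```text
time: 17.53
tool_pos: [0.5233, 0.1911, 0.2222]
tcp_rot: [-55.7, 0.2, -95.1]
ft_force: [-0.8, 0.1, -0.8]
grip_width: 1.0
```

Request:
{"api": "apply_moves", "payload": {
  "series": [
    {"x": 0,"y": 0,"z": 0,"rx": 0,"ry": 0,"rz": 0,"gripper": -1},
    {"x": 0,"y": 0,"z": 0,"rx": 0,"ry": 0,"rz": 0,"gripper": -1},
    {"x": 0,"y": 0,"z": 0,"rx": 0,"ry": 0,"rz": 0,"gripper": -1},
    {"x": 0,"y": 0,"z": 0,"rx": 0,"ry": 0,"rz": 0,"gripper": -1},
    {"x": 0,"y": 0,"z": 0,"rx": 0,"ry": 0,"rz": 0,"gripper": -1}
  ]
}}

```text
time: 17.95
tool_pos: [0.5251, 0.194, 0.2262]
tcp_rot: [-55.4, 0.5, -95.0]
ft_force: [-0.1, -0.8, 0.1]
grip_width: 1.001
```

```bash
cat > rack.py <<'E'
import sys
from h import *
from go import now
now()
p,d,c=snap('wrist',sys.argv[1]);P=cloud(d,c);np.save('pics/last_P.npy',P)
hsv=cv2.cvtColor(p,cv2.COLOR_RGB2HSV);x,y,z=P[...,0],P[...,1],P[...,2]
b=(hsv[...,2]<130)&(hsv[...,1]>110)&((hsv[...,0]<14)|(hsv[...,0]>170))&(z>.03)&(z<.15)&(x>.5)
q=P[b]
for k in range(8):
    A=np.c_[q[:,:2],np.ones(len(q))];co=np.linalg.lstsq(A,q[:,2],rcond=None)[0];r=abs(A@co-q[:,2]);q=q[r<max(.003,np.percentile(r,92))]
g=co[:2];yaw=np.arctan2(g[1],g[0]);sl=np.arctan(np.hypot(*g))
print('board',len(q),'slope %.2f yaw %.2f'%(np.degrees(sl),np.degrees(yaw)))
n=np.array([-co[0],-co[1],1]);n/=np.linalg.norm(n)
ys=np.array([-np.sin(yaw),np.cos(yaw),0]);xs=np.cross(ys,n)
O=np.array([.62,.033,0]);O[2]=co@[.62,.033,1]
F=np.array([xs,ys,n]);np.savez('pics/rackf.npz',O=O,F=F)
def loc(Q): return (Q-O)@F.T
print('face z at (.62,.033): %.4f'%O[2])
m=((hsv[...,0]>15)&(hsv[...,0]<34)&(hsv[...,1]>140)&(hsv[...,2]>80)&(z>.03)&(z<.2)).astype(np.uint8)
N,L,S,_=cv2.connectedComponentsWithStats(m)
for i in range(1,N):
    if S[i,4]<400: continue
    q=loc(P[L==i]);h=q[:,2];t=q[(h>.036)&(h<.046)];pl=q[(h<.011)&(h>0)]
    print('brass',S[i]);
    if len(pl)>50: print('   plate x %.4f..%.4f y %.4f..%.4f h %.4f'%(*np.percentile(pl[:,0],[1,99]),*np.percentile(pl[:,1],[1,99]),np.median(pl[:,2])), 'ang %.1f'%cv2.minAreaRect((pl[:,:2]*1000).astype(np.float32))[2])
    if len(t)>20:
        a=np.array([*np.percentile(t[:,0],[1,99]),*np.percentile(t[:,1],[1,99])]);r=cv2.minAreaRect((t[:,:2]*1000).astype(np.float32))
        ctr=np.array([(a[0]+a[1])/2,(a[2]+a[3])/2,np.median(t[:,2])])
        print('   rib x %.4f..%.4f y %.4f..%.4f'%tuple(a),'top',ctr[2],'rect',r,'world ctr',np.round(O+ctr@F,4))
m=((hsv[...,1]<60)&(hsv[...,2]>110)&(z>.06)&(z<.15)&(x>.55)).astype(np.uint8)
N,L,S,_=cv2.connectedComponentsWithStats(m)
for i in range(1,N):
    if S[i,4]<60: continue
    q=loc(P[L==i]);q=q[q[:,2]>.009]
    if len(q)>20:print('stud?',S[i],(cv2.minEnclosingCircle((q[:,:2]*1000).astype(np.float32))),np.median(q[:,2]))
E
python3 rack.py r1
```

```text
t 17.95 grasp [0.5506 0.1921 0.1892] appr [ 0.566 -0.043 -0.823] rot [-55.41   0.48 -95.03] w 1.001 F [-0.1 -0.8  0.1] q [ 26.  -6. 129. -34.  31. 146.]
board 19934 slope 35.00 yaw -5.47
face z at (.62,.033): 0.0881
brass [ 256  140   67  106 4989]
   plate x -0.0383..0.0466 y 0.1213..0.1769 h 0.0050 ang 0.2
   rib x -0.0344..-0.0078 y 0.1423..0.1561 top 0.039802584682289796 rect ((-21.09362030029297, 149.22869873046875), (13.895613670349121, 27.373258590698242), 89.6858139038086) world ctr [0.5943 0.1854 0.1086]
brass [ 463  140   97  128 7960]
   plate x -0.0727..0.0466 y -0.0785..-0.0225 h 0.0049 ang 0.1
   rib x -0.0473..-0.0081 y -0.0572..-0.0428 top 0.03964449709750067 rect ((-27.907270431518555, -50.33442687988281), (40.7180290222168, 15.671476364135742), 0.27447643876075745) world ctr [ 0.57   -0.0124  0.1047]
stud? [280 146  20  19 298] ((34.715049743652344, 148.96470642089844), 8.348149299621582) 0.011999191131783295
stud? [399 146  14  20 159] ((34.487953186035156, 49.595367431640625), 8.013978004455566) 0.012113759681805603
stud? [413 148   6  16  64] ((34.615806579589844, 44.360816955566406), 6.301510810852051) 0.012135091139804495
```

View pics/r1.png

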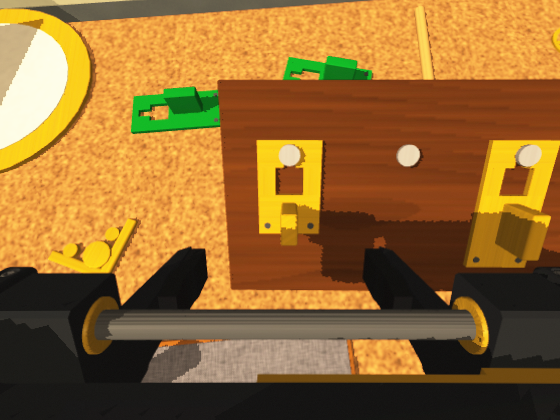

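q6 sits at its limit in this tilted pose, so I'll flip the gripper half a turn about its approach axis.

Request:
{"api": "apply_moves", "payload": {
  "series": [
    {"x": 0,"y": 0,"z": 0,"rx": 0,"ry": -0.2,"rz": 0,"gripper": -1},
    {"x": 0,"y": 0,"z": 0,"rx": 0,"ry": -0.4,"rz": 0,"gripper": -1},
    {"x": 0,"y": 0,"z": 0,"rx": 0,"ry": -0.6,"rz": 0,"gripper": -1},
    {"x": 0,"y": 0,"z": 0,"rx": 0,"ry": -0.8,"rz": 0,"gripper": -1},
    {"x": 0,"y": 0,"z": 0,"rx": 0,"ry": -1,"rz": 0,"gripper": -1}
  ]
}}

```text
time: 18.42
tool_pos: [0.5251, 0.1936, 0.2262]
tcp_rot: [-59.0, -16.2, -69.4]
ft_force: [-0.4, -0.1, 1.1]
grip_width: 1.001
```

```bash
python3 go.py .547 .192 .182 84.5 -35
```

```text
t 18.42 grasp [0.5505 0.1917 0.1892] appr [ 0.566 -0.043 -0.823] rot [-59.   -16.22 -69.42] w 1.001 F [-0.4 -0.1  1.1] q [ 26.  -6. 129. -34.  31. 116.]
dist 0.008 turn 149.6 xyz [-0.0103  0.0097 -0.0152] rxyz [-0.0328 -4.9866 -0.0096]
```

Request:
{"api": "apply_moves", "payload": {
  "series": [
    {"x": 0,"y": 0,"z": 0,"rx": 0,"ry": -0.2,"rz": 0,"gripper": -1},
    {"x": 0,"y": 0,"z": 0,"rx": 0,"ry": -0.4,"rz": 0,"gripper": -1},
    {"x": 0,"y": 0,"z": 0,"rx": 0,"ry": -0.6,"rz": 0,"gripper": -1},
    {"x": 0,"y": 0,"z": 0,"rx": 0,"ry": -0.8,"rz": 0,"gripper": -1},
    {"x": 0,"y": 0,"z": 0,"rx": 0,"ry": -1,"rz": 0,"gripper": -1}
  ]
}}

```text
time: 18.83
tool_pos: [0.525, 0.1936, 0.2262]
tcp_rot: [-70.7, -29.3, -40.0]
ft_force: [0.7, 0.0, 0.0]
grip_width: 1.001
```

Request:
{"api": "apply_moves", "payload": {
  "series": [
    {"x": 0,"y": 0,"z": 0,"rx": 0,"ry": -0.2,"rz": 0,"gripper": -1},
    {"x": 0,"y": 0,"z": 0,"rx": 0,"ry": -0.4,"rz": 0,"gripper": -1},
    {"x": 0,"y": 0,"z": 0,"rx": 0,"ry": -0.6,"rz": 0,"gripper": -1},
    {"x": 0,"y": 0,"z": 0,"rx": 0,"ry": -0.8,"rz": 0,"gripper": -1},
    {"x": 0,"y": 0,"z": 0,"rx": 0,"ry": -1,"rz": 0,"gripper": -1}
  ]
}}

```text
time: 19.25
tool_pos: [0.525, 0.1936, 0.2262]
tcp_rot: [-89.6, -34.6, -5.0]
ft_force: [-0.5, 0.2, -0.2]
grip_width: 1.003
```

Request:
{"api": "apply_moves", "payload": {
  "series": [
    {"x": 0,"y": 0,"z": 0,"rx": 0,"ry": -0.2,"rz": 0,"gripper": -1},
    {"x": 0,"y": 0,"z": 0,"rx": 0,"ry": -0.4,"rz": 0,"gripper": -1},
    {"x": 0,"y": 0,"z": 0,"rx": 0,"ry": -0.6,"rz": 0,"gripper": -1},
    {"x": 0,"y": 0,"z": 0,"rx": 0,"ry": -0.8,"rz": 0,"gripper": -1},
    {"x": 0,"y": 0,"z": 0,"rx": 0,"ry": -1,"rz": 0,"gripper": -1}
  ]
}}

```text
time: 19.67
tool_pos: [0.525, 0.1936, 0.2262]
tcp_rot: [-108.7, -29.6, 30.1]
ft_force: [-0.5, -0.6, -0.2]
grip_width: 0.997
```

Request:
{"api": "apply_moves", "payload": {
  "series": [
    {"x": 0,"y": 0,"z": 0,"rx": 0,"ry": -0.2,"rz": 0,"gripper": -1},
    {"x": 0,"y": 0,"z": 0,"rx": 0,"ry": -0.4,"rz": 0,"gripper": -1},
    {"x": 0,"y": 0,"z": 0,"rx": 0,"ry": -0.6,"rz": 0,"gripper": -1},
    {"x": 0,"y": 0,"z": 0,"rx": 0,"ry": -0.8,"rz": 0,"gripper": -1},
    {"x": 0,"y": 0,"z": 0,"rx": 0,"ry": -1,"rz": 0,"gripper": -1}
  ]
}}

```text
time: 20.08
tool_pos: [0.525, 0.1936, 0.2262]
tcp_rot: [-120.7, -16.8, 59.7]
ft_force: [-0.2, -0.5, -0.2]
grip_width: 0.997
```

Request:
{"api": "apply_moves", "payload": {
  "series": [
    {"x": 0,"y": 0,"z": 0,"rx": 0,"ry": -0.2,"rz": 0,"gripper": -1},
    {"x": 0,"y": 0,"z": 0,"rx": 0,"ry": -0.4,"rz": 0,"gripper": -1},
    {"x": 0,"y": 0,"z": 0,"rx": 0,"ry": -0.6,"rz": 0,"gripper": -1},
    {"x": 0,"y": 0,"z": 0,"rx": 0,"ry": -0.8,"rz": 0,"gripper": -1},
    {"x": 0,"y": 0,"z": 0,"rx": 0,"ry": -0.98,"rz": 0,"gripper": -1}
  ]
}}

```text
time: 20.5
tool_pos: [0.525, 0.1936, 0.2262]
tcp_rot: [-124.6, -0.6, 84.7]
ft_force: [0.1, 0.6, 0.2]
grip_width: 1.001
```

```bash
cat > rg.py <<'E'
# rg.py xr yr h yaw_off : grasp target in rack-local frame (from last board fit)
import sys
from h import *
from go import plan,now
f=np.load('pics/rackf.npz');a=[float(v) for v in sys.argv[1:]]
g=f['O']+np.array(a[:3])@f['F']; now(); T=pose(); print('loc now',np.round((T[:3,3]+.045*T[:3,1]-f['O'])@f['F'].T,4),'target',np.round(g,4)); plan(g,84.5,-35)
E
python3 rg.py -.0211 .1492 .027
```

```text
t 20.50 grasp [0.5505 0.1916 0.1891] appr [ 0.566 -0.043 -0.823] rot [-124.6    -0.65   84.7 ] w 1.001 F [0.1 0.6 0.2] q [ 26.  -6. 129. -34.  31. -34.]
loc now [-0.0111  0.1513  0.1311] target [0.6016 0.1846 0.0981]
dist 0.105 turn 0.8 xyz [-0.0069  0.2604  0.0239] rxyz [-0.0134 -0.0069  0.0214]
```

Request:
{"api": "apply_moves", "payload": {
  "series": [
    {"x": -0.003,"y": 0.05,"z": 0.012,"rx": -0.013,"ry": -0.007,"rz": 0.021,"gripper": 0},
    {"x": -0.007,"y": 0.1,"z": 0.024,"rx": -0.013,"ry": -0.007,"rz": 0.021,"gripper": 0},
    {"x": -0.007,"y": 0.14,"z": 0.024,"rx": -0.013,"ry": -0.007,"rz": 0.021,"gripper": 0},
    {"x": -0.007,"y": 0.17,"z": 0.024,"rx": -0.013,"ry": -0.007,"rz": 0.021,"gripper": 0},
    {"x": -0.007,"y": 0.18,"z": 0.024,"rx": -0.013,"ry": -0.007,"rz": 0.021,"gripper": 0}
  ]
}}

```text
time: 20.92
tool_pos: [0.5575, 0.188, 0.1594]
tcp_rot: [-124.9, -0.1, 84.2]
ft_force: [-0.9, 0.6, 0.1]
grip_width: 0.649
```

```bash
python3 rg.py -.0211 .1492 .029; python3 rack.py r2;python3 rg.py -.0211 .1492 .029
```

```text
t 20.92 grasp [0.5831 0.1855 0.1225] appr [ 0.569 -0.056 -0.821] rot [-1.2485e+02 -9.0000e-02  8.4250e+01] w 0.649 F [-0.9  0.6  0.1] q [ 24.   3. 129. -45.  23. -23.]
loc now [-0.0223  0.1483  0.0576] target [0.6005 0.1848 0.0998]
dist 0.029 turn 0.3 xyz [ 0.0023  0.0714 -0.0029] rxyz [-0.005  -0.0086 -0.0023]
t 20.92 grasp [0.5831 0.1855 0.1225] appr [ 0.569 -0.056 -0.821] rot [-1.2485e+02 -9.0000e-02  8.4250e+01] w 0.649 F [-0.9  0.6  0.1] q [ 24.   3. 129. -45.  23. -23.]
board 26606 slope 34.78 yaw -5.36
face z at (.62,.033): 0.0878
brass [   0  165   55  139 3591]
   plate x -0.0723..0.0220 y -0.0463..-0.0220 h 0.0049 ang 89.0
brass [ 244  214   86   96 7017]
   plate x -0.0391..0.0316 y 0.1212..0.1767 h 0.0050 ang 89.9
   rib x -0.0361..-0.0091 y 0.1422..0.1558 top 0.03981506249972016 rect ((-22.51067352294922, 148.8929901123047), (27.875093460083008, 13.765937805175781), 0.42726191878318787) world ctr [0.5928 0.1852 0.1076]
brass [144 296  26  58 733]
brass [400 296  27  58 749]
brass [ 191  368  343   16 3662]
t 20.97 grasp [0.5831 0.1855 0.1226] appr [ 0.569 -0.056 -0.821] rot [-1.2485e+02 -9.0000e-02  8.4240e+01] w 0.598 F [ 0.9 -0.1 -1.2] q [ 24.   3. 129. -45.  23. -23.]
loc now [-0.022   0.1484  0.0577] target [0.6002 0.1847 0.0996]
dist 0.029 turn 0.3 xyz [ 0.0022  0.0717 -0.0019] rxyz [-0.0049 -0.0087 -0.0024]
```

View pics/r2.png

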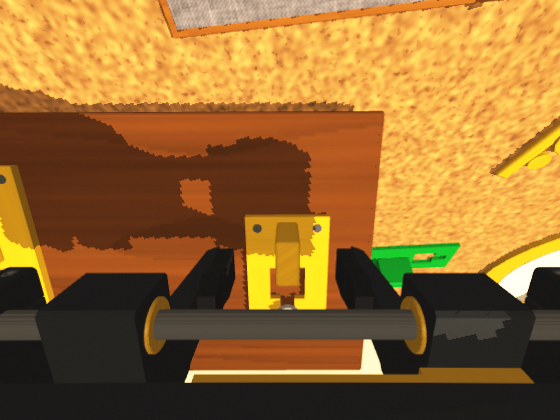

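The short brass bracket at (287,255) is centred between the fingers. Descend and close.

Request:
{"api": "apply_moves", "payload": {
  "series": [
    {"x": 0.002,"y": 0.02,"z": -0.002,"rx": 0,"ry": 0,"rz": 0,"gripper": 0},
    {"x": 0.002,"y": 0.04,"z": -0.002,"rx": 0,"ry": 0,"rz": 0,"gripper": 0},
    {"x": 0.002,"y": 0.06,"z": -0.002,"rx": 0,"ry": 0,"rz": 0,"gripper": 0},
    {"x": 0.002,"y": 0.07,"z": -0.002,"rx": 0,"ry": 0,"rz": 0,"gripper": 0},
    {"x": 0.002,"y": 0.071,"z": -0.002,"rx": 0,"ry": 0,"rz": 0,"gripper": 0}
  ]
}}

```text
time: 21.38
tool_pos: [0.5746, 0.1871, 0.1375]
tcp_rot: [-124.9, -0.1, 84.2]
ft_force: [-0.5, 0.8, -0.6]
grip_width: 0.502
```

Request:
{"api": "apply_moves", "payload": {
  "series": [
    {"x": 0,"y": 0,"z": 0,"rx": 0,"ry": 0,"rz": 0,"gripper": 0},
    {"x": 0,"y": 0,"z": 0,"rx": 0,"ry": 0,"rz": 0,"gripper": 0},
    {"x": 0,"y": 0,"z": 0,"rx": 0,"ry": 0,"rz": 0,"gripper": 1},
    {"x": 0,"y": 0,"z": 0,"rx": 0,"ry": 0,"rz": 0,"gripper": 1},
    {"x": 0,"y": 0,"z": 0,"rx": 0,"ry": 0,"rz": 0,"gripper": 1}
  ],
  "force": 35
}}

```text
time: 21.8
tool_pos: [0.5746, 0.1875, 0.1388]
tcp_rot: [-125.0, -0.2, 84.3]
ft_force: [-0.3, -0.2, 0.8]
grip_width: 0.298
```

Request:
{"api": "apply_moves", "payload": {
  "series": [
    {"x": 0,"y": 0,"z": 0,"rx": 0,"ry": 0,"rz": 0,"gripper": 1},
    {"x": 0,"y": 0,"z": 0,"rx": 0,"ry": 0,"rz": 0,"gripper": 1},
    {"x": 0,"y": 0,"z": 0,"rx": 0,"ry": 0,"rz": 0,"gripper": 1},
    {"x": 0,"y": 0,"z": 0,"rx": 0,"ry": 0,"rz": 0,"gripper": 1},
    {"x": 0,"y": 0,"z": 0,"rx": 0,"ry": 0,"rz": 0,"gripper": 1}
  ]
}}

```text
time: 22.22
tool_pos: [0.5746, 0.1875, 0.1386]
tcp_rot: [-125.0, -0.2, 84.3]
ft_force: [-1.9, 0.8, 2.3]
grip_width: 0.155
```

```bash
python3 rg.py -.0211 .1492 .029; python3 -c "
from h import *
f=np.load('pics/rackf.npz');print('xs in tool',pose()[:3,:3].T@f['F'][0],'n in tool',pose()[:3,:3].T@f['F'][2])"
```

```text
t 22.22 grasp [0.6003 0.185  0.1017] appr [ 0.571 -0.055 -0.819] rot [-124.99   -0.17   84.26] w 0.155 F [-1.9  0.8  2.3] q [ 23.   6. 128. -49.  21. -19.]
loc now [-0.0198  0.1495  0.0308] target [0.6002 0.1847 0.0996]
dist 0.002 turn 0.3 xyz [-0.0007  0.0044  0.0032] rxyz [-0.0002 -0.0096  0.    ]
xs in tool [ 0.00703144  0.00371441 -0.99996838] n in tool [-0.00135457 -0.99999215 -0.00372402]
```

Request:
{"api": "apply_moves", "payload": {
  "series": [
    {"x": 0,"y": -0.003,"z": -0.015,"rx": 0,"ry": 0,"rz": 0,"gripper": 1},
    {"x": 0,"y": -0.003,"z": -0.03,"rx": 0,"ry": 0,"rz": 0,"gripper": 1},
    {"x": 0,"y": -0.003,"z": -0.045,"rx": 0,"ry": 0,"rz": 0,"gripper": 1},
    {"x": 0,"y": -0.003,"z": -0.057,"rx": 0,"ry": 0,"rz": 0,"gripper": 1},
    {"x": 0,"y": -0.003,"z": -0.06,"rx": 0,"ry": 0,"rz": 0,"gripper": 1}
  ]
}}

```text
time: 22.63
tool_pos: [0.5945, 0.1855, 0.1539]
tcp_rot: [-125.0, -0.2, 84.2]
ft_force: [-0.3, -0.0, -1.9]
grip_width: 0.154
```

Request:
{"api": "apply_moves", "payload": {
  "series": [
    {"x": 0,"y": 0,"z": 0,"rx": 0,"ry": 0,"rz": 0,"gripper": 1},
    {"x": 0,"y": 0,"z": 0,"rx": 0,"ry": 0,"rz": 0,"gripper": 1},
    {"x": 0,"y": 0,"z": 0,"rx": 0,"ry": 0,"rz": 0,"gripper": 1},
    {"x": 0,"y": 0,"z": 0,"rx": 0,"ry": 0,"rz": 0,"gripper": 1},
    {"x": 0,"y": 0,"z": 0,"rx": 0,"ry": 0,"rz": 0,"gripper": 1}
  ]
}}

```text
time: 23.05
tool_pos: [0.5931, 0.1854, 0.1528]
tcp_rot: [-125.0, -0.1, 84.3]
ft_force: [-0.3, -0.6, -2.0]
grip_width: 0.153
```

```bash
python3 rg.py 0.0042 .1495 .03; python3 rack.py r3
```

```text
t 23.05 grasp [0.6188 0.1829 0.1159] appr [ 0.57  -0.055 -0.82 ] rot [-124.95   -0.14   84.27] w 0.153 F [-0.3 -0.6 -2. ] q [ 22.   7. 125. -45.  22. -24.]
loc now [0.0036 0.1491 0.0318] target [0.6204 0.1831 0.1148]
dist 0.002 turn 0.3 xyz [ 0.0009  0.0045 -0.0014] rxyz [-0.0016 -0.009  -0.0006]
t 23.05 grasp [0.6188 0.1829 0.1159] appr [ 0.57  -0.055 -0.82 ] rot [-124.95   -0.14   84.27] w 0.153 F [-0.3 -0.6 -2. ] q [ 22.   7. 125. -45.  22. -24.]
board 37443 slope 34.84 yaw -5.42
face z at (.62,.033): 0.0880
brass [ 236  225   99   85 4250]
   plate x -0.0161..0.0071 y 0.1206..0.1762 h 0.0059 ang 89.0
   rib x -0.0130..0.0123 y 0.1416..0.1552 top 0.04074618135537563 rect ((-0.19516277313232422, 141.22259521484375), (26.357736587524414, 28.174278259277344), 0.25496044754981995) world ctr [0.6105 0.183  0.1212]
brass [229 296  12  58 411]
brass [329 296  13  58 431]
brass [249 339  73  13 865]
   plate x 0.0608..0.0758 y 0.1254..0.1699 h 0.0060 ang 89.5
brass [ 101  367  342   16 3699]
stud? [105 299  26  10 205] ((31.437419891357422, 48.81006622314453), 7.918080806732178) 0.012178895273237381
```

View pics/r3.png

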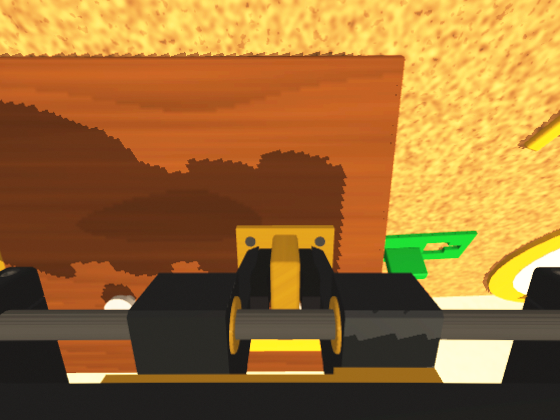

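Request:
{"api": "apply_moves", "payload": {
  "series": [
    {"x": 0,"y": 0,"z": -0.002,"rx": 0,"ry": 0,"rz": 0,"gripper": 1},
    {"x": 0,"y": -0.01,"z": -0.002,"rx": 0,"ry": 0,"rz": 0,"gripper": 1},
    {"x": 0,"y": -0.03,"z": -0.002,"rx": 0,"ry": 0,"rz": 0,"gripper": 1},
    {"x": 0,"y": -0.06,"z": -0.002,"rx": 0,"ry": 0,"rz": 0,"gripper": 1},
    {"x": 0,"y": -0.1,"z": -0.002,"rx": 0,"ry": 0,"rz": 0,"gripper": 1}
  ]
}}

```text
time: 23.52
tool_pos: [0.5705, 0.1873, 0.1862]
tcp_rot: [-124.9, -0.1, 84.2]
ft_force: [-0.6, 0.8, -2.3]
grip_width: 0.149
```

Request:
{"api": "apply_moves", "payload": {
  "series": [
    {"x": 0,"y": -0.06,"z": 0,"rx": 0,"ry": 0,"rz": 0,"gripper": 1},
    {"x": 0,"y": -0.12,"z": 0,"rx": 0,"ry": 0,"rz": 0,"gripper": 1},
    {"x": 0,"y": -0.16,"z": 0,"rx": 0,"ry": 0,"rz": 0,"gripper": 1},
    {"x": 0,"y": -0.18,"z": 0,"rx": 0,"ry": 0,"rz": 0,"gripper": 1},
    {"x": 0,"y": -0.18,"z": 0,"rx": 0,"ry": 0,"rz": 0,"gripper": 1}
  ]
}}

```text
time: 23.93
tool_pos: [0.5302, 0.1922, 0.2482]
tcp_rot: [-125.2, -0.3, 84.3]
ft_force: [0.9, 1.4, -1.7]
grip_width: 0.153
```

```bash
python3 rack.py r4; python3 go.py .405 .25 .13 90 0
```

```text
t 23.93 grasp [0.556  0.1898 0.2114] appr [ 0.574 -0.053 -0.817] rot [-125.19   -0.3    84.31] w 0.153 F [ 0.9  1.4 -1.7] q [ 26.  -7. 127. -33.  33. -35.]
board 17165 slope 34.91 yaw -5.47
face z at (.62,.033): 0.0880
brass [  24  117   93  127 7604]
   plate x -0.0725..0.0458 y -0.0789..-0.0223 h 0.0049 ang 89.5
   rib x -0.0477..-0.0092 y -0.0573..-0.0433 top 0.03972272359378404 rect ((-28.512659072875977, -50.31635284423828), (39.43083190917969, 14.95199203491211), 0.014430785551667213) world ctr [ 0.5693 -0.0127  0.1043]
brass [  0 186  18  58 560]
   plate x -0.0060..0.0467 y -0.1350..-0.1214 h 0.0045 ang 76.4
brass [ 236  225   99   43 2441]
stud? [ 70 226  18  16 219] ((35.13188552856445, -50.701385498046875), 8.725897789001465) 0.011928670535465537
stud? [173 226  10  16 103] ((34.79704284667969, 46.84559631347656), 7.742511749267578) 0.012112059883644749
t 23.98 grasp [0.556  0.1895 0.2099] appr [ 0.573 -0.054 -0.818] rot [-125.1    -0.24   84.3 ] w 0.152 F [ 0.3 -0.5 -1.5] q [ 26.  -7. 127. -33.  33. -35.]
dist 0.156 turn 35.6 xyz [ 0.1126 -0.0403  0.3701] rxyz [ 1.1696 -0.1866 -0.0505]
```

View pics/r4.png

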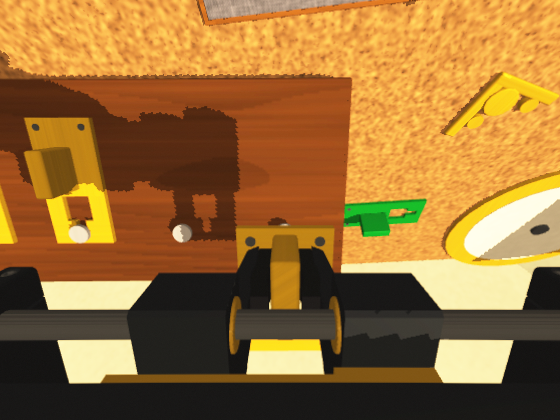

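```bash
python3 go.py .475 .225 .17 87 -16;
```

```text
t 23.98 grasp [0.556  0.1895 0.2099] appr [ 0.573 -0.054 -0.818] rot [-125.1    -0.24   84.3 ] w 0.152 F [ 0.3 -0.5 -1.5] q [ 26.  -7. 127. -33.  33. -35.]
dist 0.083 turn 19.3 xyz [ 0.0667 -0.0328  0.1928] rxyz [ 0.6369 -0.0852 -0.0318]
```

Request:
{"api": "apply_moves", "payload": {
  "series": [
    {"x": 0.017,"y": -0.01,"z": 0.05,"rx": 0.12,"ry": -0.02,"rz": 0,"gripper": 1},
    {"x": 0.034,"y": -0.02,"z": 0.1,"rx": 0.28,"ry": -0.04,"rz": -0.01,"gripper": 1},
    {"x": 0.05,"y": -0.03,"z": 0.15,"rx": 0.44,"ry": -0.06,"rz": -0.02,"gripper": 1},
    {"x": 0.067,"y": -0.033,"z": 0.193,"rx": 0.58,"ry": -0.08,"rz": -0.03,"gripper": 1},
    {"x": 0.067,"y": -0.033,"z": 0.193,"rx": 0.637,"ry": -0.085,"rz": -0.032,"gripper": 1}
  ]
}}

```text
time: 24.4
tool_pos: [0.46, 0.2255, 0.2089]
tcp_rot: [-105.4, 0.2, 87.0]
ft_force: [0.5, -0.7, -2.1]
grip_width: 0.155
```

```bash
python3 go.py .40 .249 .075 90 0;
```

```text
t 24.40 grasp [0.4719 0.2248 0.1655] appr [ 0.265 -0.017 -0.964] rot [-105.38    0.17   87.01] w 0.155 F [ 0.5 -0.7 -2.1] q [ 28.  -4. 125. -11.  47. -53.]
dist 0.110 turn 15.7 xyz [0.0515 0.1735 0.2063] rxyz [ 0.5124 -0.0983 -0.019 ]
```

Request:
{"api": "apply_moves", "payload": {
  "series": [
    {"x": 0.015,"y": 0.04,"z": 0.06,"rx": 0.12,"ry": -0.02,"rz": 0,"gripper": 1},
    {"x": 0.03,"y": 0.08,"z": 0.12,"rx": 0.28,"ry": -0.05,"rz": -0.01,"gripper": 1},
    {"x": 0.045,"y": 0.12,"z": 0.17,"rx": 0.42,"ry": -0.08,"rz": -0.02,"gripper": 1},
    {"x": 0.05,"y": 0.15,"z": 0.2,"rx": 0.5,"ry": -0.098,"rz": -0.02,"gripper": 1},
    {"x": 0.051,"y": 0.165,"z": 0.206,"rx": 0.512,"ry": -0.098,"rz": -0.019,"gripper": 1}
  ]
}}

```text
time: 24.82
tool_pos: [0.4005, 0.2479, 0.1223]
tcp_rot: [-90.1, 0.1, 89.9]
ft_force: [-0.2, -0.5, -2.7]
grip_width: 0.155
```

Request:
{"api": "apply_moves", "payload": {
  "series": [
    {"x": 0,"y": 0,"z": 0,"rx": 0,"ry": 0,"rz": 0,"gripper": 1},
    {"x": 0,"y": 0,"z": 0,"rx": 0,"ry": 0,"rz": 0,"gripper": 1},
    {"x": 0,"y": 0,"z": 0,"rx": 0,"ry": 0,"rz": 0,"gripper": 1},
    {"x": 0,"y": 0,"z": 0,"rx": 0,"ry": 0,"rz": 0,"gripper": 1},
    {"x": 0,"y": 0,"z": 0,"rx": 0,"ry": 0,"rz": 0,"gripper": 1}
  ]
}}

```text
time: 25.23
tool_pos: [0.4032, 0.2491, 0.1271]
tcp_rot: [-90.7, -0.1, 89.9]
ft_force: [0.1, -0.5, -2.7]
grip_width: 0.158
```

```bash
python3 look.py p1;python3 go.py .40 .249 .039 90 0;
```

```text
t 25.23 grasp [0.4037 0.2492 0.0821] appr [ 0.011  0.002 -1.   ] rot [-90.65  -0.13  89.94] w 0.158 F [ 0.1 -0.5 -2.7] q [ 29.   4. 126.  -0.  50. -61.]
dark [ 365  222  109   88 5661] ztop 0.0449 ((424.0378112792969, 337.72625732421875), 32.92144775390625)
dark [237 247  34  55 669] ztop 0.0882 ((401.30743408203125, 233.80322265625), 12.116846084594727)
dark [300 248  32  42 629] ztop 0.0884 ((397.3783874511719, 263.41278076171875), 8.94674301147461)
t 25.28 grasp [0.4035 0.2492 0.082 ] appr [ 0.011  0.002 -1.   ] rot [-90.63  -0.13  89.94] w 0.156 F [ 0.3  0.4 -3. ] q [ 29.   4. 126.  -0.  50. -61.]
dist 0.043 turn 0.6 xyz [-0.0005  0.1074  0.0088] rxyz [ 0.021  -0.0021  0.0043]
```

View pics/p1.png

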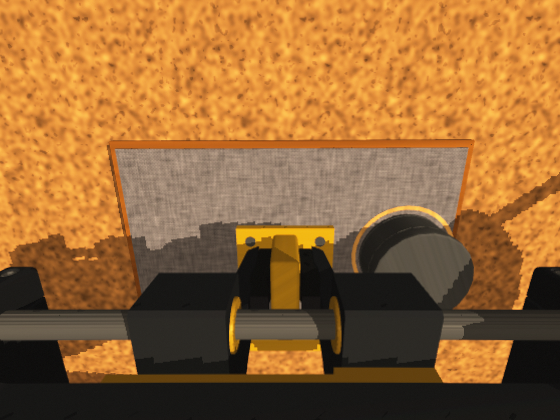

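Request:
{"api": "apply_moves", "payload": {
  "series": [
    {"x": 0,"y": 0.03,"z": 0.005,"rx": 0.02,"ry": 0,"rz": 0,"gripper": 1},
    {"x": 0,"y": 0.06,"z": 0.008,"rx": 0.02,"ry": 0,"rz": 0,"gripper": 1},
    {"x": 0,"y": 0.08,"z": 0.008,"rx": 0.02,"ry": 0,"rz": 0,"gripper": 1},
    {"x": 0,"y": 0.09,"z": 0.008,"rx": 0.02,"ry": 0,"rz": 0,"gripper": 1},
    {"x": 0,"y": 0.095,"z": 0.008,"rx": 0.02,"ry": 0,"rz": 0,"gripper": 1}
  ]
}}

```text
time: 25.7
tool_pos: [0.3988, 0.2486, 0.0868]
tcp_rot: [-89.8, -0.0, 89.9]
ft_force: [-1.0, -0.2, -2.2]
grip_width: 0.151
```

Request:
{"api": "apply_moves", "payload": {
  "series": [
    {"x": 0,"y": 0,"z": 0,"rx": 0,"ry": 0,"rz": 0,"gripper": 1},
    {"x": 0,"y": 0,"z": 0,"rx": 0,"ry": 0,"rz": 0,"gripper": 1},
    {"x": 0,"y": 0,"z": 0,"rx": 0,"ry": 0,"rz": 0,"gripper": 1},
    {"x": 0,"y": 0,"z": 0,"rx": 0,"ry": 0,"rz": 0,"gripper": 1},
    {"x": 0,"y": 0,"z": 0,"rx": 0,"ry": 0,"rz": 0,"gripper": 1}
  ]
}}

```text
time: 26.12
tool_pos: [0.3999, 0.2491, 0.0884]
tcp_rot: [-90.0, -0.1, 89.9]
ft_force: [0.5, 0.6, -2.9]
grip_width: 0.154
```

```bash
python3 go.py .40 .249 .039 90 0;
```

```text
t 26.12 grasp [0.3998 0.2492 0.0434] appr [-0.001  0.002 -1.   ] rot [-89.96  -0.1   89.95] w 0.154 F [ 0.5  0.6 -2.9] q [ 29.   7. 127.   0.  46. -61.]
dist 0.004 turn 0.1 xyz [-0.0004  0.011  -0.0004] rxyz [-0.0014 -0.0017  0.0034]
```

Request:
{"api": "apply_moves", "payload": {
  "series": [
    {"x": 0,"y": 0.004,"z": 0,"rx": 0,"ry": 0,"rz": 0,"gripper": 1},
    {"x": 0,"y": 0.008,"z": 0,"rx": 0,"ry": 0,"rz": 0,"gripper": 1},
    {"x": 0,"y": 0.011,"z": 0,"rx": 0,"ry": 0,"rz": 0,"gripper": 1},
    {"x": 0,"y": 0.012,"z": 0,"rx": 0,"ry": 0,"rz": 0,"gripper": 1},
    {"x": 0,"y": 0.012,"z": 0,"rx": 0,"ry": 0,"rz": 0,"gripper": 1}
  ]
}}

```text
time: 26.53
tool_pos: [0.3997, 0.2491, 0.0846]
tcp_rot: [-89.9, -0.1, 90.0]
ft_force: [-4.7, -2.9, 10.9]
grip_width: 0.156
```

Request:
{"api": "apply_moves", "payload": {
  "series": [
    {"x": 0,"y": 0,"z": 0,"rx": 0,"ry": 0,"rz": 0,"gripper": 0.3},
    {"x": 0,"y": 0,"z": 0,"rx": 0,"ry": 0,"rz": 0,"gripper": 0.3},
    {"x": 0,"y": 0,"z": 0,"rx": 0,"ry": 0,"rz": 0,"gripper": 0.3},
    {"x": 0,"y": 0,"z": 0,"rx": 0,"ry": 0,"rz": 0,"gripper": 0.3},
    {"x": 0,"y": 0,"z": 0,"rx": 0,"ry": 0,"rz": 0,"gripper": 0.3}
  ]
}}

```text
time: 26.95
tool_pos: [0.3995, 0.2489, 0.083]
tcp_rot: [-89.9, -0.1, 89.9]
ft_force: [-0.1, -0.5, -0.5]
grip_width: 0.349
```

Request:
{"api": "apply_moves", "payload": {
  "series": [
    {"x": 0,"y": -0.04,"z": 0,"rx": 0,"ry": 0,"rz": 0,"gripper": 0.3},
    {"x": 0,"y": -0.12,"z": 0,"rx": 0,"ry": 0,"rz": 0,"gripper": 0.3},
    {"x": 0,"y": -0.21,"z": 0,"rx": 0,"ry": 0,"rz": 0,"gripper": 0},
    {"x": 0,"y": -0.3,"z": 0,"rx": 0,"ry": 0,"rz": 0,"gripper": 0},
    {"x": 0,"y": -0.36,"z": 0,"rx": 0,"ry": 0,"rz": 0,"gripper": 0}
  ]
}}

```text
time: 27.37
tool_pos: [0.4006, 0.2492, 0.2304]
tcp_rot: [-90.1, -0.2, 90.0]
ft_force: [0.8, 0.1, -0.0]
grip_width: 0.502
```

```bash
python3 look.py p2;python3 - <<'E'
from h import *
P=np.load('pics/last_P.npy');p=cv2.imread('pics/p2.png');hsv=cv2.cvtColor(p,cv2.COLOR_BGR2HSV)
m=(hsv[...,0]>15)&(hsv[...,0]<34)&(hsv[...,1]>150)&(P[...,2]>.009)&(P[...,2]<.06)
q=P[m];pl=q[q[:,2]<.02];print(len(q),'plate',np.percentile(pl,[2,98],axis=0),cv2.minAreaRect((pl[:,:2]*1000).astype(np.float32)),'z med',np.median(pl[:,2]))
E
python3 go.py .45 -.01 .2 90 0
```

```text
t 27.37 grasp [0.4007 0.2494 0.1854] appr [ 0.001  0.003 -1.   ] rot [-90.08  -0.17  89.95] w 0.502 F [ 0.8  0.1 -0. ] q [ 29.  -4. 121.   0.  63. -61.]
dark [ 338  190   69   66 3461] ztop 0.0450 ((424.7307434082031, 337.71612548828125), 33.013946533203125)
3543 plate [[0.3809561  0.22137057 0.00948719]
 [0.46418894 0.30500841 0.01462593]] ((423.6971130371094, 295.84393310546875), (88.48988342285156, 151.19244384765625), 0.2794375419616699) z med 0.013118485028594778
t 27.42 grasp [0.4032 0.2508 0.1899] appr [ 0.008  0.007 -1.   ] rot [-90.45  -0.38  89.95] w 0.502 F [0.9 1.2 2. ] q [ 29.  -4. 120.   0.  63. -61.]
dist 0.265 turn 0.6 xyz [-0.6509 -0.0286 -0.1187] rxyz [ 0.0152 -0.0017  0.0126]
```

View pics/p2.png

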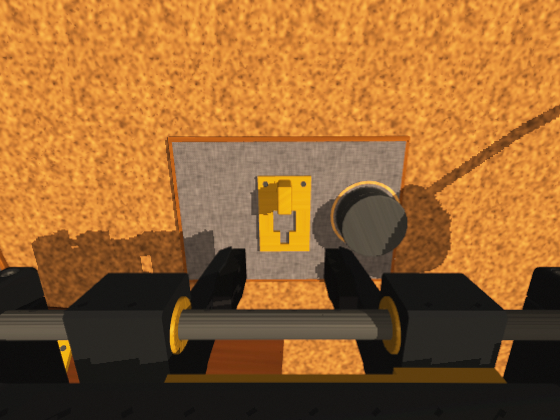

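The first short bracket lies flat at (285,213), clear of the tin. Next is the long one on the y=-50 stud.

```bash
python3 rg.py -.028 -.0503 .09; python3 go.py .46 .12 .22 87 -17;
```

```text
t 27.42 grasp [0.4032 0.2508 0.1899] appr [ 0.008  0.007 -1.   ] rot [-90.45  -0.38  89.95] w 0.502 F [0.9 1.2 2. ] q [ 29.  -4. 120.   0.  63. -61.]
loc now [-0.1357  0.1961  0.2189] target [ 0.5411 -0.01    0.1458]
dist 0.286 turn 35.0 xyz [-0.6455  0.1286 -0.2809] rxyz [-1.1512  0.1718  0.0684]
t 27.42 grasp [0.4032 0.2508 0.1899] appr [ 0.008  0.007 -1.   ] rot [-90.45  -0.38  89.95] w 0.502 F [0.9 1.2 2. ] q [ 29.  -4. 120.   0.  63. -61.]
dist 0.140 turn 16.8 xyz [-0.3239 -0.0716 -0.1109] rxyz [-0.5517  0.0956  0.0275]
```

Request:
{"api": "apply_moves", "payload": {
  "series": [
    {"x": -0.07,"y": -0.02,"z": -0.02,"rx": -0.12,"ry": 0.02,"rz": 0,"gripper": 0},
    {"x": -0.15,"y": -0.04,"z": -0.05,"rx": -0.26,"ry": 0.04,"rz": 0.01,"gripper": 0},
    {"x": -0.23,"y": -0.06,"z": -0.08,"rx": -0.4,"ry": 0.07,"rz": 0.02,"gripper": 0},
    {"x": -0.31,"y": -0.07,"z": -0.1,"rx": -0.52,"ry": 0.09,"rz": 0.027,"gripper": 0},
    {"x": -0.36,"y": -0.07,"z": -0.11,"rx": -0.55,"ry": 0.096,"rz": 0.027,"gripper": 0}
  ]
}}

```text
time: 27.83
tool_pos: [0.4436, 0.1028, 0.2554]
tcp_rot: [-106.7, 0.4, 87.0]
ft_force: [-0.4, -0.1, 0.9]
grip_width: 0.504
```

```bash
python3 rg.py -.028 -.0503 .09
```

```text
t 27.83 grasp [0.4564 0.1018 0.2123] appr [ 0.286 -0.021 -0.958] rot [-106.66    0.36   86.97] w 0.504 F [-0.4 -0.1  0.9] q [ 13. -16. 129.  -6.  51. -71.]
loc now [-0.0677  0.0529  0.1989] target [ 0.5411 -0.01    0.1458]
dist 0.150 turn 18.5 xyz [-0.2647  0.2315 -0.1331] rxyz [-0.6108  0.0795  0.0251]
```

Request:
{"api": "apply_moves", "payload": {
  "series": [
    {"x": -0.06,"y": 0.04,"z": -0.03,"rx": -0.13,"ry": 0.02,"rz": 0,"gripper": 0},
    {"x": -0.13,"y": 0.1,"z": -0.06,"rx": -0.3,"ry": 0.04,"rz": 0.01,"gripper": 0},
    {"x": -0.19,"y": 0.15,"z": -0.1,"rx": -0.46,"ry": 0.06,"rz": 0.02,"gripper": 0},
    {"x": -0.24,"y": 0.19,"z": -0.12,"rx": -0.58,"ry": 0.08,"rz": 0.025,"gripper": 0},
    {"x": -0.264,"y": 0.22,"z": -0.132,"rx": -0.61,"ry": 0.08,"rz": 0.025,"gripper": 0}
  ]
}}

```text
time: 28.25
tool_pos: [0.5119, -0.0071, 0.1833]
tcp_rot: [-124.7, -0.0, 84.4]
ft_force: [-1.1, 0.0, -0.8]
grip_width: 0.5
```

Request:
{"api": "apply_moves", "payload": {
  "series": [
    {"x": 0,"y": 0,"z": 0,"rx": 0,"ry": 0,"rz": 0,"gripper": 0},
    {"x": 0,"y": 0,"z": 0,"rx": 0,"ry": 0,"rz": 0,"gripper": 0},
    {"x": 0,"y": 0,"z": 0,"rx": 0,"ry": 0,"rz": 0,"gripper": 0},
    {"x": 0,"y": 0,"z": 0,"rx": 0,"ry": 0,"rz": 0,"gripper": 0},
    {"x": 0,"y": 0,"z": 0,"rx": 0,"ry": 0,"rz": 0,"gripper": 0}
  ]
}}

```text
time: 28.67
tool_pos: [0.5142, -0.0043, 0.1873]
tcp_rot: [-124.8, -0.1, 84.6]
ft_force: [0.1, -0.6, 0.3]
grip_width: 0.498
```

```bash
python3 rack.py r5; python3 rg.py -.028 -.0503 .029
```

```text
t 28.67 grasp [ 0.5398 -0.0067  0.1503] appr [ 0.569 -0.053 -0.821] rot [-1.2483e+02 -5.0000e-02  8.4590e+01] w 0.498 F [ 0.1 -0.6  0.3] q [ -2. -11. 138.  -5.  18. -82.]
board 14705 slope 34.80 yaw -5.26
face z at (.62,.033): 0.0882
brass [ 243  162   76  140 8848]
   plate x -0.0735..0.0456 y -0.0788..-0.0233 h 0.0049 ang 89.8
   rib x -0.0487..-0.0100 y -0.0577..-0.0447 top 0.03970702058747024 rect ((-29.245513916015625, -51.04355239868164), (13.44993782043457, 39.46170425415039), 88.93488311767578) world ctr [ 0.5687 -0.0137  0.104 ]
brass [ 118  205   81   86 4414]
   plate x -0.0401..0.0280 y -0.1790..-0.1230 h 0.0051 ang 89.8
   rib x -0.0371..-0.0105 y -0.1571..-0.1435 top 0.039808490820833445 rect ((-23.625303268432617, -150.35186767578125), (14.627297401428223, 27.774049758911133), 89.54063415527344) world ctr [ 0.5641 -0.1128  0.1073]
brass [169 296  22  58 631]
brass [379 296  23  58 640]
brass [ 165  367  340   14 2636]
stud? [271 285  20  17 284] ((34.19746780395508, -51.3466911315918), 8.792285919189453) 0.012056638150437556
stud? [510 285  18  18 245] ((35.25311279296875, 148.6426239013672), 9.249592781066895) 0.011833892381158468
t 28.72 grasp [ 0.5397 -0.0067  0.1502] appr [ 0.569 -0.053 -0.821] rot [-1.2483e+02 -5.0000e-02  8.4590e+01] w 0.505 F [ 0.5 -0.5 -0.7] q [ -2. -11. 138.  -5.  18. -82.]
loc now [-0.0273 -0.0469  0.0945] target [ 0.576  -0.0135  0.096 ]
dist 0.066 turn 0.2 xyz [-0.0081  0.1638  0.0022] rxyz [-0.0058  0.0015  0.0031]
```

View pics/r5.png

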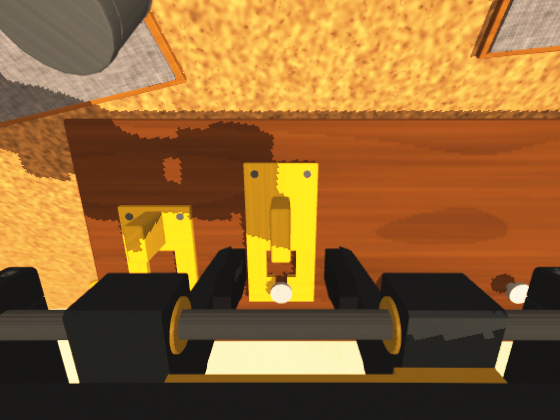

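Request:
{"api": "apply_moves", "payload": {
  "series": [
    {"x": -0.004,"y": 0.04,"z": 0.002,"rx": 0,"ry": 0,"rz": 0,"gripper": 0},
    {"x": -0.01,"y": 0.08,"z": 0.004,"rx": 0,"ry": 0,"rz": 0,"gripper": 0},
    {"x": -0.01,"y": 0.11,"z": 0.004,"rx": 0,"ry": 0,"rz": 0,"gripper": 0},
    {"x": -0.01,"y": 0.125,"z": 0.004,"rx": 0,"ry": 0,"rz": 0,"gripper": 0},
    {"x": -0.01,"y": 0.13,"z": 0.004,"rx": 0,"ry": 0,"rz": 0,"gripper": 0}
  ]
}}

```text
time: 29.13
tool_pos: [0.5414, -0.0113, 0.1418]
tcp_rot: [-124.7, -0.0, 84.6]
ft_force: [-0.7, 0.7, -0.0]
grip_width: 0.498
```

Request:
{"api": "apply_moves", "payload": {
  "series": [
    {"x": 0,"y": 0,"z": 0,"rx": 0,"ry": 0,"rz": 0,"gripper": 0},
    {"x": 0,"y": 0,"z": 0,"rx": 0,"ry": 0,"rz": 0,"gripper": 0},
    {"x": 0,"y": 0,"z": 0,"rx": 0,"ry": 0,"rz": 0,"gripper": 0},
    {"x": 0,"y": 0,"z": 0,"rx": 0,"ry": 0,"rz": 0,"gripper": 0},
    {"x": 0,"y": 0,"z": 0,"rx": 0,"ry": 0,"rz": 0,"gripper": 0}
  ]
}}

```text
time: 29.55
tool_pos: [0.5414, -0.0117, 0.1429]
tcp_rot: [-124.8, -0.0, 84.5]
ft_force: [-0.1, -0.7, 0.4]
grip_width: 0.498
```

```bash
python3 rg.py -.029 -.051 .0295
```

```text
t 29.55 grasp [ 0.567  -0.0142  0.106 ] appr [ 0.568 -0.054 -0.821] rot [-1.2479e+02 -4.0000e-02  8.4520e+01] w 0.498 F [-0.1 -0.7  0.4] q [ -3.  -3. 137.  -6.  11. -82.]
loc now [-0.0297 -0.0518  0.0423] target [ 0.5748 -0.0141  0.0959]
dist 0.013 turn 0.2 xyz [ 0.0022  0.032  -0.0012] rxyz [-0.0072 -0.0004  0.0015]
```

Request:
{"api": "apply_moves", "payload": {
  "series": [
    {"x": 0.002,"y": 0.012,"z": 0,"rx": 0,"ry": 0,"rz": 0,"gripper": 0},
    {"x": 0.002,"y": 0.022,"z": 0,"rx": 0,"ry": 0,"rz": 0,"gripper": 0},
    {"x": 0.002,"y": 0.03,"z": 0,"rx": 0,"ry": 0,"rz": 0,"gripper": 0},
    {"x": 0.002,"y": 0.031,"z": 0,"rx": 0,"ry": 0,"rz": 0,"gripper": 0},
    {"x": 0.002,"y": 0.031,"z": 0,"rx": 0,"ry": 0,"rz": 0,"gripper": 0}
  ]
}}

```text
time: 29.97
tool_pos: [0.5483, -0.0117, 0.1315]
tcp_rot: [-124.7, -0.0, 84.5]
ft_force: [0.2, -0.6, -0.2]
grip_width: 0.497
```

Request:
{"api": "apply_moves", "payload": {
  "series": [
    {"x": 0,"y": 0,"z": 0,"rx": 0,"ry": 0,"rz": 0,"gripper": 1},
    {"x": 0,"y": 0,"z": 0,"rx": 0,"ry": 0,"rz": 0,"gripper": 1},
    {"x": 0,"y": 0,"z": 0,"rx": 0,"ry": 0,"rz": 0,"gripper": 1},
    {"x": 0,"y": 0,"z": 0,"rx": 0,"ry": 0,"rz": 0,"gripper": 1},
    {"x": 0,"y": 0,"z": 0,"rx": 0,"ry": 0,"rz": 0,"gripper": 1}
  ]
}}

```text
time: 30.38
tool_pos: [0.5484, -0.0116, 0.1322]
tcp_rot: [-124.7, -0.0, 84.5]
ft_force: [-0.0, 0.1, 1.0]
grip_width: 0.152
```

Request:
{"api": "apply_moves", "payload": {
  "series": [
    {"x": 0,"y": 0,"z": 0,"rx": 0,"ry": 0,"rz": 0,"gripper": 1},
    {"x": 0,"y": 0,"z": 0,"rx": 0,"ry": 0,"rz": 0,"gripper": 1},
    {"x": 0,"y": 0,"z": 0,"rx": 0,"ry": 0,"rz": 0,"gripper": 1},
    {"x": 0,"y": 0,"z": 0,"rx": 0,"ry": 0,"rz": 0,"gripper": 1},
    {"x": 0,"y": 0,"z": 0,"rx": 0,"ry": 0,"rz": 0,"gripper": 1}
  ]
}}

```text
time: 30.8
tool_pos: [0.5484, -0.0116, 0.1322]
tcp_rot: [-124.7, -0.0, 84.5]
ft_force: [-1.8, 0.5, 1.8]
grip_width: 0.157
```

```bash
python3 rg.py -.005 -.051 .0305
```

```text
t 30.80 grasp [ 0.5739 -0.0141  0.0952] appr [ 0.567 -0.054 -0.822] rot [-1.2473e+02 -4.0000e-02  8.4510e+01] w 0.157 F [-1.8  0.5  1.8] q [ -3.  -1. 136.  -7.  10. -81.]
loc now [-0.0301 -0.0511  0.0295] target [ 0.5939 -0.0158  0.1104]
dist 0.025 turn 0.3 xyz [ 0.0005 -0.0025 -0.0623] rxyz [-0.009  -0.0005  0.0014]
```

Request:
{"api": "apply_moves", "payload": {
  "series": [
    {"x": 0,"y": -0.003,"z": -0.015,"rx": 0,"ry": 0,"rz": 0,"gripper": 1},
    {"x": 0,"y": -0.003,"z": -0.03,"rx": 0,"ry": 0,"rz": 0,"gripper": 1},
    {"x": 0,"y": -0.003,"z": -0.045,"rx": 0,"ry": 0,"rz": 0,"gripper": 1},
    {"x": 0,"y": -0.003,"z": -0.057,"rx": 0,"ry": 0,"rz": 0,"gripper": 1},
    {"x": 0,"y": -0.003,"z": -0.061,"rx": 0,"ry": 0,"rz": 0,"gripper": 1}
  ]
}}

```text
time: 31.22
tool_pos: [0.5691, -0.0137, 0.1481]
tcp_rot: [-124.8, -0.0, 84.5]
ft_force: [-0.4, 0.8, -1.9]
grip_width: 0.156
```

Request:
{"api": "apply_moves", "payload": {
  "series": [
    {"x": 0,"y": 0,"z": 0,"rx": 0,"ry": 0,"rz": 0,"gripper": 1},
    {"x": 0,"y": 0,"z": 0,"rx": 0,"ry": 0,"rz": 0,"gripper": 1},
    {"x": 0,"y": 0,"z": 0,"rx": 0,"ry": 0,"rz": 0,"gripper": 1},
    {"x": 0,"y": 0,"z": 0,"rx": 0,"ry": 0,"rz": 0,"gripper": 1},
    {"x": 0,"y": 0,"z": 0,"rx": 0,"ry": 0,"rz": 0,"gripper": 1}
  ]
}}

```text
time: 31.63
tool_pos: [0.5673, -0.0135, 0.1467]
tcp_rot: [-124.7, -0.0, 84.5]
ft_force: [0.2, 1.0, -2.3]
grip_width: 0.159
```

```bash
python3 rg.py -.005 -.051 .0305;python3 rack.py r6
```

```text
t 31.63 grasp [ 0.5928 -0.0159  0.1096] appr [ 0.567 -0.054 -0.822] rot [-1.2469e+02 -4.0000e-02  8.4510e+01] w 0.159 F [ 0.2  1.  -2.3] q [ -3.  -0. 133.  -6.  12. -82.]
loc now [-0.0063 -0.0512  0.0305] target [ 0.5939 -0.0158  0.1104]
dist 0.001 turn 0.3 xyz [ 0.0006  0.0001 -0.0026] rxyz [-0.0105 -0.0005  0.0013]
t 31.63 grasp [ 0.5928 -0.0159  0.1096] appr [ 0.567 -0.054 -0.822] rot [-1.2469e+02 -4.0000e-02  8.4510e+01] w 0.159 F [ 0.2  1.  -2.3] q [ -3.  -0. 133.  -6.  12. -82.]
board 23657 slope 34.77 yaw -5.30
face z at (.62,.033): 0.0882
brass [ 233  185  104  125 8403]
   plate x -0.0498..-0.0062 y -0.0796..-0.0243 h 0.0058 ang 89.9
   rib x -0.0250..0.0014 y -0.0588..-0.0451 top 0.04068203043760553 rect ((-11.213088035583496, -59.350135803222656), (27.8847713470459, 28.491376876831055), 0.6087501049041748) world ctr [ 0.5825 -0.0157  0.1149]
brass [  47  202  122  108 9208]
   plate x -0.0398..0.0274 y -0.1787..-0.1228 h 0.0050 ang 89.8
   rib x -0.0369..-0.0096 y -0.1571..-0.1431 top 0.03981458247568491 rect ((-23.160259246826172, -150.28077697753906), (15.286617279052734, 28.941593170166016), 89.69661712646484) world ctr [ 0.5645 -0.1126  0.1076]
brass [229 296  13  59 412]
brass [329 296  13  59 440]
brass [ 247  339   77   26 1775]
   plate x 0.0501..0.0708 y -0.0755..-0.0291 h 0.0061 ang 89.7
brass [ 101  367  342   16 3699]
```

Request:
{"api": "apply_moves", "payload": {
  "series": [
    {"x": 0,"y": -0.005,"z": 0,"rx": 0,"ry": 0,"rz": 0,"gripper": 1},
    {"x": 0,"y": -0.02,"z": 0,"rx": 0,"ry": 0,"rz": 0,"gripper": 1},
    {"x": 0,"y": -0.05,"z": 0,"rx": 0,"ry": 0,"rz": 0,"gripper": 1},
    {"x": 0,"y": -0.09,"z": 0,"rx": 0,"ry": 0,"rz": 0,"gripper": 1},
    {"x": 0,"y": -0.14,"z": 0,"rx": 0,"ry": 0,"rz": 0,"gripper": 1}
  ]
}}

```text
time: 32.1
tool_pos: [0.5349, -0.0104, 0.1927]
tcp_rot: [-124.6, -0.0, 84.5]
ft_force: [0.5, -0.6, -1.5]
grip_width: 0.155
```

Request:
{"api": "apply_moves", "payload": {
  "series": [
    {"x": 0,"y": -0.06,"z": 0,"rx": 0,"ry": 0,"rz": 0,"gripper": 1},
    {"x": 0,"y": -0.12,"z": 0,"rx": 0,"ry": 0,"rz": 0,"gripper": 1},
    {"x": 0,"y": -0.16,"z": 0,"rx": 0,"ry": 0,"rz": 0,"gripper": 1},
    {"x": 0,"y": -0.18,"z": 0,"rx": 0,"ry": 0,"rz": 0,"gripper": 1},
    {"x": 0,"y": -0.18,"z": 0,"rx": 0,"ry": 0,"rz": 0,"gripper": 1}
  ]
}}

```text
time: 32.52
tool_pos: [0.4953, -0.0065, 0.2548]
tcp_rot: [-125.0, -0.1, 84.5]
ft_force: [-0.5, -0.9, -2.4]
grip_width: 0.157
```

```bash
python3 go.py .43 -.253 .15 94 0;python3 go.py .48 -.13 .2 90 -15
```

```text
t 32.52 grasp [ 0.521  -0.0089  0.2179] appr [ 0.571 -0.054 -0.819] rot [-1.2499e+02 -6.0000e-02  8.4520e+01] w 0.157 F [-0.5 -0.9 -2.4] q [ -3. -19. 136.  -3.  29. -85.]
dist 0.262 turn 36.2 xyz [-0.6291  0.0624  0.1703] rxyz [ 1.1638 -0.3066 -0.0946]
t 32.52 grasp [ 0.521  -0.0089  0.2179] appr [ 0.571 -0.054 -0.819] rot [-1.2499e+02 -6.0000e-02  8.4520e+01] w 0.157 F [-0.5 -0.9 -2.4] q [ -3. -19. 136.  -3.  29. -85.]
dist 0.127 turn 20.7 xyz [-0.3138  0.0013  0.0468] rxyz [ 0.6659 -0.1671 -0.0758]
```

Request:
{"api": "apply_moves", "payload": {
  "series": [
    {"x": -0.05,"y": 0,"z": 0.01,"rx": 0.13,"ry": -0.03,"rz": -0.015,"gripper": 1},
    {"x": -0.12,"y": 0,"z": 0.02,"rx": 0.3,"ry": -0.07,"rz": -0.03,"gripper": 1},
    {"x": -0.19,"y": 0,"z": 0.03,"rx": 0.45,"ry": -0.11,"rz": -0.05,"gripper": 1},
    {"x": -0.26,"y": 0,"z": 0.04,"rx": 0.6,"ry": -0.15,"rz": -0.07,"gripper": 1},
    {"x": -0.314,"y": 0,"z": 0.047,"rx": 0.666,"ry": -0.167,"rz": -0.076,"gripper": 1}
  ]
}}

```text
time: 32.93
tool_pos: [0.4682, -0.1324, 0.241]
tcp_rot: [-104.6, -0.0, 90.0]
ft_force: [1.7, -1.3, -2.1]
grip_width: 0.157
```

```bash
python3 go.py .43 -.253 .1 94 0
```

```text
t 32.93 grasp [ 0.4795 -0.1324  0.1975] appr [ 0.251  0.    -0.968] rot [-1.0456e+02 -2.0000e-02  9.0000e+01] w 0.157 F [ 1.7 -1.3 -2.1] q [ -22.  -10.  126.    7.   51. -116.]
dist 0.159 turn 15.1 xyz [-0.3015  0.2082  0.1527] rxyz [ 0.4852 -0.1326 -0.0163]
```

Request:
{"api": "apply_moves", "payload": {
  "series": [
    {"x": -0.06,"y": 0.02,"z": 0.03,"rx": 0.1,"ry": -0.03,"rz": 0,"gripper": 1},
    {"x": -0.13,"y": 0.06,"z": 0.06,"rx": 0.22,"ry": -0.06,"rz": 0,"gripper": 1},
    {"x": -0.2,"y": 0.11,"z": 0.1,"rx": 0.35,"ry": -0.1,"rz": -0.01,"gripper": 1},
    {"x": -0.26,"y": 0.16,"z": 0.13,"rx": 0.45,"ry": -0.13,"rz": -0.016,"gripper": 1},
    {"x": -0.302,"y": 0.2,"z": 0.153,"rx": 0.485,"ry": -0.133,"rz": -0.016,"gripper": 1}
  ]
}}

```text
time: 33.35
tool_pos: [0.4286, -0.2531, 0.1458]
tcp_rot: [-90.0, 0.0, 94.0]
ft_force: [-0.0, -0.5, -2.0]
grip_width: 0.155
```

Request:
{"api": "apply_moves", "payload": {
  "series": [
    {"x": 0,"y": 0,"z": 0,"rx": 0,"ry": 0,"rz": 0,"gripper": 1},
    {"x": 0,"y": 0,"z": 0,"rx": 0,"ry": 0,"rz": 0,"gripper": 1},
    {"x": 0,"y": 0,"z": 0,"rx": 0,"ry": 0,"rz": 0,"gripper": 1},
    {"x": 0,"y": 0,"z": 0,"rx": 0,"ry": 0,"rz": 0,"gripper": 1},
    {"x": 0,"y": 0,"z": 0,"rx": 0,"ry": 0,"rz": 0,"gripper": 1}
  ]
}}

```text
time: 33.77
tool_pos: [0.4296, -0.2505, 0.1496]
tcp_rot: [-90.3, 0.1, 94.1]
ft_force: [0.3, 0.1, -1.1]
grip_width: 0.157
```

```bash
python3 look.py p3; python3 go.py .43 -.253 .0385 94 0
```

```text
t 33.77 grasp [ 0.4298 -0.2506  0.1046] appr [ 0.005 -0.001 -1.   ] rot [-90.3    0.1   94.05] w 0.157 F [ 0.3  0.1 -1.1] q [ -33.    4.  122.    0.   53. -127.]
dark [ 446  224  114   86 5805] ztop 0.0708 ((440.43231201171875, -100.74954986572266), 24.664445877075195)
t 33.82 grasp [ 0.4298 -0.2506  0.1046] appr [ 0.005 -0.001 -1.   ] rot [-90.29   0.1   94.06] w 0.154 F [ 0.3  0.3 -2.4] q [ -33.    4.  122.    0.   53. -127.]
dist 0.066 turn 0.3 xyz [-0.006   0.1652  0.0002] rxyz [ 0.0098  0.002  -0.0033]
```

View pics/p3.png

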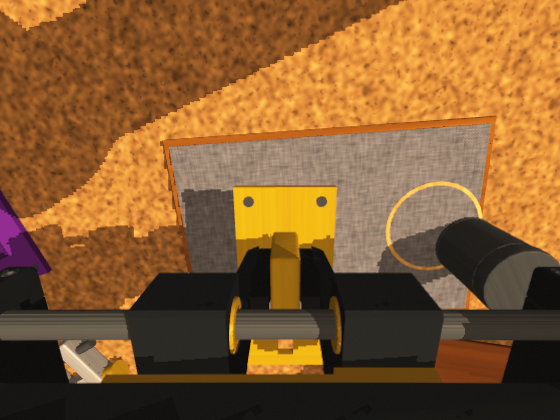

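The tall tin has been knocked aside and now stands at about (0.440,-0.101), at (495,260) in the picture, with its circle empty. I'll lay this bracket down first, then mend that.

Request:
{"api": "apply_moves", "payload": {
  "series": [
    {"x": -0.003,"y": 0.04,"z": 0,"rx": 0.01,"ry": 0,"rz": 0,"gripper": 1},
    {"x": -0.006,"y": 0.08,"z": 0,"rx": 0.01,"ry": 0,"rz": 0,"gripper": 1},
    {"x": -0.006,"y": 0.12,"z": 0,"rx": 0.01,"ry": 0,"rz": 0,"gripper": 1},
    {"x": -0.006,"y": 0.14,"z": 0,"rx": 0.01,"ry": 0,"rz": 0,"gripper": 1},
    {"x": -0.006,"y": 0.15,"z": 0,"rx": 0.01,"ry": 0,"rz": 0,"gripper": 1}
  ]
}}

```text
time: 34.23
tool_pos: [0.4288, -0.2525, 0.0878]
tcp_rot: [-89.8, -0.0, 94.0]
ft_force: [-0.6, -0.5, -1.7]
grip_width: 0.154
```

Request:
{"api": "apply_moves", "payload": {
  "series": [
    {"x": 0,"y": 0,"z": 0,"rx": 0,"ry": 0,"rz": 0,"gripper": 1},
    {"x": 0,"y": 0,"z": 0,"rx": 0,"ry": 0,"rz": 0,"gripper": 1},
    {"x": 0,"y": 0,"z": 0,"rx": 0,"ry": 0,"rz": 0,"gripper": 1},
    {"x": 0,"y": 0,"z": 0,"rx": 0,"ry": 0,"rz": 0,"gripper": 1},
    {"x": 0,"y": 0,"z": 0,"rx": 0,"ry": 0,"rz": 0,"gripper": 1}
  ]
}}

```text
time: 34.65
tool_pos: [0.4297, -0.2537, 0.0893]
tcp_rot: [-89.9, 0.1, 94.0]
ft_force: [0.7, -0.3, -2.4]
grip_width: 0.149
```

```bash
python3 go.py .43 -.253 .0385 94 0
```

```text
t 34.65 grasp [ 0.4297 -0.2537  0.0443] appr [-0.001 -0.001 -1.   ] rot [-8.995e+01  8.000e-02  9.400e+01] w 0.149 F [ 0.7 -0.3 -2.4] q [ -33.   10.  124.   -0.   47. -127.]
dist 0.006 turn 0.1 xyz [ 0.0016  0.0144 -0.0009] rxyz [-0.0017 -0.0001 -0.0027]
```

Request:
{"api": "apply_moves", "payload": {
  "series": [
    {"x": 0,"y": 0.005,"z": 0,"rx": 0,"ry": 0,"rz": 0,"gripper": 1},
    {"x": 0,"y": 0.01,"z": 0,"rx": 0,"ry": 0,"rz": 0,"gripper": 1},
    {"x": 0,"y": 0.014,"z": 0,"rx": 0,"ry": 0,"rz": 0,"gripper": 1},
    {"x": 0,"y": 0.016,"z": 0,"rx": 0,"ry": 0,"rz": 0,"gripper": 1},
    {"x": 0,"y": 0.016,"z": 0,"rx": 0,"ry": 0,"rz": 0,"gripper": 1}
  ]
}}

```text
time: 35.07
tool_pos: [0.4293, -0.2534, 0.0835]
tcp_rot: [-89.8, 0.0, 94.0]
ft_force: [-4.3, 2.9, 11.9]
grip_width: 0.16
```

Request:
{"api": "apply_moves", "payload": {
  "series": [
    {"x": 0,"y": 0,"z": 0,"rx": 0,"ry": 0,"rz": 0,"gripper": 0.3},
    {"x": 0,"y": 0,"z": 0,"rx": 0,"ry": 0,"rz": 0,"gripper": 0.3},
    {"x": 0,"y": 0,"z": 0,"rx": 0,"ry": 0,"rz": 0,"gripper": 0.3},
    {"x": 0,"y": 0,"z": 0,"rx": 0,"ry": 0,"rz": 0,"gripper": 0.3},
    {"x": 0,"y": 0,"z": 0,"rx": 0,"ry": 0,"rz": 0,"gripper": 0.3}
  ]
}}

```text
time: 35.48
tool_pos: [0.4291, -0.2533, 0.0819]
tcp_rot: [-89.9, 0.0, 94.0]
ft_force: [0.4, 0.0, 0.0]
grip_width: 0.352
```

Request:
{"api": "apply_moves", "payload": {
  "series": [
    {"x": 0,"y": -0.04,"z": 0,"rx": 0,"ry": 0,"rz": 0,"gripper": 0.3},
    {"x": 0,"y": -0.12,"z": 0,"rx": 0,"ry": 0,"rz": 0,"gripper": 0.3},
    {"x": 0,"y": -0.21,"z": 0,"rx": 0,"ry": 0,"rz": 0,"gripper": -1},
    {"x": 0.05,"y": -0.3,"z": 0,"rx": 0,"ry": 0,"rz": 0,"gripper": -1},
    {"x": 0.13,"y": -0.37,"z": 0,"rx": 0,"ry": 0,"rz": 0,"gripper": -1}
  ]
}}

```text
time: 35.9
tool_pos: [0.427, -0.2036, 0.2326]
tcp_rot: [-90.0, 0.2, 93.8]
ft_force: [1.8, -0.7, 0.5]
grip_width: 0.556
```

Request:
{"api": "apply_moves", "payload": {
  "series": [
    {"x": 0.08,"y": 0,"z": 0,"rx": 0,"ry": 0.03,"rz": 0,"gripper": -1},
    {"x": 0.16,"y": 0,"z": 0,"rx": 0,"ry": 0.06,"rz": 0,"gripper": -1},
    {"x": 0.22,"y": 0,"z": 0,"rx": 0,"ry": 0.1,"rz": 0,"gripper": -1},
    {"x": 0.24,"y": 0,"z": 0,"rx": 0,"ry": 0.13,"rz": 0,"gripper": -1},
    {"x": 0.24,"y": 0,"z": 0,"rx": 0,"ry": 0.13,"rz": 0,"gripper": -1}
  ]
}}

```text
time: 36.32
tool_pos: [0.4188, -0.1044, 0.2293]
tcp_rot: [-89.9, 0.0, 90.2]
ft_force: [-0.2, -0.5, -0.1]
grip_width: 0.931
```

```bash
python3 look.py p4;  python3 circ.py p4 .4275 -.1275
```

```text
t 36.32 grasp [ 0.4187 -0.1045  0.1843] appr [-0.002 -0.    -1.   ] rot [-8.988e+01  1.000e-02  9.023e+01] w 0.931 F [-0.2 -0.5 -0.1] q [ -17.   -8.  125.   -0.   64. -107.]
dark [ 264  198   55   64 2703] ztop 0.0708 ((441.48712158203125, -98.9631576538086), 25.008617401123047)
circle 450 [ 0.4288 -0.1276] 0.038325392564927736 0.008447130288474575
```

View pics/p4.png

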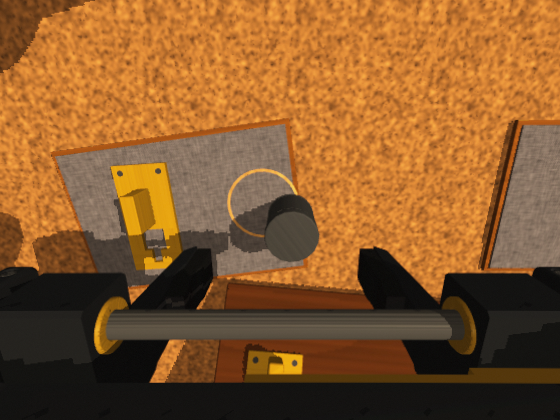

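Request:
{"api": "apply_moves", "payload": {
  "series": [
    {"x": 0.014,"y": 0.03,"z": -0.057,"rx": 0,"ry": 0,"rz": 0,"gripper": -1},
    {"x": 0.014,"y": 0.12,"z": -0.057,"rx": 0,"ry": 0,"rz": 0,"gripper": -1},
    {"x": 0.014,"y": 0.2,"z": -0.057,"rx": 0,"ry": 0,"rz": 0,"gripper": -1},
    {"x": 0.014,"y": 0.27,"z": -0.057,"rx": 0,"ry": 0,"rz": 0,"gripper": -1},
    {"x": 0.014,"y": 0.31,"z": -0.057,"rx": 0,"ry": 0,"rz": 0,"gripper": -1}
  ]
}}

```text
time: 36.78
tool_pos: [0.44, -0.1011, 0.102]
tcp_rot: [-89.6, -0.0, 90.1]
ft_force: [-0.5, 0.3, 0.1]
grip_width: 1.0
```

Request:
{"api": "apply_moves", "payload": {
  "series": [
    {"x": 0,"y": 0.02,"z": 0,"rx": 0,"ry": 0,"rz": 0,"gripper": -1},
    {"x": 0,"y": 0.032,"z": 0,"rx": 0,"ry": 0,"rz": 0,"gripper": -1},
    {"x": 0,"y": 0.035,"z": 0,"rx": 0,"ry": 0,"rz": 0,"gripper": -1},
    {"x": 0,"y": 0.035,"z": 0,"rx": 0,"ry": 0,"rz": 0,"gripper": -1},
    {"x": 0,"y": 0.035,"z": 0,"rx": 0,"ry": 0,"rz": 0,"gripper": -1}
  ]
}}

```text
time: 37.2
tool_pos: [0.4428, -0.1012, 0.0926]
tcp_rot: [-90.0, 0.1, 90.1]
ft_force: [0.3, -0.2, 0.2]
grip_width: 0.998
```

```bash
python3 go.py .4415 -.099 .045 90 0
```

```text
t 37.20 grasp [ 0.4428 -0.1013  0.0476] appr [ 0.    -0.001 -1.   ] rot [-9.001e+01  7.000e-02  9.008e+01] w 0.998 F [ 0.3 -0.2  0.2] q [ -16.    5.  129.   -0.   46. -106.]
dist 0.004 turn 0.1 xyz [0.0056 0.0064 0.0032] rxyz [ 0.0004  0.0027 -0.0025]
```

Request:
{"api": "apply_moves", "payload": {
  "series": [
    {"x": 0.005,"y": 0.005,"z": 0.003,"rx": 0,"ry": 0,"rz": 0,"gripper": 1},
    {"x": 0.005,"y": 0.005,"z": 0.003,"rx": 0,"ry": 0,"rz": 0,"gripper": 1},
    {"x": 0.005,"y": 0.005,"z": 0.003,"rx": 0,"ry": 0,"rz": 0,"gripper": 1},
    {"x": 0.005,"y": 0.005,"z": 0.003,"rx": 0,"ry": 0,"rz": 0,"gripper": 1},
    {"x": 0.005,"y": 0.005,"z": 0.003,"rx": 0,"ry": 0,"rz": 0,"gripper": 1}
  ],
  "force": 25
}}

```text
time: 37.62
tool_pos: [0.4406, -0.0987, 0.0896]
tcp_rot: [-89.9, 0.0, 90.1]
ft_force: [0.0, -0.4, 0.4]
grip_width: 0.647
```

Request:
{"api": "apply_moves", "payload": {
  "series": [
    {"x": 0,"y": 0,"z": 0,"rx": 0,"ry": 0,"rz": 0,"gripper": 1},
    {"x": 0,"y": 0,"z": 0,"rx": 0,"ry": 0,"rz": 0,"gripper": 1},
    {"x": 0,"y": 0,"z": 0,"rx": 0,"ry": 0,"rz": 0,"gripper": 1},
    {"x": 0,"y": 0,"z": 0,"rx": 0,"ry": 0,"rz": 0,"gripper": 1},
    {"x": 0,"y": 0,"z": 0,"rx": 0,"ry": 0,"rz": 0,"gripper": 1}
  ]
}}

```text
time: 38.03
tool_pos: [0.4406, -0.0987, 0.0895]
tcp_rot: [-89.9, 0.0, 90.1]
ft_force: [-0.4, 1.1, 2.8]
grip_width: 0.561
```

```bash
python3 go.py .428 -.1273 .055 90 0
```

```text
t 38.03 grasp [ 0.4405 -0.0987  0.0445] appr [-0.002 -0.    -1.   ] rot [-8.988e+01  3.000e-02  9.010e+01] w 0.561 F [-0.4  1.1  2.8] q [ -16.    5.  129.   -0.   46. -106.]
dist 0.033 turn 0.2 xyz [-0.0716 -0.0261  0.0316] rxyz [-0.0039  0.0032 -0.0009]
```

Request:
{"api": "apply_moves", "payload": {
  "series": [
    {"x": 0,"y": -0.025,"z": 0,"rx": 0,"ry": 0,"rz": 0,"gripper": 1},
    {"x": -0.01,"y": -0.04,"z": 0.005,"rx": 0,"ry": 0,"rz": 0,"gripper": 1},
    {"x": -0.035,"y": -0.04,"z": 0.015,"rx": 0,"ry": 0,"rz": 0,"gripper": 1},
    {"x": -0.06,"y": -0.04,"z": 0.027,"rx": 0,"ry": 0,"rz": 0,"gripper": 1},
    {"x": -0.071,"y": -0.035,"z": 0.032,"rx": 0,"ry": 0,"rz": 0,"gripper": 1}
  ]
}}

```text
time: 38.45
tool_pos: [0.4272, -0.1286, 0.1037]
tcp_rot: [-89.9, 0.1, 90.1]
ft_force: [1.1, 0.4, -2.8]
grip_width: 0.563
```

Request:
{"api": "apply_moves", "payload": {
  "series": [
    {"x": 0,"y": 0,"z": 0,"rx": 0,"ry": 0,"rz": 0,"gripper": 1},
    {"x": 0,"y": 0,"z": 0,"rx": 0,"ry": 0,"rz": 0,"gripper": 1},
    {"x": 0,"y": 0,"z": 0,"rx": 0,"ry": 0,"rz": 0,"gripper": 1},
    {"x": 0,"y": 0,"z": 0,"rx": 0,"ry": 0,"rz": 0,"gripper": 1},
    {"x": 0,"y": 0,"z": 0,"rx": 0,"ry": 0,"rz": 0,"gripper": 1}
  ]
}}

```text
time: 38.87
tool_pos: [0.4278, -0.1269, 0.1033]
tcp_rot: [-89.9, 0.0, 90.1]
ft_force: [0.5, -0.5, -2.3]
grip_width: 0.56
```

```bash
python3 go.py .428 -.1273 .045 90 0
```

```text
t 38.87 grasp [ 0.4277 -0.1269  0.0583] appr [-0.002 -0.    -1.   ] rot [-8.987e+01  2.000e-02  9.011e+01] w 0.560 F [ 0.5 -0.5 -2.3] q [ -20.    3.  129.   -0.   48. -110.]
dist 0.013 turn 0.2 xyz [-0.0009  0.0332 -0.0006] rxyz [-0.0045  0.0037 -0.0008]
```

Request:
{"api": "apply_moves", "payload": {
  "series": [
    {"x": 0,"y": 0.012,"z": 0,"rx": 0,"ry": 0,"rz": 0,"gripper": 1},
    {"x": 0,"y": 0.022,"z": 0,"rx": 0,"ry": 0,"rz": 0,"gripper": 1},
    {"x": 0,"y": 0.03,"z": 0,"rx": 0,"ry": 0,"rz": 0,"gripper": 1},
    {"x": 0,"y": 0.034,"z": 0,"rx": 0,"ry": 0,"rz": 0,"gripper": 1},
    {"x": 0,"y": 0.035,"z": 0,"rx": 0,"ry": 0,"rz": 0,"gripper": 1}
  ]
}}

```text
time: 39.28
tool_pos: [0.4274, -0.1268, 0.0895]
tcp_rot: [-89.8, -0.0, 90.1]
ft_force: [-4.6, 1.9, 9.0]
grip_width: 0.563
```

Request:
{"api": "apply_moves", "payload": {
  "series": [
    {"x": 0,"y": 0,"z": 0,"rx": 0,"ry": 0,"rz": 0,"gripper": 1},
    {"x": 0,"y": 0,"z": 0,"rx": 0,"ry": 0,"rz": 0,"gripper": 0},
    {"x": 0,"y": 0,"z": 0,"rx": 0,"ry": 0,"rz": 0,"gripper": -0.6},
    {"x": 0,"y": 0,"z": 0,"rx": 0,"ry": 0,"rz": 0,"gripper": -0.6},
    {"x": 0,"y": 0,"z": 0,"rx": 0,"ry": 0,"rz": 0,"gripper": -0.6}
  ]
}}

```text
time: 39.7
tool_pos: [0.4281, -0.1273, 0.0894]
tcp_rot: [-89.9, 0.1, 90.1]
ft_force: [-0.3, -0.0, 0.0]
grip_width: 0.763
```

Request:
{"api": "apply_moves", "payload": {
  "series": [
    {"x": 0,"y": -0.05,"z": 0,"rx": 0,"ry": 0,"rz": 0,"gripper": -0.6},
    {"x": 0,"y": -0.13,"z": 0,"rx": 0,"ry": 0,"rz": 0,"gripper": -0.6},
    {"x": 0,"y": -0.22,"z": 0,"rx": 0,"ry": 0,"rz": 0,"gripper": 0},
    {"x": 0,"y": -0.3,"z": 0,"rx": 0,"ry": 0,"rz": 0,"gripper": 0},
    {"x": 0,"y": -0.38,"z": 0,"rx": 0,"ry": 0,"rz": 0,"gripper": 0}
  ]
}}

```text
time: 40.12
tool_pos: [0.4281, -0.1271, 0.243]
tcp_rot: [-89.9, 0.1, 90.1]
ft_force: [-0.0, -0.2, 0.7]
grip_width: 0.599
```

```bash
python3 look.py p5;  python3 circ.py p5 .4275 -.1275; python3 rg.py -.0233 -.1503 .09
```

```text
t 40.12 grasp [ 0.428  -0.1271  0.198 ] appr [-0.001 -0.001 -1.   ] rot [-8.992e+01  5.000e-02  9.009e+01] w 0.599 F [-0.  -0.2  0.7] q [ -20.   -7.  122.   -0.   65. -110.]
dark [ 259  174   53   59 2454] ztop 0.0709 ((427.92071533203125, -127.77513885498047), 24.879425048828125)
circle 435 [ 0.4299 -0.1273] 0.0388749851935549 0.008360803038793774
t 40.17 grasp [ 0.432  -0.1285  0.205 ] appr [ 0.009 -0.005 -1.   ] rot [-90.51   0.26  90.1 ] w 0.555 F [ 3.1 -1.2  2.7] q [ -20.   -8.  122.   -0.   65. -110.]
loc now [-0.0749 -0.1782  0.1943] target [ 0.536  -0.1102  0.1488]
dist 0.104 turn 34.9 xyz [ 0.0519  0.1624 -0.1954] rxyz [-1.1483  0.1831  0.0493]
```

View pics/p5.png

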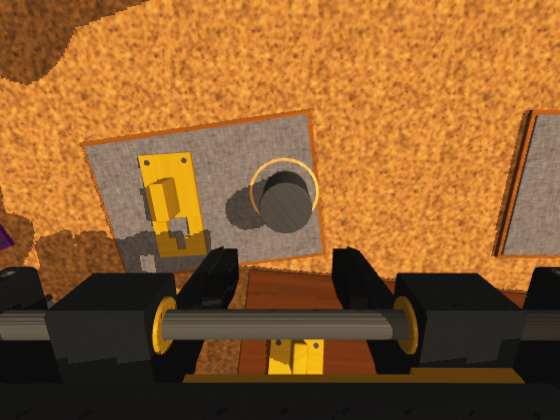

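The tall tin is back in its circle, 2 mm off centre. Now the last bracket, the short one on the y=-150 stud, at (295,355).

Request:
{"api": "apply_moves", "payload": {
  "series": [
    {"x": 0.01,"y": 0,"z": -0.02,"rx": -0.12,"ry": 0.02,"rz": 0,"gripper": 0},
    {"x": 0.02,"y": 0.01,"z": -0.04,"rx": -0.3,"ry": 0.05,"rz": 0.01,"gripper": 0},
    {"x": 0.025,"y": 0.02,"z": -0.06,"rx": -0.46,"ry": 0.07,"rz": 0.02,"gripper": 0},
    {"x": 0.03,"y": 0.03,"z": -0.08,"rx": -0.58,"ry": 0.09,"rz": 0.025,"gripper": 0},
    {"x": 0.03,"y": 0.03,"z": -0.1,"rx": -0.6,"ry": 0.09,"rz": 0.025,"gripper": 0}
  ]
}}

```text
time: 40.58
tool_pos: [0.4664, -0.1143, 0.2276]
tcp_rot: [-107.9, 0.3, 87.3]
ft_force: [-0.8, 0.7, 0.5]
grip_width: 0.505
```

```bash
python3 rg.py -.0233 -.1503 .09
```

```text
t 40.58 grasp [ 0.4802 -0.1152  0.1848] appr [ 0.306 -0.02  -0.952] rot [-107.88    0.32   87.29] w 0.505 F [-0.8  0.7  0.5] q [ -20.  -12.  129.    7.   46. -111.]
loc now [-0.0481 -0.1605  0.151 ] target [ 0.536  -0.1102  0.1488]
dist 0.061 turn 17.3 xyz [ 0.0223  0.1331 -0.0715] rxyz [-0.5703  0.0883  0.032 ]
```

Request:
{"api": "apply_moves", "payload": {
  "series": [
    {"x": 0.005,"y": 0.02,"z": -0.01,"rx": -0.12,"ry": 0.02,"rz": 0,"gripper": 0},
    {"x": 0.01,"y": 0.05,"z": -0.03,"rx": -0.28,"ry": 0.04,"rz": 0.01,"gripper": 0},
    {"x": 0.015,"y": 0.08,"z": -0.05,"rx": -0.42,"ry": 0.06,"rz": 0.02,"gripper": 0},
    {"x": 0.022,"y": 0.11,"z": -0.065,"rx": -0.54,"ry": 0.08,"rz": 0.03,"gripper": 0},
    {"x": 0.022,"y": 0.125,"z": -0.07,"rx": -0.57,"ry": 0.088,"rz": 0.032,"gripper": 0}
  ]
}}

```text
time: 41.0
tool_pos: [0.5099, -0.1079, 0.1882]
tcp_rot: [-124.9, 0.0, 84.5]
ft_force: [-0.6, 1.3, -0.4]
grip_width: 0.497
```

Request:
{"api": "apply_moves", "payload": {
  "series": [
    {"x": 0,"y": 0,"z": 0,"rx": 0,"ry": 0,"rz": 0,"gripper": 0},
    {"x": 0,"y": 0,"z": 0,"rx": 0,"ry": 0,"rz": 0,"gripper": 0},
    {"x": 0,"y": 0,"z": 0,"rx": 0,"ry": 0,"rz": 0,"gripper": 0},
    {"x": 0,"y": 0,"z": 0,"rx": 0,"ry": 0,"rz": 0,"gripper": 0},
    {"x": 0,"y": 0,"z": 0,"rx": 0,"ry": 0,"rz": 0,"gripper": 0}
  ]
}}

```text
time: 41.42
tool_pos: [0.5111, -0.1087, 0.1914]
tcp_rot: [-125.1, 0.1, 84.5]
ft_force: [0.0, -0.1, 0.7]
grip_width: 0.501
```

```bash
python3 rack.py r7; python3 rg.py -.0235 -.1505 .0295
```

```text
t 41.42 grasp [ 0.5368 -0.1112  0.1545] appr [ 0.572 -0.056 -0.818] rot [-1.2508e+02  7.0000e-02  8.4550e+01] w 0.501 F [ 0.  -0.1  0.7] q [ -19.  -10.  137.   22.   20. -122.]
board 6192 slope 34.76 yaw -5.22
face z at (.62,.033): 0.0883
brass [  0   0  30  32 728]
   rib x -0.1573..-0.1450 y -0.2948..-0.2919 top 0.04194798465458475 rect ((-151.03697204589844, -293.44488525390625), (13.97175407409668, 3.6872315406799316), 7.286372184753418) world ctr [ 0.4459 -0.2457  0.0366]
brass [ 250  195   73   99 5817]
   plate x -0.0401..0.0456 y -0.1789..-0.1233 h 0.0051 ang 89.8
   rib x -0.0372..-0.0100 y -0.1579..-0.1443 top 0.0398034889049701 rect ((-23.427310943603516, -151.1934356689453), (28.093421936035156, 13.853673934936523), 0.4206381142139435) world ctr [ 0.5644 -0.1137  0.1076]
brass [169 296  22  58 631]
brass [379 296  22  58 637]
stud? [276 276  21  18 301] ((34.091400146484375, -151.10177612304688), 8.826699256896973) 0.012278572541835677
stud? [518 277  13  18 145] ((34.92478561401367, 46.553466796875), 8.292637825012207) 0.012018549632019173
t 41.47 grasp [ 0.5367 -0.1112  0.1544] appr [ 0.572 -0.056 -0.818] rot [-1.2507e+02  6.0000e-02  8.4540e+01] w 0.498 F [ 0.3  0.2 -0.8] q [ -19.  -10.  137.   22.   20. -122.]
loc now [-0.0197 -0.1511  0.0941] target [ 0.5703 -0.1136  0.0992]
dist 0.065 turn 0.1 xyz [0.002  0.1614 0.0102] rxyz [ 0.0024  0.0024 -0.0009]
```

View pics/r7.png

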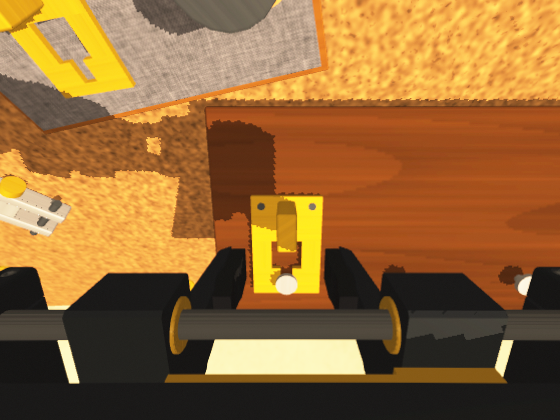

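Request:
{"api": "apply_moves", "payload": {
  "series": [
    {"x": 0.001,"y": 0.03,"z": 0.005,"rx": 0,"ry": 0,"rz": 0,"gripper": 0},
    {"x": 0.001,"y": 0.07,"z": 0.01,"rx": 0,"ry": 0,"rz": 0,"gripper": 0},
    {"x": 0.001,"y": 0.1,"z": 0.01,"rx": 0,"ry": 0,"rz": 0,"gripper": 0},
    {"x": 0.001,"y": 0.12,"z": 0.01,"rx": 0,"ry": 0,"rz": 0,"gripper": 0},
    {"x": 0.001,"y": 0.13,"z": 0.01,"rx": 0,"ry": 0,"rz": 0,"gripper": 0}
  ]
}}

```text
time: 41.88
tool_pos: [0.537, -0.1105, 0.1447]
tcp_rot: [-125.0, 0.0, 84.5]
ft_force: [0.6, 0.2, -0.1]
grip_width: 0.501
```

Request:
{"api": "apply_moves", "payload": {
  "series": [
    {"x": 0,"y": 0,"z": 0,"rx": 0,"ry": 0,"rz": 0,"gripper": 0},
    {"x": 0,"y": 0,"z": 0,"rx": 0,"ry": 0,"rz": 0,"gripper": 0},
    {"x": 0,"y": 0,"z": 0,"rx": 0,"ry": 0,"rz": 0,"gripper": 0},
    {"x": 0,"y": 0,"z": 0,"rx": 0,"ry": 0,"rz": 0,"gripper": 0},
    {"x": 0,"y": 0,"z": 0,"rx": 0,"ry": 0,"rz": 0,"gripper": 0}
  ]
}}

```text
time: 42.3
tool_pos: [0.537, -0.1106, 0.1461]
tcp_rot: [-125.1, 0.1, 84.5]
ft_force: [-0.1, -0.2, -0.5]
grip_width: 0.503
```

```bash
python3 rg.py -.0235 -.151 .0295
```

```text
t 42.30 grasp [ 0.5627 -0.1131  0.1092] appr [ 0.572 -0.055 -0.819] rot [-1.2506e+02  5.0000e-02  8.4540e+01] w 0.503 F [-0.1 -0.2 -0.5] q [ -18.   -2.  136.   31.   14. -130.]
loc now [-0.0241 -0.1507  0.0421] target [ 0.5703 -0.1141  0.0992]
dist 0.013 turn 0.1 xyz [-0.0006  0.0315 -0.0014] rxyz [ 0.0022  0.0022 -0.0007]
```

Request:
{"api": "apply_moves", "payload": {
  "series": [
    {"x": 0,"y": 0.012,"z": 0,"rx": 0,"ry": 0,"rz": 0,"gripper": 0},
    {"x": 0,"y": 0.022,"z": 0,"rx": 0,"ry": 0,"rz": 0,"gripper": 0},
    {"x": 0,"y": 0.029,"z": 0,"rx": 0,"ry": 0,"rz": 0,"gripper": 0},
    {"x": 0,"y": 0.03,"z": 0,"rx": 0,"ry": 0,"rz": 0,"gripper": 0},
    {"x": 0,"y": 0.03,"z": 0,"rx": 0,"ry": 0,"rz": 0,"gripper": 0}
  ]
}}

```text
time: 42.72
tool_pos: [0.5436, -0.1111, 0.135]
tcp_rot: [-125.0, 0.0, 84.5]
ft_force: [-0.1, 0.4, 0.5]
grip_width: 0.502
```

Request:
{"api": "apply_moves", "payload": {
  "series": [
    {"x": 0,"y": 0,"z": 0,"rx": 0,"ry": 0,"rz": 0,"gripper": 1},
    {"x": 0,"y": 0,"z": 0,"rx": 0,"ry": 0,"rz": 0,"gripper": 1},
    {"x": 0,"y": 0,"z": 0,"rx": 0,"ry": 0,"rz": 0,"gripper": 1},
    {"x": 0,"y": 0,"z": 0,"rx": 0,"ry": 0,"rz": 0,"gripper": 1},
    {"x": 0,"y": 0,"z": 0,"rx": 0,"ry": 0,"rz": 0,"gripper": 1}
  ],
  "force": 35
}}

```text
time: 43.13
tool_pos: [0.5437, -0.1111, 0.1357]
tcp_rot: [-125.0, 0.0, 84.6]
ft_force: [0.2, 0.5, -0.0]
grip_width: 0.156
```

Request:
{"api": "apply_moves", "payload": {
  "series": [
    {"x": 0,"y": 0,"z": 0,"rx": 0,"ry": 0,"rz": 0,"gripper": 1},
    {"x": 0,"y": 0,"z": 0,"rx": 0,"ry": 0,"rz": 0,"gripper": 1},
    {"x": 0,"y": 0,"z": 0,"rx": 0,"ry": 0,"rz": 0,"gripper": 1},
    {"x": 0,"y": 0,"z": 0,"rx": 0,"ry": 0,"rz": 0,"gripper": 1},
    {"x": 0,"y": 0,"z": 0,"rx": 0,"ry": 0,"rz": 0,"gripper": 1}
  ]
}}

```text
time: 43.55
tool_pos: [0.5437, -0.1112, 0.1356]
tcp_rot: [-125.0, 0.0, 84.5]
ft_force: [-1.6, 1.7, 2.2]
grip_width: 0.151
```

```bash
python3 rg.py .0005 -.151 .0305
```

```text
t 43.55 grasp [ 0.5694 -0.1136  0.0988] appr [ 0.571 -0.055 -0.819] rot [-1.2501e+02  4.0000e-02  8.4550e+01] w 0.151 F [-1.6  1.7  2.2] q [ -18.   -0.  135.   33.   13. -133.]
loc now [-0.0245 -0.1506  0.0297] target [ 0.5894 -0.1158  0.1137]
dist 0.025 turn 0.1 xyz [-0.0008 -0.0017 -0.0626] rxyz [ 0.0002  0.002  -0.0001]
```

Request:
{"api": "apply_moves", "payload": {
  "series": [
    {"x": 0,"y": -0.003,"z": -0.015,"rx": 0,"ry": 0,"rz": 0,"gripper": 1},
    {"x": 0,"y": -0.003,"z": -0.03,"rx": 0,"ry": 0,"rz": 0,"gripper": 1},
    {"x": 0,"y": -0.003,"z": -0.045,"rx": 0,"ry": 0,"rz": 0,"gripper": 1},
    {"x": 0,"y": -0.003,"z": -0.057,"rx": 0,"ry": 0,"rz": 0,"gripper": 1},
    {"x": 0,"y": -0.003,"z": -0.062,"rx": 0,"ry": 0,"rz": 0,"gripper": 1}
  ]
}}

```text
time: 43.97
tool_pos: [0.5638, -0.1132, 0.1511]
tcp_rot: [-125.0, 0.1, 84.6]
ft_force: [0.2, -0.9, -2.4]
grip_width: 0.158
```

Request:
{"api": "apply_moves", "payload": {
  "series": [
    {"x": 0,"y": 0,"z": 0,"rx": 0,"ry": 0,"rz": 0,"gripper": 1},
    {"x": 0,"y": 0,"z": 0,"rx": 0,"ry": 0,"rz": 0,"gripper": 1},
    {"x": 0,"y": 0,"z": 0,"rx": 0,"ry": 0,"rz": 0,"gripper": 1},
    {"x": 0,"y": 0,"z": 0,"rx": 0,"ry": 0,"rz": 0,"gripper": 1},
    {"x": 0,"y": 0,"z": 0,"rx": 0,"ry": 0,"rz": 0,"gripper": 1}
  ]
}}

```text
time: 44.38
tool_pos: [0.5628, -0.113, 0.1504]
tcp_rot: [-125.0, 0.0, 84.5]
ft_force: [-0.6, -0.8, -2.1]
grip_width: 0.156
```

```bash
python3 rg.py .0005 -.151 .0305;python3 rack.py r8
```

```text
t 44.38 grasp [ 0.5885 -0.1154  0.1135] appr [ 0.57  -0.055 -0.82 ] rot [-1.2496e+02  3.0000e-02  8.4540e+01] w 0.156 F [-0.6 -0.8 -2.1] q [ -17.    0.  133.   28.   14. -127.]
loc now [-0.0003 -0.1507  0.0309] target [ 0.5894 -0.1158  0.1137]
dist 0.001 turn 0.1 xyz [-0.0008  0.0009 -0.002 ] rxyz [-0.0012  0.0017 -0.    ]
t 44.38 grasp [ 0.5885 -0.1154  0.1135] appr [ 0.57  -0.055 -0.82 ] rot [-1.2496e+02  3.0000e-02  8.4540e+01] w 0.156 F [-0.6 -0.8 -2.1] q [ -17.    0.  133.   28.   14. -127.]
board 13203 slope 34.71 yaw -5.42
face z at (.62,.033): 0.0880
brass [ 236  232   99   78 3618]
   plate x -0.0156..0.0045 y -0.1793..-0.1236 h 0.0060 ang 89.6
   rib x -0.0127..0.0083 y -0.1583..-0.1447 top 0.040909899954650455 rect ((-1.8916749954223633, -158.80856323242188), (21.89096450805664, 28.62592887878418), 0.9752926826477051) world ctr [ 0.5807 -0.1155  0.1204]
brass [229 296  12  58 410]
brass [329 296  13  58 432]
brass [ 248  339   75   18 1278]
   plate x 0.0571..0.0714 y -0.1740..-0.1291 h 0.0063 ang 89.9
brass [ 101  367  342   16 3704]
stud? [443 303  23   6  93] ((29.117900848388672, -51.39771270751953), 6.350977420806885) 0.012338483599839677
```

Moved 24.3 mm, as needed. Lift off.

Request:
{"api": "apply_moves", "payload": {
  "series": [
    {"x": 0,"y": -0.005,"z": 0,"rx": 0,"ry": 0,"rz": 0,"gripper": 1},
    {"x": 0,"y": -0.02,"z": 0,"rx": 0,"ry": 0,"rz": 0,"gripper": 1},
    {"x": 0,"y": -0.05,"z": 0,"rx": 0,"ry": 0,"rz": 0,"gripper": 1},
    {"x": 0,"y": -0.09,"z": 0,"rx": 0,"ry": 0,"rz": 0,"gripper": 1},
    {"x": 0,"y": -0.14,"z": 0,"rx": 0,"ry": 0,"rz": 0,"gripper": 1}
  ]
}}

```text
time: 44.85
tool_pos: [0.5303, -0.1098, 0.1963]
tcp_rot: [-124.9, 0.0, 84.5]
ft_force: [-0.0, 0.4, -1.7]
grip_width: 0.155
```

Request:
{"api": "apply_moves", "payload": {
  "series": [
    {"x": 0,"y": -0.06,"z": 0,"rx": 0,"ry": 0,"rz": 0,"gripper": 1},
    {"x": 0,"y": -0.12,"z": 0,"rx": 0,"ry": 0,"rz": 0,"gripper": 1},
    {"x": 0,"y": -0.16,"z": 0,"rx": 0,"ry": 0,"rz": 0,"gripper": 1},
    {"x": 0,"y": -0.18,"z": 0,"rx": 0,"ry": 0,"rz": 0,"gripper": 1},
    {"x": 0,"y": -0.18,"z": 0,"rx": 0,"ry": 0,"rz": 0,"gripper": 1}
  ]
}}

```text
time: 45.27
tool_pos: [0.4903, -0.1063, 0.2582]
tcp_rot: [-125.3, 0.1, 84.5]
ft_force: [-0.4, -0.3, -1.1]
grip_width: 0.155
```

```bash
python3 go.py .48 .03 .2 88 -16
```

```text
t 45.27 grasp [ 0.5161 -0.1089  0.2214] appr [ 0.574 -0.057 -0.817] rot [-1.2526e+02  1.1000e-01  8.4520e+01] w 0.155 F [-0.4 -0.3 -1.1] q [ -19.  -19.  135.   16.   30. -115.]
dist 0.139 turn 19.6 xyz [ 0.335  -0.0215  0.0939] rxyz [ 0.6415 -0.1035 -0.0539]
```

Request:
{"api": "apply_moves", "payload": {
  "series": [
    {"x": 0.06,"y": 0,"z": 0.02,"rx": 0.13,"ry": -0.02,"rz": -0.01,"gripper": 1},
    {"x": 0.13,"y": -0.01,"z": 0.04,"rx": 0.3,"ry": -0.05,"rz": -0.02,"gripper": 1},
    {"x": 0.21,"y": -0.015,"z": 0.06,"rx": 0.45,"ry": -0.07,"rz": -0.04,"gripper": 1},
    {"x": 0.29,"y": -0.02,"z": 0.08,"rx": 0.6,"ry": -0.1,"rz": -0.05,"gripper": 1},
    {"x": 0.37,"y": -0.021,"z": 0.094,"rx": 0.64,"ry": -0.104,"rz": -0.054,"gripper": 1}
  ]
}}

```text
time: 45.68
tool_pos: [0.4695, 0.046, 0.2407]
tcp_rot: [-105.7, -0.1, 88.0]
ft_force: [1.3, 0.4, -1.9]
grip_width: 0.159
```

```bash
python3 go.py .4 .172 .09 90 0
```

```text
t 45.68 grasp [0.4817 0.0456 0.1974] appr [ 0.27  -0.008 -0.963] rot [-1.0565e+02 -6.0000e-02  8.8030e+01] w 0.159 F [ 1.3  0.4 -1.9] q [  3. -13. 128.  -2.  49. -84.]
dist 0.179 turn 15.8 xyz [0.3085 0.205  0.2491] rxyz [ 0.5217 -0.0656 -0.0071]
```

Request:
{"api": "apply_moves", "payload": {
  "series": [
    {"x": 0.07,"y": 0.02,"z": 0.05,"rx": 0.1,"ry": -0.01,"rz": 0,"gripper": 1},
    {"x": 0.14,"y": 0.06,"z": 0.11,"rx": 0.25,"ry": -0.03,"rz": 0,"gripper": 1},
    {"x": 0.21,"y": 0.11,"z": 0.17,"rx": 0.39,"ry": -0.05,"rz": 0,"gripper": 1},
    {"x": 0.28,"y": 0.16,"z": 0.23,"rx": 0.5,"ry": -0.06,"rz": -0.007,"gripper": 1},
    {"x": 0.308,"y": 0.19,"z": 0.249,"rx": 0.52,"ry": -0.065,"rz": -0.007,"gripper": 1}
  ]
}}

```text
time: 46.1
tool_pos: [0.3951, 0.1727, 0.1371]
tcp_rot: [-89.8, 0.0, 90.1]
ft_force: [0.1, -0.7, -3.0]
grip_width: 0.155
```

Request:
{"api": "apply_moves", "payload": {
  "series": [
    {"x": 0,"y": 0,"z": 0,"rx": 0,"ry": 0,"rz": 0,"gripper": 1},
    {"x": 0,"y": 0,"z": 0,"rx": 0,"ry": 0,"rz": 0,"gripper": 1},
    {"x": 0,"y": 0,"z": 0,"rx": 0,"ry": 0,"rz": 0,"gripper": 1},
    {"x": 0,"y": 0,"z": 0,"rx": 0,"ry": 0,"rz": 0,"gripper": 1},
    {"x": 0,"y": 0,"z": 0,"rx": 0,"ry": 0,"rz": 0,"gripper": 1}
  ]
}}

```text
time: 46.52
tool_pos: [0.3991, 0.1701, 0.142]
tcp_rot: [-90.4, -0.1, 89.9]
ft_force: [0.2, -0.5, -1.9]
grip_width: 0.157
```

```bash
python3 look.py p6; python3 go.py .4 .172 .039 90 0
```

```text
t 46.52 grasp [0.3994 0.1701 0.097 ] appr [ 0.006  0.001 -1.   ] rot [-9.036e+01 -7.000e-02  8.991e+01] w 0.157 F [ 0.2 -0.5 -1.9] q [ 20.  -2. 129.  -0.  52. -70.]
dark [ 463  220   97   90 5933] ztop 0.0449 ((423.9874267578125, 335.2531433105469), 32.63022994995117)
dark [246 244  26  16 237] ztop 0.0890 ((388.37860107421875, 155.89645385742188), 6.296504497528076)
dark [299 244  26  15 229] ztop 0.0889 ((388.7657775878906, 183.79315185546875), 6.277690887451172)
t 46.57 grasp [0.3992 0.1701 0.0969] appr [ 0.006  0.001 -1.   ] rot [-9.035e+01 -7.000e-02  8.991e+01] w 0.156 F [-1.  -0.3 -2.2] q [ 20.  -2. 129.  -0.  52. -70.]
dist 0.058 turn 0.4 xyz [ 0.0046  0.1449 -0.0017] rxyz [ 0.0117 -0.0031  0.0022]
```

View pics/p6.png

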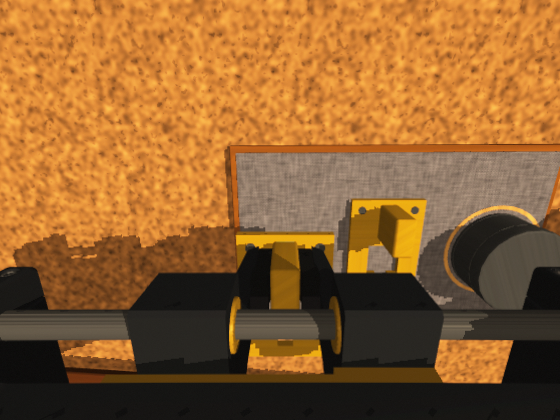

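Request:
{"api": "apply_moves", "payload": {
  "series": [
    {"x": 0.003,"y": 0.03,"z": 0,"rx": 0.01,"ry": 0,"rz": 0,"gripper": 1},
    {"x": 0.003,"y": 0.07,"z": 0,"rx": 0.01,"ry": 0,"rz": 0,"gripper": 1},
    {"x": 0.003,"y": 0.1,"z": 0,"rx": 0.01,"ry": 0,"rz": 0,"gripper": 1},
    {"x": 0.003,"y": 0.12,"z": 0,"rx": 0.01,"ry": 0,"rz": 0,"gripper": 1},
    {"x": 0.003,"y": 0.13,"z": 0,"rx": 0.01,"ry": 0,"rz": 0,"gripper": 1}
  ]
}}

```text
time: 46.98
tool_pos: [0.3973, 0.1712, 0.0873]
tcp_rot: [-89.8, 0.0, 90.0]
ft_force: [-1.0, -0.6, -2.4]
grip_width: 0.153
```

Request:
{"api": "apply_moves", "payload": {
  "series": [
    {"x": 0,"y": 0,"z": 0,"rx": 0,"ry": 0,"rz": 0,"gripper": 1},
    {"x": 0,"y": 0,"z": 0,"rx": 0,"ry": 0,"rz": 0,"gripper": 1},
    {"x": 0,"y": 0,"z": 0,"rx": 0,"ry": 0,"rz": 0,"gripper": 1},
    {"x": 0,"y": 0,"z": 0,"rx": 0,"ry": 0,"rz": 0,"gripper": 1},
    {"x": 0,"y": 0,"z": 0,"rx": 0,"ry": 0,"rz": 0,"gripper": 1}
  ]
}}

```text
time: 47.4
tool_pos: [0.3986, 0.172, 0.0894]
tcp_rot: [-90.0, -0.0, 90.0]
ft_force: [0.3, -0.3, -2.4]
grip_width: 0.157
```

```bash
python3 go.py .4 .172 .0385 90 0
```

```text
t 47.40 grasp [0.3986 0.172  0.0444] appr [-0.     0.001 -1.   ] rot [-8.998e+01 -5.000e-02  8.999e+01] w 0.157 F [ 0.3 -0.3 -2.4] q [ 20.   3. 131.   0.  46. -70.]
dist 0.006 turn 0.1 xyz [ 0.      0.0148 -0.0034] rxyz [-0.0007 -0.0002  0.0017]
```

Request:
{"api": "apply_moves", "payload": {
  "series": [
    {"x": 0,"y": 0.005,"z": 0,"rx": 0,"ry": 0,"rz": 0,"gripper": 1},
    {"x": 0,"y": 0.01,"z": 0,"rx": 0,"ry": 0,"rz": 0,"gripper": 1},
    {"x": 0,"y": 0.014,"z": 0,"rx": 0,"ry": 0,"rz": 0,"gripper": 1},
    {"x": 0,"y": 0.016,"z": 0,"rx": 0,"ry": 0,"rz": 0,"gripper": 1},
    {"x": 0,"y": 0.016,"z": 0,"rx": 0,"ry": 0,"rz": 0,"gripper": 1}
  ]
}}

```text
time: 47.82
tool_pos: [0.3982, 0.1719, 0.0835]
tcp_rot: [-89.9, -0.0, 90.0]
ft_force: [-5.3, -0.2, 12.1]
grip_width: 0.158
```

Request:
{"api": "apply_moves", "payload": {
  "series": [
    {"x": 0,"y": 0,"z": 0,"rx": 0,"ry": 0,"rz": 0,"gripper": 0.3},
    {"x": 0,"y": 0,"z": 0,"rx": 0,"ry": 0,"rz": 0,"gripper": 0.3},
    {"x": 0,"y": 0,"z": 0,"rx": 0,"ry": 0,"rz": 0,"gripper": 0.3},
    {"x": 0,"y": 0,"z": 0,"rx": 0,"ry": 0,"rz": 0,"gripper": 0.3},
    {"x": 0,"y": 0,"z": 0,"rx": 0,"ry": 0,"rz": 0,"gripper": 0.3}
  ]
}}

```text
time: 48.23
tool_pos: [0.3981, 0.1718, 0.0823]
tcp_rot: [-89.9, -0.0, 90.0]
ft_force: [0.1, -0.1, -1.2]
grip_width: 0.35
```

Request:
{"api": "apply_moves", "payload": {
  "series": [
    {"x": 0,"y": -0.04,"z": 0,"rx": 0,"ry": 0,"rz": 0,"gripper": 0.3},
    {"x": 0,"y": -0.12,"z": 0,"rx": 0,"ry": 0,"rz": 0,"gripper": 0.3},
    {"x": 0,"y": -0.21,"z": 0,"rx": 0,"ry": 0,"rz": 0,"gripper": 0.3},
    {"x": 0,"y": -0.3,"z": 0,"rx": 0,"ry": 0,"rz": 0,"gripper": 0.3},
    {"x": 0,"y": -0.38,"z": 0,"rx": 0,"ry": 0,"rz": 0,"gripper": 0.3}
  ]
}}

```text
time: 48.65
tool_pos: [0.3983, 0.1717, 0.2363]
tcp_rot: [-89.9, -0.0, 90.0]
ft_force: [1.1, 0.0, -0.2]
grip_width: 0.348
```

Request:
{"api": "apply_moves", "payload": {
  "series": [
    {"x": 0,"y": -0.08,"z": 0,"rx": 0,"ry": 0,"rz": 0,"gripper": 0.3},
    {"x": 0,"y": -0.14,"z": 0,"rx": 0,"ry": 0,"rz": 0,"gripper": 0.3},
    {"x": 0,"y": -0.16,"z": 0,"rx": 0,"ry": 0,"rz": 0,"gripper": 0.3},
    {"x": 0,"y": -0.16,"z": 0,"rx": 0,"ry": 0,"rz": 0,"gripper": 0.3},
    {"x": 0,"y": -0.16,"z": 0,"rx": 0,"ry": 0,"rz": 0,"gripper": 0.3}
  ]
}}

```text
time: 49.07
tool_pos: [0.3981, 0.1716, 0.2974]
tcp_rot: [-89.9, -0.0, 90.0]
ft_force: [-0.9, 0.0, -0.3]
grip_width: 0.349
```

```bash
python3 look.py p7; cat > final.py <<'E'
from h import *
import sys
for n in ['scene','side']:
    p,d,c=snap(n,n+sys.argv[1]);P=cloud(d,c);hsv=cv2.cvtColor(p,cv2.COLOR_RGB2HSV);x,y,z=P[...,0],P[...,1],P[...,2]
    m=((hsv[...,2]<110)&(hsv[...,1]<110)&(z>.025)&(z<.09)&(x<.55)&(x>.33)&(abs(y)<.4)).astype(np.uint8)
    N,L,S,_=cv2.connectedComponentsWithStats(m)
    for i in range(1,N):
        if S[i,4]<60: continue
        q=P[L==i]; zt=np.percentile(q[:,2],95); t=q[q[:,2]>zt-.006]; print(n,'tin',S[i],'ztop %.4f'%zt,cv2.minEnclosingCircle((t[:,:2]*1000).astype(np.float32)))
    m=((hsv[...,0]>17)&(hsv[...,0]<34)&(hsv[...,1]>150)&(x>.33)&(x<.52)&(abs(y)<.38)&(z>.009)).astype(np.uint8)
    N,L,S,_=cv2.connectedComponentsWithStats(m)
    for i in range(1,N):
        if S[i,4]<60: continue
        q=P[L==i];print(n,'brass',S[i],np.round(q.mean(0),3),'zmax %.3f'%np.percentile(q[:,2],99),'zmin %.3f'%np.percentile(q[:,2],2))
E
python3 final.py 2
```

```text
t 49.07 grasp [0.398  0.1716 0.2524] appr [-0.002  0.    -1.   ] rot [-8.986e+01 -1.000e-02  8.999e+01] w 0.349 F [-0.9  0.  -0.3] q [ 20. -12. 120.   0.  72. -70.]
dark [ 390  180   59   55 2450] ztop 0.0450 ((425.0619201660156, 337.0332336425781), 33.11122131347656)
dark [   0  190   71   50 2584] ztop 0.0705 ((428.1324768066406, -126.31344604492188), 25.70455551147461)
scene tin [260 150  15  19 227] ztop 0.0734 ((433.79864501953125, -123.32352447509766), 24.099851608276367)
scene tin [391 198  22  21 337] ztop 0.0481 ((430.3132629394531, 339.5419616699219), 32.41292190551758)
scene brass [219 142  26  31 341] [ 0.448 -0.247  0.019] zmax 0.051 zmin 0.009
scene brass [340 179  23  27 294] [0.427 0.175 0.017] zmax 0.051 zmin 0.009
scene brass [363 186  22  29 304] [0.426 0.251 0.017] zmax 0.051 zmin 0.009
side tin [262 353  28  31 681] ztop 0.0481 ((424.9165954589844, 338.18426513671875), 33.136131286621094)
side brass [349 198  20  20 267] [ 0.415 -0.241  0.032] zmax 0.441 zmin 0.010
side brass [284 301  38  30 546] [0.423 0.175 0.02 ] zmax 0.050 zmin 0.010
side brass [272 325  40  32 621] [0.421 0.252 0.019] zmax 0.052 zmin 0.010
```

View pics/p7.png

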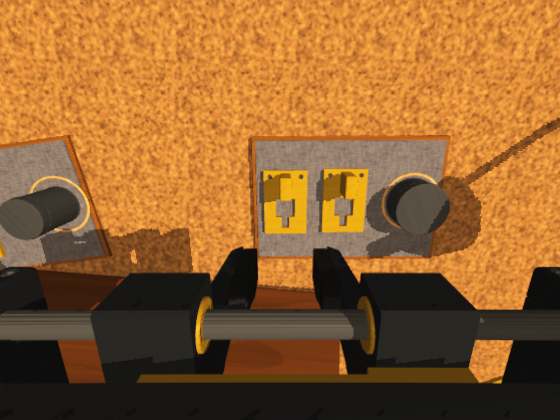

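View pics/side2.png

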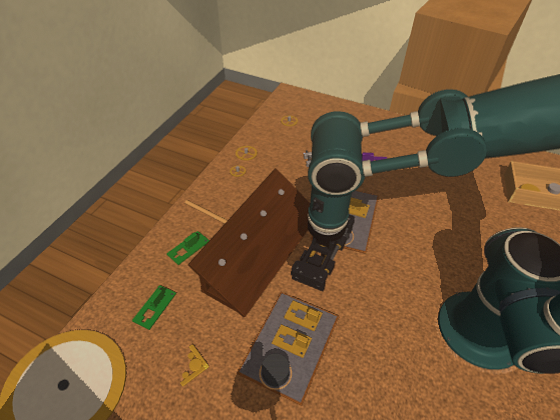

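View pics/scene2.png

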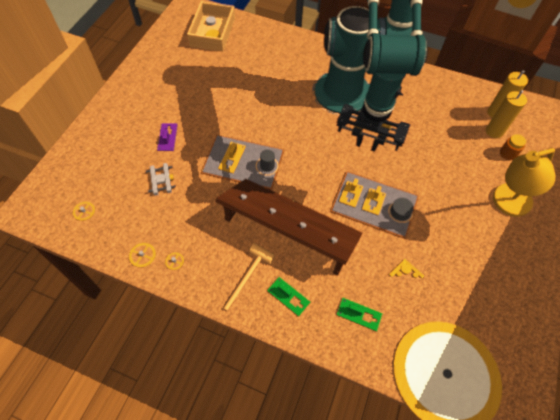

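All four studs are empty. Both tins are in their circles and the three brackets are flat on their pads. Handing in.

```bash
python3 -c "
from bench import close_job
print(close_job())"
```

```text
the job is handed in; nothing more can be done
None
```

I swapped the two tins and took all three brackets down from the rack. There was one long bracket and two short ones; the fourth stud was empty from the start. I handed the job in at about 49 s of the 210 s allowed.

- **Tins:** partway through, the tall tin was knocked about 30 mm out of its circle, and I put it back. In the last wrist-camera pictures each tin was upright and within about 3 mm of its circle's centre. The side camera could not see the tall tin at the end because the arm was in the way. The scene camera put it 6 to 7 mm off, within the 18 mm allowed.
- **Brackets:** the long one lies flat, rib up, on the pad with the tall tin. The two short ones lie side by side on the pad with the squat tin, and nothing overlaps. The rib tops measured about 51 mm, against 48 mm expected, which matches the roughly 3 mm that camera reads high on everything else.
- **Bystanders:** the spandrel and depthing tool look unmoved in the pictures, but I did not measure them. The gripper was open and clear above the pads at hand-in.

Nothing failed in the last checks; the only disagreement was those few millimetres between cameras.

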